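# Mix the settled colours and lay out the icing kit

### The job

Get the icing station ready. The colour in the capped bottle and jar standing loose on the bench has settled: turn the tall bottle fully upside down, hold it so for about a second and stand it upright on the pan of the white kitchen scale, then do the same with the short jar beside it. Sort whatever piping nozzles are lying about into the round bowl and the ring cutters into the rectangular tray, and leave the other things on the bench where they are.

Things in the scene. Friction and masses are not known exactly. Their poses are not given: they have to be found in the camera images.
- tall_bottle: the tall capped plastic bottle: body 54 across, 170 tall; straight body from the foot up to 105, sloping shoulder up to 130, then a neck 22 and a white cap 26 across. Origin: centre of its underside, z towards the cap. 0.15 to 0.31 kg, closed tight. Stands on the bench at the start.
- short_jar: the short capped plastic jar: 58 across, 120 tall; straight body from the foot up to 90, then a white lid 52 across on top. Origin: centre of its underside, z towards the lid. 0.14 to 0.28 kg, closed tight. Stands on the bench at the start.
- scale_pan (a point): centre of the top face of the white kitchen scale's flat steel pan (190 along its x, 230 along its y, no rim, 42 above the bench). z up. The scale does not move; its low console with the display lies on the -x side of the pan.
- bowl: round steel bowl for the piping nozzles, 150 across the rim, 50 high, wall 4 thick, fixed. Origin: centre of its underside, z up.
- bowl_in (a point): centre of the round bowl's inner floor, 5 above the bench, z up
- tray: rectangular steel tray for the pastry cutters, outside 140 along its x, 150 along its y, 35 high, walls 4 thick, fixed. Origin: centre of its underside, z up.
- tray_in (a point): centre of the rectangular tray's inner floor, 4 above the bench, axes as the tray's
- nozzle0: steel piping nozzle standing tip up: a round collar 28 across and 18 high, then a cone up to a tip 8 across; 46 tall overall. Origin: centre of its underside, z up. 30 g. May be absent (None).
- nozzle1: steel piping nozzle standing tip up: a round collar 28 across and 18 high, then a cone up to a tip 8 across; 46 tall overall. Origin: centre of its underside, z up. 30 g. May be absent (None).
- nozzle2: steel piping nozzle standing tip up: a round collar 28 across and 18 high, then a cone up to a tip 8 across; 46 tall overall. Origin: centre of its underside, z up. 30 g. May be absent (None).
- cutter0: plain round steel pastry cutter, an open ring 46 outside, 39 inside, 25 high, lying flat. Origin: centre of its underside, z along its axis. 30 g. May be absent (None).
- cutter1: plain round steel pastry cutter, an open ring 46 outside, 39 inside, 25 high, lying flat. Origin: centre of its underside, z along its axis. 30 g. May be absent (None).
- cutter2: plain round steel pastry cutter, an open ring 46 outside, 39 inside, 25 high, lying flat. Origin: centre of its underside, z along its axis. 30 g. May be absent (None).
- timer: round white kitchen timer 60 across, 22 high, on the bench; not part of the job. Origin: centre of its underside.
- shaker: steel sugar shaker 48 across, 85 tall; not part of the job. Origin: centre of its underside.
- spatula: spatula with black handle, 240 long, lying on the bench; not part of the job. Origin: midway along it, x along it.
- brush: pastry brush, 200 long, lying on the bench; not part of the job. Origin: midway along it, x along it.
- egg_cup: white egg cup 70 across, 40 high; not part of the job. Origin: centre of its underside.

How it is judged:
On the way, in this order (a step that is already met when the one before it is completed fails the run):
1. the tall bottle is held upside down (within about 35 degrees) (angle between tall_bottle's own z axis and vertical above 2.5 rad and linear speed of tall_bottle below 0.15 m/s), for 0.5 s.
2. the tall bottle stands upright on the scale pan, let go (x of tall_bottle in the frame of scale_pan between -0.09 and 0.09 m and y of tall_bottle in the frame of scale_pan between -0.11 and 0.11 m and z of tall_bottle in the frame of scale_pan between -0.008 and 0.01 m and angle between tall_bottle's own z axis and vertical below 0.12 rad and linear speed of tall_bottle below 0.03 m/s and contact force between tall_bottle and the fingers below 0.1 N), for 0.2 s.
3. the short jar is held upside down (within about 35 degrees) (angle between short_jar's own z axis and vertical above 2.5 rad and linear speed of short_jar below 0.15 m/s), for 0.5 s.
4. the short jar stands upright on the scale pan, let go (x of short_jar in the frame of scale_pan between -0.09 and 0.09 m and y of short_jar in the frame of scale_pan between -0.11 and 0.11 m and z of short_jar in the frame of scale_pan between -0.008 and 0.01 m and angle between short_jar's own z axis and vertical below 0.12 rad and linear speed of short_jar below 0.03 m/s and contact force between short_jar and the fingers below 0.1 N), for 0.2 s.
At the end, for the whole second after the job is handed in: Bottle and jar upright (within 7 degrees) at rest on the scale pan, foot centre over it; nozzles in the round bowl (foot centre within 75 mm of its centre), cutters inside the rectangular tray, all lower than 50 mm above the inner floors and at rest. Absent things are passed over (all of step 2 and all of step 4 and horizontal distance between each of nozzle0, nozzle1, nozzle2 and bowl below 0.075 m and z of each of nozzle0, nozzle1, nozzle2 in the frame of bowl_in below 0.05 m and linear speed of each of nozzle0, nozzle1, nozzle2, cutter0, cutter1, cutter2 below 0.03 m/s and x of cutter0 in the frame of tray_in between -0.07 and 0.07 m and y of cutter0 in the frame of tray_in between -0.075 and 0.075 m and z of each of cutter0, cutter1, cutter2 in the frame of tray_in below 0.05 m and x of cutter1 in the frame of tray_in between -0.07 and 0.07 m and y of cutter1 in the frame of tray_in between -0.075 and 0.075 m and x of cutter2 in the frame of tray_in between -0.07 and 0.07 m and y of cutter2 in the frame of tray_in between -0.075 and 0.075 m); the robot touches nothing.
It fails at once if the timer is moved by more than 40 mm (distance of timer from where it was at the start of the episode above 0.04 m).
It fails at once if the shaker is moved by more than 40 mm (distance of shaker from where it was at the start of the episode above 0.04 m).
It fails at once if the spatula is moved by more than 40 mm (distance of spatula from where it was at the start of the episode above 0.04 m).
It fails at once if the brush is moved by more than 40 mm (distance of brush from where it was at the start of the episode above 0.04 m).
It fails at once if the egg cup is moved by more than 40 mm (distance of egg_cup from where it was at the start of the episode above 0.04 m).
Of nozzle0, nozzle1, nozzle2, cutter0, cutter1, cutter2 only 4 to 6 are there at a start; the rules pass over those that are not, and their reading is None.
At some moment in a run one of nozzle0, nozzle1, nozzle2, cutter0, cutter1, cutter2 may be knocked a few centimetres aside while the robot is not near it.
It also fails if it takes over 200 s, if anything falls off the work surface, if the arm or the gripper's body presses on something with over 40 N, if the wrist force passes 120 N, or if a joint passes its speed limit or range.

### The arm

A 7-joint arm with a two-finger parallel gripper is mounted at the origin on the work surface. World frame = base frame: x ahead of the robot, y to its left, z up, the work surface at z = 0. Lengths are in m, angles in rad, forces in N, time in s.
With the tool pointing down it reaches from about 0.425 to 0.875 m from the base axis. Payload 4.7 kg.
Tool frame: the origin (TCP) lies at the very end of the fingers, on their centre line; the grasp point (between the pads) lies 19 mm behind it; x points along the fingers, y is the direction in which the jaws open and shut, and the axes are right-handed (so a half turn about x gives the same grasp; the last joint's range is limited). The gripper opens to 85 mm and grips with 20 to 120 N. Pads are 22 mm wide; open, the fingers measure 114 mm over their backs; the gripper's body (76 mm by 85 mm) begins 54 mm behind the grasp point. The pads swing forward as they close: fully open they stand 13 mm farther back than shut.
Start: joints at [1.253, 0.321, -0.07, 1.45, 0.023, 1.371, -0.057], TCP at [0.212, -0.615, 0.231] pointing down, gripper open.
Joint ranges: [-2.86, 2.86], [-0.3, 2.09], [-1.38, 1.24], [0.06, 2.45], [-1.56, 4.7], [0.09, 2.05], [-2.69, 2.69]. Speed limits (rad/s): [2.57, 2.57, 3.14, 3.14, 3.14, 3.14, 3.14].

### API

Orientations are given as a unit quaternion [w, x, y, z].
In Python, from station import manip gives the robot as it stands.
- The arm moves only by the shell command python3 -m creep 'ROWS' [OPENING] [FORCE]. ROWS is JSON, a list that holds one entry, the list of rows, each a list of 4 numbers: the shift along the tool's x, y, z in units of 60 mm (1.0 is 60 mm), then the turn about the tool's x in rad. In form: [[[x, y, z, roll], ...]]. A call has 1 to 12 rows; each row is the pose to reach, as a shift and turn from the pose commanded when the call began, along the tool's axes at that moment; what a row does not reach only later rows make up. A row lasts 1/8 s, in which the tool goes at most 62.5 mm and 10.7 degrees, less where a joint would pass 70% of its speed; a pose out of reach is approached as far as the arm can. A call with a gripper value outside its range is refused whole. OPENING is the finger opening in mm, from 0 to 85.4, set as the call begins (- or left out, the last holds). The fingers move at their own pace and stop on an object; FORCE is the grip in N (left out, the last holds). Time passes only in rows, so rows that repeat a pose let the fingers close. It gives the time, the measured TCP pose, the force and the opening at its end, in the units of the state.
- manip.get_state(): the state, without advancing time (a new reading comes with each control period).
- manip.get_image(name): name is "scene" or "top" or "wrist"; returns (picture, depth): 400x640x3 uint8, blue, green, red; 400x640 float32, m along the optical axis (not along the pixel's ray), 0 where there is no reading.
- manip.camera_info(name): a dict with "fovy" (degrees; the focal length in pixels is half the picture's height over the tangent of half this angle, whatever the lens; pixels are square), "cx", "cy" (the principal point, pixels), "k1" (the pictures are not rectified: a ray, as slopes to the right and down, at radius r is drawn at 1 + k1 r^2 times it, then the intrinsics apply), "rvec" (rotation vector, rad) and "tvec" (3), from world to camera coordinates, as OpenCV has them; the wrist camera has in their place "hand_eye" (4x4, takes a point from camera to tool coordinates, whose origin is the TCP and whose axes are the tool frame's). Camera axes: x right, y down, z forward; pixel columns grow to the right and rows downward; lengths in m; the calibration is good to about 2 mm. A picture is of the moment at which its call begins: read the wrist's pose just before it. camera_info takes no time and is no camera call.
- manip.job_done(): hands the job in, once; it reports no verdict.
Trained networks look in the newest picture that a camera, given by its name, has taken for a name from the list of things; names that differ only in an ending like _2 or _b are one class to them, and where a whole thing is asked for, a point or a joint stands for the part that bears it (a point fixed in the world has none). Each returns a list of dicts, best first, with "confidence" (0 to 1); they miss things now and then, are a little off and sometimes report something else, mostly with a low value. They report only what shows in the picture. A call takes as long as a camera call.
- manip.trace(camera, query): "pixels" (400x640 bool, what is visible of it) and "xy" ([column, row] in pixels, amid what is visible of it).
- manip.spot_point(camera, query): "xy" ([column, row] in pixels: a listed point, or the origin of a listed thing).
The state is a dict: "time": time; "joint_positions": joint angles; "qd": joint speeds; "joint_torque": joint torques, N m; "position": TCP position; "eef_rot": TCP orientation; "wrist_force": force on the tool from outside, world axes, zero at the start; "wrist_torque": the same for the moment, N m; "grip_width": opening from 0.0 (shut) to 1.0 (fully open).
Only numpy, scipy, OpenCV 4.12 (cv2) and the standard library are available. Lean on these libraries where they do the work, as an engineer would, in place of code of your own. Each camera call takes 0.05 s, during which the arm holds its last target.

## Working session

There is one attempt and no reset: what is moved stays moved. The work goes in short steps, Python scripts to look and compute and a shell command to move; the robot and the scene stay as the last step left them, time stands still between calls to the robot, and variables do not carry over. Pictures are saved under pics/ and viewed, and the job is handed in when it is done.

```bash
ls; mkdir -p pics
python3 - <<'E'
from station import manip
import cv2,numpy as np
s=manip.get_state()
for k,v in s.items(): print(k,np.round(v,4))
for n in("scene","top","wrist"):
    im,d=manip.get_image(n); cv2.imwrite(f"pics/a_{n}.png",im); print(n,{k:np.round(v,4).tolist() for k,v in manip.camera_info(n).items()})
E
```

```text
pics
time 0.0
joint_positions [ 1.2531  0.3218 -0.0701  1.4517  0.0226  1.3708 -0.0569]
qd [-0.0025  0.0015 -0.0007 -0.0006 -0.0018  0.     -0.0024]
joint_torque [ 0.00000e+00 -4.93578e+01 -3.82500e-01 -3.14340e+01  1.29000e-02
  1.13000e-02  0.00000e+00]
position [ 0.2115 -0.6141  0.2303]
eef_rot [-0.1162 -0.6972 -0.1174  0.6975]
wrist_force [-0.2507  0.2954 -0.19  ]
wrist_torque [-0.0143 -0.0081  0.073 ]
grip_width 0.9982
scene {'fovy': 46.3579, 'cx': 325.3338, 'cy': 207.3055, 'k1': -0.0466, 'rvec': [2.0305, 0.8758, -0.4351], 'tvec': [-0.3716, -0.1986, 1.5425]}
top {'fovy': 47.6164, 'cx': 319.6292, 'cy': 196.5041, 'k1': -0.066, 'rvec': [2.1939, -2.1445, 0.139], 'tvec': [-0.0621, 0.573, 1.4029]}
wrist {'fovy': 58.7244, 'cx': 315.7525, 'cy': 198.5292, 'k1': -0.0529, 'hand_eye': [[-0.0005, -0.3145, 0.9493, -0.1423], [1.0, -0.0008, 0.0003, -0.0003], [0.0007, 0.9493, 0.3145, -0.0815], [0.0, 0.0, 0.0, 1.0]]}
```

View pics/a_scene.png

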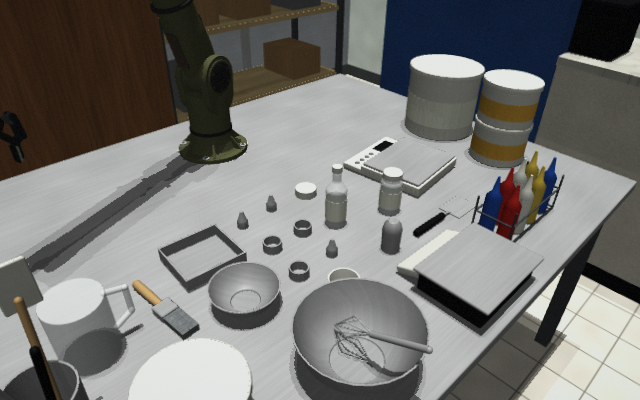

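View pics/a_top.png

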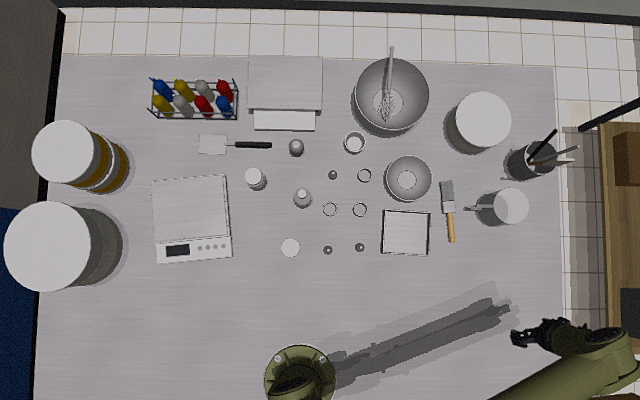

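View pics/a_wrist.png

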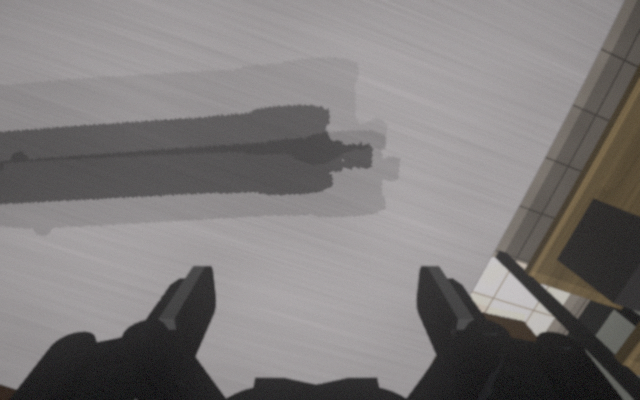

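```bash
cat > h.py <<'E'
from station import manip
import numpy as np, cv2
from scipy.spatial.transform import Rotation as Ro
def quat(q): return Ro.from_quat([q[1],q[2],q[3],q[0]])
def pose():
    s=manip.get_state(); return s,np.array(s["position"]),quat(s["eef_rot"]).as_matrix()
def K(ci,h=400):
    f=h/2/np.tan(np.radians(ci["fovy"])/2); return f,ci["cx"],ci["cy"],ci["k1"]
def show():
    s,p,R=pose(); print("t",round(s["time"],2),"p",np.round(p,4),"toolx",np.round(R[:,0],3),"tooly",np.round(R[:,1],3),"q",np.round(s["joint_positions"],3),"F",np.round(s["wrist_force"],1),"T",np.round(s["wrist_torque"],2),"g",round(float(s["grip_width"]),3))
def campose(name,sp=None):
    """R,t world->cam"""
    ci=manip.camera_info(name)
    if name!="wrist":
        return cv2.Rodrigues(np.array(ci["rvec"],float))[0],np.array(ci["tvec"],float)
    p,Rt=sp; H=np.array(ci["hand_eye"]); T=np.eye(4);T[:3,:3]=Rt;T[:3,3]=p
    M=np.linalg.inv(T@H); return M[:3,:3],M[:3,3]
def rays(name,uv,sp=None):
    f,cx,cy,k1=K(manip.camera_info(name)); uv=np.atleast_2d(np.array(uv,float))
    Km=np.array([[f,0,cx],[0,f,cy],[0,0,1]])
    n=cv2.undistortPoints(uv.reshape(-1,1,2),Km,np.array([k1,0,0,0.]))[:,0]
    R,t=campose(name,sp); d=np.c_[n,np.ones(len(n))]
    return -R.T@t, d@R, n   # origin, world dirs (scaled so cam z=1)
def proj(name,P,sp=None):
    f,cx,cy,k1=K(manip.camera_info(name)); R,t=campose(name,sp)
    Km=np.array([[f,0,cx],[0,f,cy],[0,0,1]])
    return cv2.projectPoints(np.atleast_2d(P).astype(float),cv2.Rodrigues(R)[0],t,Km,np.array([k1,0,0,0.]))[0][:,0]
def atz(name,uv,z,sp=None):
    o,d,_=rays(name,uv,sp); s=(z-o[2])/d[:,2]; return o+d*s[:,None]
def bydepth(name,uv,dep,sp=None):
    o,d,_=rays(name,uv,sp); return o+d*np.asarray(dep).reshape(-1,1)
def tri(obs):
    """obs: list of (o,d)"""
    A=np.zeros((3,3));b=np.zeros(3)
    for o,d in obs:
        d=d/np.linalg.norm(d);M=np.eye(3)-np.outer(d,d);A+=M;b+=M@o
    return np.linalg.solve(A,b)
E
python3 - <<'E'
from h import *
show()
E
python3 -m creep '[[[0,0,-2,0],[0,0,-2,0],[0,0,-2,0]]]'
python3 - <<'E'
from h import *
show()
E
```

```text
t 0.15 p [ 0.2115 -0.6142  0.2305] toolx [-0.001  0.001 -1.   ] tooly [ 0.326 -0.945 -0.001] q [ 1.253  0.322 -0.07   1.451  0.023  1.371 -0.057] F [ 0.1 -0.  -0.3] T [ 0.01 -0.03  0.1 ] g 1.0
time: 0.52
position: [0.3325, -0.5712, 0.2308]
eef_rot: [0.12, 0.698, 0.121, -0.695]
wrist_force: [-0.3, -0.9, -0.4]
grip_width: 1.0
t 0.53 p [ 0.3325 -0.5712  0.2308] toolx [ 0.003  0.003 -1.   ] tooly [ 0.336 -0.942 -0.002] q [ 1.107  0.348 -0.132  1.418  0.041  1.379 -0.253] F [-0.3 -0.9 -0.4] T [-0.03  0.04  0.01] g 1.0
```

```bash
python3 -m creep '[[[-1,0,0,0],[-2,0,0,0],[-3,0,0,0],[-4,0,0,0],[-5,0,0,0],[-6,0,0,0],[-7,0,0,0],[-8,0,0,0],[-9,0,0,0],[-10,0,0,0],[-10,0,0,0],[-10,0,0,0]]]'
python3 - <<'E'
from h import *
show()
E
```

```text
time: 2.02
position: [0.2861, -0.4927, 0.7268]
eef_rot: [0.212, 0.733, 0.014, -0.646]
wrist_force: [0.6, 0.0, -0.6]
grip_width: 1.003
t 2.02 p [ 0.2861 -0.4927  0.7268] toolx [ 0.165 -0.253 -0.953] tooly [ 0.295 -0.91   0.293] q [ 0.575  0.231  0.718  0.597 -0.26   2.053 -0.146] F [ 0.6  0.  -0.6] T [0.3  0.14 0.01] g 1.003
```

```bash
python3 -m creep '[[[1,0,0,0],[2,0,0,0],[3,0,0,0]]]'
python3 - <<'E'
from h import *
show()
E
```

```text
time: 2.4
position: [0.3159, -0.5387, 0.5528]
eef_rot: [0.212, 0.733, 0.014, -0.646]
wrist_force: [0.2, -1.4, 1.0]
grip_width: 1.001
t 2.4 p [ 0.3159 -0.5387  0.5528] toolx [ 0.165 -0.253 -0.953] tooly [ 0.295 -0.91   0.292] q [ 0.364  0.07   0.699  1.159 -0.064  1.621 -0.204] F [ 0.2 -1.4  1. ] T [0.21 0.17 0.03] g 1.001
```

```bash
cat > see.py <<'E'
from h import *
names="tall_bottle short_jar scale_pan bowl tray nozzle0 cutter0 timer shaker spatula brush egg_cup".split()
out={}
for cam in("top","scene"):
    im,d=manip.get_image(cam); cv2.imwrite(f"pics/b_{cam}.png",im)
    for n in names:
        r=manip.spot_point(cam,n)
        if n in("nozzle0","cutter0"): r=r[:6]
        else: r=r[:2]
        for x in r:
            zz=0.042 if n=="scale_pan" else 0
            print(cam,n,round(x["confidence"],2),np.round(x["xy"]),np.round(atz(cam,x["xy"],zz)[0],3))
E
python3 see.py
```

```text
top tall_bottle 0.55 [304. 197.] [0.576 0.001 0.   ]
top short_jar 0.9 [257. 183.] [0.619 0.156 0.   ]
top scale_pan 0.81 [190. 206.] [0.533 0.359 0.042]
top bowl 0.67 [406. 180.] [ 0.638 -0.33   0.   ]
top tray 0.89 [406. 230.] [ 0.476 -0.331  0.   ]
top nozzle0 0.64 [360. 250.] [ 0.409 -0.182  0.   ]
top nozzle0 0.49 [335. 174.] [ 0.653 -0.098  0.   ]
top cutter0 0.48 [330. 207.] [ 0.545 -0.084  0.   ]
top cutter0 0.47 [365. 175.] [ 0.653 -0.197  0.   ]
top cutter0 0.46 [359. 210.] [ 0.537 -0.179  0.   ]
top timer 0.73 [290. 247.] [0.413 0.043 0.   ]
top shaker 0.66 [298. 150.] [0.73  0.025 0.   ]
top spatula 0.69 [356. 144.] [ 0.755 -0.165  0.   ]
top spatula 0.65 [239. 146.] [0.74 0.22 0.  ]
top brush 0.74 [447. 209.] [ 0.548 -0.466  0.   ]
top egg_cup 0.57 [356. 148.] [ 0.742 -0.167  0.   ]
top egg_cup 0.2 [330. 252.] [ 0.401 -0.087  0.   ]
scene short_jar 0.72 [412. 158.] [0.487 0.435 0.   ]
scene short_jar 0.62 [388. 207.] [0.616 0.159 0.   ]
scene scale_pan 0.56 [411. 157.] [0.526 0.371 0.042]
scene bowl 0.71 [247. 302.] [ 0.642 -0.331  0.   ]
scene bowl 0.56 [202. 259.] [ 0.46  -0.326  0.   ]
scene tray 0.71 [386. 207.] [0.614 0.156 0.   ]
scene tray 0.66 [245. 302.] [ 0.638 -0.331  0.   ]
scene nozzle0 0.72 [269. 207.] [ 0.399 -0.08   0.   ]
scene nozzle0 0.55 [332. 253.] [ 0.65  -0.087  0.   ]
scene nozzle0 0.44 [242. 224.] [ 0.409 -0.177  0.   ]
scene cutter0 0.61 [300. 275.] [ 0.656 -0.193  0.   ]
scene cutter0 0.58 [303. 231.] [ 0.539 -0.082  0.   ]
scene timer 0.88 [304. 194.] [0.415 0.033 0.   ]
scene shaker 0.64 [387. 252.] [0.736 0.012 0.   ]
scene shaker 0.35 [204. 263.] [ 0.476 -0.33   0.   ]
scene spatula 0.91 [442. 217.] [0.744 0.232 0.   ]
scene spatula 0.43 [270. 210.] [ 0.408 -0.085  0.   ]
scene brush 0.92 [164. 309.] [ 0.541 -0.468  0.   ]
scene egg_cup 0.83 [346. 289.] [ 0.757 -0.149  0.   ]
```

```bash
cat > kin.py <<'E'
import numpy as np, itertools, json
from scipy.spatial.transform import Rotation as Ro
from scipy.optimize import least_squares
S=[([1.2531,0.3218,-0.0701,1.4517,0.0226,1.3708,-0.0569],[0.2115,-0.6141,0.2303],[-0.1162,-0.6972,-0.1174,0.6975]),
([1.107,0.348,-0.132,1.418,0.041,1.379,-0.253],[0.3325,-0.5712,0.2308],[0.12,0.698,0.121,-0.695]),
([0.575,0.231,0.718,0.597,-0.26,2.053,-0.146],[0.2861,-0.4927,0.7268],[0.212,0.733,0.014,-0.646]),
([0.364,0.07,0.699,1.159,-0.064,1.621,-0.204],[0.3159,-0.5387,0.5528],[0.212,0.733,0.014,-0.646])]
def rot(a,t): v=np.zeros(3); v[a]=t; return Ro.from_rotvec(v).as_matrix()
def fk(q,sg,par,R7=None):
    d1,o3,L1,a4,L2,a5,L3,a6=par
    R=rot(2,sg[0]*q[0]); p=np.array([0,0,d1])
    R=R@rot(1,q[1]); p=p+R@[0,0,L1]
    R=R@rot(2,sg[1]*q[2]); p=p+R@[a4,0,0]
    R=R@rot(1,q[3]); p=p+R@[a5,0,L2]
    R=R@rot(2,sg[2]*q[4]); R=R@rot(1,q[5]); p=p+R@[a6,0,0]
    R=R@rot(2,sg[3]*q[6]); p=p+R@[0,0,L3]
    return p,R
if __name__=="__main__":
    for sg in itertools.product([1,-1],repeat=4):
        Rs=[fk(q,sg,[0]*8)[1].T@Ro.from_quat([o[1],o[2],o[3],o[0]]).as_matrix() for q,p,o in S]
        e=max(np.abs(Rs[0]-r).max() for r in Rs); print(sg,round(e,3))
        if e<0.05:
            print(np.round(Rs[0],3))
            f=lambda x:np.concatenate([fk(q,sg,x)[0]-p for q,p,o in S])
            s=least_squares(lambda x:np.r_[f(x),1e-3*(x-[.36,0,.4,0,.4,0,.25,0])],[.36,0,.4,0,.4,0,.25,0])
            print(np.round(s.x,4),np.abs(f(s.x)).max())
E
python3 kin.py
```

```text
(1, 1, 1, 1) 0.465
(1, 1, 1, -1) 0.464
(1, 1, -1, 1) 0.718
(1, 1, -1, -1) 0.718
(1, -1, 1, 1) 1.322
(1, -1, 1, -1) 1.574
(1, -1, -1, 1) 1.323
(1, -1, -1, -1) 1.573
(-1, 1, 1, 1) 1.174
(-1, 1, 1, -1) 1.09
(-1, 1, -1, 1) 1.208
(-1, 1, -1, -1) 1.088
(-1, -1, 1, 1) 0.488
(-1, -1, 1, -1) 0.488
(-1, -1, -1, 1) 0.371
(-1, -1, -1, -1) 0.001
[[-0. -1. -0.]
 [-0.  0. -1.]
 [ 1. -0. -0.]]
[0.2644 0.     0.5951 0.2015 0.5668 0.0071 0.4143 0.2845] 0.022218472632229452
```

```bash
cat >> h.py <<'E'
def rows(target):
    """shift in tool units (60mm) to reach world target from present pose"""
    s,p,R=pose(); v=R.T@(np.array(target)-p)/0.06; print("to",target,"->",np.round(v,2),"dist rows",round(np.linalg.norm(v)*60/62.5,1)); return v
def log():
    s,p,R=pose()
    import json
    open("log.jsonl","a").write(json.dumps([list(map(float,s["joint_positions"])),list(map(float,s["position"])),list(map(float,s["eef_rot"]))])+"\n")
E
python3 - <<'E'
from h import *
log()
rows([0.6,-0.1,0.6]);rows([0.6,0.1,0.6]); rows([0.35,0.5,0.6])
E
```

```text
to [0.6, -0.1, 0.6] -> [-1.78 -5.03 -6.91] dist rows 8.4
to [0.6, 0.1, 0.6] -> [-2.63 -8.06 -8.01] dist rows 11.2
to [0.35, 0.5, 0.6] -> [ -5.01 -15.35  -6.29] dist rows 16.6
```

```bash
cat > st.py <<'E'
from h import *
show();log()
E
python3 -m creep '[[[-0.2,-0.6,-0.8,0],[-0.4,-1.2,-1.6,0],[-0.6,-1.8,-2.4,0],[-0.8,-2.4,-3.2,0],[-1.1,-3,-4,0],[-1.3,-3.6,-4.8,0]]]' >/dev/null; python3 st.py
python3 -m creep '[[[0,-0.8,-0.5,0.1],[0,-1.6,-1,0.2],[0,-2.4,-1.5,0.3],[-0.3,-3,-1.5,0.4],[-0.6,-3.8,-1.5,0.5],[-1,-4.6,-1.5,0.6]]]'>/dev/null; python3 st.py
```

```text
t 4.45 p [ 0.5114 -0.2254  0.589 ] toolx [ 0.167 -0.254 -0.953] tooly [ 0.294 -0.909  0.294] q [-0.041 -0.     0.274  1.14   0.214  1.77  -0.945] F [ 0.5 -0.3 -0.1] T [0.22 0.06 0.  ] g 1.001
t 5.2 p [0.5035 0.07   0.5709] toolx [ 0.165 -0.254 -0.953] tooly [-0.292 -0.936  0.199] q [-0.361 -0.003 -0.043  1.18   0.32   1.894 -2.141] F [1.3 0.7 0. ] T [0.38 0.17 0.02] g 0.999
```

Run:
```python
from h import *
rows([0.5,0.35,0.6]); rows([0.35,0.5,0.6])
```

```text
to [0.5, 0.35, 0.6] -> [-1.66 -4.25  1.09] dist rows 4.5
to [0.35, 0.5, 0.6] -> [-2.7  -5.86  4.06] dist rows 7.3
```

```bash
python3 -m creep '[[[-0.2,-0.5,0.1,-0.15],[-0.4,-1,0.2,-0.3],[-0.6,-1.5,0.4,-0.45],[-0.8,-2,0.6,-0.6],[-1,-2.5,0.8,-0.75],[-1.2,-3,1,-0.9],[-1.5,-3.5,1.5,-1.05],[-1.8,-4.1,2,-1.2],[-2.1,-4.7,2.6,-1.35],[-2.4,-5.3,3.2,-1.5],[-2.7,-5.9,4,-1.65]]]'>/dev/null; python3 st.py
python3 - <<'E'
import json,numpy as np
from kin import *
D=[json.loads(l) for l in open("log.jsonl")]+[list(s) for s in S[:3]]
A=[];b=[]
sg=(-1,-1,-1,-1)
def Rs(q):
    R=np.eye(3);o=[R]
    for i in range(7):
        R=R@(rot(2,-q[i]) if i%2==0 else rot(1,q[i])); o.append(R)
    return o
for q,p,o in D:
    A.append(np.hstack(Rs(q)[:])); b.append(p)
A=np.vstack(A);b=np.concatenate(b); print(A.shape)
lam=1e-3
x=np.linalg.solve(A.T@A+lam**2*np.eye(24),A.T@b)
print(np.round(x.reshape(8,3),3)); print(np.abs(A@x-b).max())
E
```

```text
t 6.58 p [0.4025 0.4173 0.5685] toolx [ 0.184 -0.242 -0.953] tooly [ 0.914 -0.314  0.256] q [-1.618  0.411  1.054  0.862 -0.052  2.052 -0.983] F [ 1.   0.5 -0.3] T [ 0.31  0.16 -0.02] g 1.003
(21, 24)
[[ 0.    -0.     0.125]
 [-0.    -0.008  0.125]
 [ 0.    -0.008  0.233]
 [ 0.    -0.005  0.233]
 [-0.    -0.005  0.257]
 [ 0.001 -0.     0.257]
 [ 0.    -0.     0.179]
 [-0.    -0.     0.179]]
6.319708349022957e-05
```

```bash
cat > model.py <<'E'
import numpy as np, json
from scipy.spatial.transform import Rotation as Ro
from scipy.optimize import least_squares
lo=np.array([-2.86,-0.3,-1.38,0.06,-1.56,0.09,-2.69]);hi=np.array([2.86,2.09,1.24,2.45,4.7,2.05,2.69])
def rot(a,t):
    c,s=np.cos(t),np.sin(t)
    return np.array([[c,-s,0],[s,c,0],[0,0,1]]) if a==2 else np.array([[c,0,s],[0,1,0],[-s,0,c]])
T=np.array([[0,0,.125],[0,-.008,.125],[0,-.008,.233],[0,-.005,.233],[0,-.005,.257],[.001,0,.257],[0,0,.179],[0,0,.179]])
E=np.array([[0,-1,0],[0,0,-1],[1,0,0.]])
def fk(q):
    R=np.eye(3);p=T[0].copy()
    for i in range(7):
        R=R@(rot(2,-q[i]) if i%2==0 else rot(1,q[i])); p=p+R@T[i+1]
    return p,R@E
def tool(x,y):
    x=np.array(x,float);x/=np.linalg.norm(x);y=np.array(y,float);y-=x*(x@y);y/=np.linalg.norm(y)
    return np.c_[x,y,np.cross(x,y)]
def ik(p,R,q0,wr=0.3,reg=0):
    def f(q):
        a,b=fk(q); e=np.r_[a-p,wr*Ro.from_matrix(R@b.T).as_rotvec()]
        return np.r_[e,reg*(q-q0)] if reg else e
    s=least_squares(f,np.clip(q0,lo+1e-6,hi-1e-6),bounds=(lo,hi)); e=f(s.x)[:6]
    return s.x,np.linalg.norm(e[:3]),np.linalg.norm(e[3:])/wr
def fit():
    global T
    D=[json.loads(l) for l in open("log.jsonl")]
    A=[];b=[]
    for q,p,o in D:
        R=np.eye(3);L=[R]
        for i in range(7):
            R=R@(rot(2,-q[i]) if i%2==0 else rot(1,q[i])); L.append(R)
        A.append(np.hstack(L));b.append(p)
    A=np.vstack(A);b=np.concatenate(b);x0=T.ravel()
    x=x0+np.linalg.solve(A.T@A+1e-6*np.eye(24),A.T@(b-A@x0)); T[:]=x.reshape(8,3); return np.abs(A@x-b).max()
E
python3 - <<'E'
from model import *
print(fit())
rng=np.random.default_rng(0)
G={"bottle":[.575,.019,.09],"lift":[.55,.02,.35],"jar":[.618,.176,.07],"scaleB":[.50,.419,.14],"scaleJ":[.55,.35,.12]}
for d in ([0,1,0],[1,1,0],[1,0,0],[.4,.9,0],[0,-1,0],[1,-1,0]):
  for n,p in G.items():
    x=np.array(d,float);x/=np.linalg.norm(x); h=np.cross(x,[0,0,1])
    pp=np.array(p)-[0,.019,0]+.019*x
    r=[]
    for sgn in(1,-1):
        R=tool(x,sgn*h); sols=[]
        for k in range(25):
            q,e,eo=ik(pp,R,rng.uniform(lo,hi))
            if e<1e-3 and eo<1e-3: sols.append(q)
        if sols:
            s=np.array(sols); r.append((sgn,len(sols),"q1[%.1f %.1f]"%(s[:,0].min(),s[:,0].max()),"q5[%.1f %.1f]"%(s[:,4].min(),s[:,4].max()),"q7[%.1f %.1f]"%(s[:,6].min(),s[:,6].max())))
    print(d,n,r)
E
```

```text
Still running in the background as job /tmp/bash_jobs.1000/6dccdfc16a52 (pid 810). You'll get a notice when it ends.
```

```bash
cat /tmp/bash_jobs.1000/6dccdfc16a52/stdout; nproc; uptime
```

```text
4
 04:06:38 up 16 min,  0 users,  load average: 1.00, 0.90, 0.54
```

```bash
kill -- -$(cat /tmp/bash_jobs.1000/6dccdfc16a52/pid)
cat >> model.py <<'E'
def fkj(q):
    """p,R,J(6x7 world) """
    R=np.eye(3);p=T[0].copy();ax=[];pt=[]
    for i in range(7):
        ax.append(-R[:,2] if i%2==0 else R[:,1]); pt.append(p)
        R=R@(rot(2,-q[i]) if i%2==0 else rot(1,q[i])); p=p+R@T[i+1]
    J=np.zeros((6,7))
    for i in range(7): J[:3,i]=np.cross(ax[i],p-pt[i]);J[3:,i]=ax[i]
    return p,R@E,J
def dls(p,R,q,wr=0.3,lam=0.03,n=60,tol=5e-4,lock=True):
    q=np.clip(q,lo,hi)
    for k in range(n):
        a,b,J=fkj(q); e=np.r_[p-a,wr*Ro.from_matrix(R@b.T).as_rotvec()]
        if np.linalg.norm(e)<tol: break
        J=J.copy();J[3:]*=wr
        free=np.ones(7,bool)
        for _ in range(4):
            Jf=J*free; dq=Jf.T@np.linalg.solve(Jf@Jf.T+lam**2*np.eye(6),e)
            bad=free&(((q<=lo+1e-9)&(dq<0))|((q>=hi-1e-9)&(dq>0)))
            if not bad.any(): break
            free&=~bad
        m=np.abs(dq).max(); dq*=min(1,.3/max(m,1e-9)); q=np.clip(q+dq,lo,hi)
    a,b,_=fkj(q); return q,np.linalg.norm(p-a),np.linalg.norm(Ro.from_matrix(R@b.T).as_rotvec())
E
cat > feas.py <<'E'
from model import *
import time
print(fit())
rng=np.random.default_rng(0)
G={"bottle":[.575,.019,.09],"lift":[.55,.02,.35],"jar":[.618,.176,.07],"scaleB":[.50,.419,.14],"scaleJ":[.55,.35,.12]}
t=time.time()
for d in ([0,1,0],[1,1,0],[1,0,0],[0,-1,0],[1,-1,0]):
  for n,p in G.items():
    x=np.array(d,float);x/=np.linalg.norm(x); h=np.cross(x,[0,0,1])
    pp=np.array(p)-[0,.019,0]+.019*x
    r=[]
    for sgn in(1,-1):
        R=tool(x,sgn*h); sols=[]
        for k in range(15):
            q,e,eo=dls(pp,R,rng.uniform(lo,hi))
            if e<1e-3 and eo<3e-3: sols.append(q)
        if sols:
            s=np.array(sols); r.append((sgn,len(sols),"q1[%.1f %.1f]"%(s[:,0].min(),s[:,0].max()),"q5[%.1f %.1f]"%(s[:,4].min(),s[:,4].max()),"q7[%.1f %.1f]"%(s[:,6].min(),s[:,6].max())))
    print(d,n,r,round(time.time()-t,1),flush=True)
E
OMP_NUM_THREADS=1 timeout 400 python3 feas.py
```

```text
1.65951588582125e-09
[0, 1, 0] bottle [(1, 7, 'q1[0.2 1.3]', 'q5[-1.4 0.1]', 'q7[0.2 1.1]'), (-1, 3, 'q1[0.2 1.0]', 'q5[-1.3 -0.7]', 'q7[-2.4 -2.0]')] 2.0
[0, 1, 0] lift [(1, 6, 'q1[0.3 1.4]', 'q5[-1.3 -0.5]', 'q7[0.2 0.7]'), (-1, 3, 'q1[0.7 1.2]', 'q5[-1.2 -0.8]', 'q7[-2.7 -2.5]')] 3.9
[0, 1, 0] jar [(1, 14, 'q1[-0.2 1.0]', 'q5[-1.2 4.7]', 'q7[0.6 1.1]'), (-1, 10, 'q1[-0.2 1.1]', 'q5[-1.3 4.7]', 'q7[-2.7 -2.0]')] 4.9
[0, 1, 0] scaleB [(1, 11, 'q1[-0.9 0.9]', 'q5[-1.6 4.7]', 'q7[0.3 1.2]'), (-1, 9, 'q1[-0.9 0.2]', 'q5[-1.6 4.7]', 'q7[-2.2 -2.0]')] 6.2
[0, 1, 0] scaleJ [(1, 11, 'q1[-0.6 0.9]', 'q5[-1.6 4.7]', 'q7[0.7 1.1]'), (-1, 13, 'q1[-0.7 0.9]', 'q5[-1.6 4.7]', 'q7[-2.6 -2.0]')] 7.3
[1, 1, 0] bottle [(1, 12, 'q1[-0.2 1.9]', 'q5[-1.6 4.7]', 'q7[-0.2 1.4]'), (-1, 7, 'q1[-0.2 1.1]', 'q5[-1.6 4.7]', 'q7[-2.0 -1.7]')] 8.7
[1, 1, 0] lift [(1, 9, 'q1[-0.6 1.8]', 'q5[-1.6 4.6]', 'q7[0.8 0.8]'), (-1, 6, 'q1[-0.6 1.9]', 'q5[-1.5 4.7]', 'q7[-2.4 -2.3]')] 10.3
[1, 1, 0] jar [(1, 10, 'q1[-1.1 1.5]', 'q5[-1.6 4.3]', 'q7[-0.6 1.9]'), (-1, 10, 'q1[-0.3 1.5]', 'q5[-1.6 4.3]', 'q7[-1.8 2.5]')] 11.8
[... 1265 characters left out ...]
q7[-0.5 -0.3]')] 36.6
[1, -1, 0] bottle [(1, 6, 'q1[-1.7 0.1]', 'q5[1.0 2.1]', 'q7[1.8 1.9]'), (-1, 8, 'q1[-1.9 -0.1]', 'q5[-0.3 2.0]', 'q7[-1.4 -0.1]')] 38.3
[1, -1, 0] lift [(1, 7, 'q1[-1.3 0.5]', 'q5[1.6 1.8]', 'q7[2.3 2.4]'), (-1, 7, 'q1[-1.9 0.5]', 'q5[1.6 1.8]', 'q7[-0.8 -0.8]')] 40.0
[1, -1, 0] jar [(1, 3, 'q1[-1.5 -0.3]', 'q5[1.0 1.9]', 'q7[2.0 2.1]'), (-1, 6, 'q1[-1.8 -0.3]', 'q5[0.5 1.9]', 'q7[-1.2 -0.7]')] 41.9
[1, -1, 0] scaleB [(1, 3, 'q1[-1.5 -0.9]', 'q5[1.0 1.4]', 'q7[2.2 2.3]'), (-1, 8, 'q1[-2.0 -0.9]', 'q5[0.2 1.4]', 'q7[-1.0 -0.3]')] 43.6
[1, -1, 0] scaleJ [(1, 8, 'q1[-1.7 -0.7]', 'q5[0.8 1.6]', 'q7[2.1 2.4]'), (-1, 10, 'q1[-2.0 -0.7]', 'q5[0.2 1.6]', 'q7[-1.0 -0.4]')] 44.8
```

```bash
cat > f2.py <<'E'
from model import *
fit()
x=[0.184,-0.242,-0.953]
G={"n1":[.409,-.18,.02],"n2":[.652,-.095,.02],"n3":[.4,-.083,.02],"c1":[.545,-.083,.02],"c2":[.654,-.195,.02],"c3":[.537,-.18,.02],"bowl":[.64,-.33,.06],"tray":[.475,-.33,.04]}
for sgn in(1,-1):
    R=tool(x,np.array([.796,.605,0])*sgn)
    q=np.array([-0.361,-0.003,-0.043,1.18,0.32,1.894,-2.141])
    q=np.array([-1.618,.411,1.054,.862,-.052,2.052,-.983]) 
    a,b=fk(q)
    r=Ro.from_matrix(R@b.T).as_rotvec(); print(sgn,"roll from now",r@b[:,0])
    for s in np.linspace(0,1,20):
        q,e,eo=dls(a+s*(np.array([.5,-.1,.45])-a), Ro.from_rotvec(s*r).as_matrix()@b,q)
    print("hover",np.round(q,2),round(e,4),round(eo,4))
    qh=q
    for n,p in G.items():
        q=qh
        for s in np.linspace(0,1,8): q,e,eo=dls(np.array([.5,-.1,.45])*(1-s)+s*(np.array(p)+[0,0,.1]),R,q)
        e1=e
        for s in np.linspace(0,1,4): q,e,eo=dls(np.array(p)+[0,0,.1*(1-s)],R,q)
        print(n,np.round(q,2),round(e1,4),round(e,4),round(eo,4))
E
python3 f2.py
```

```text
1 roll from now -1.0037125319755988
hover [-1.03 -0.3   0.76  1.59  0.49  1.64  0.44] 0.0 0.0001
n1 [-0.31 -0.06  0.49  2.38  0.41  0.62  0.53] 0.0 0.0 0.0001
n2 [-0.73  0.55  0.87  1.86 -0.25  0.72  0.84] 0.0 0.0 0.0001
n3 [-0.27 -0.09  0.17  2.42  0.44  0.7   0.23] 0.0 0.0 0.0003
c1 [-0.91  0.31  0.94  2.12 -0.01  0.65  0.64] 0.0 0.0001 0.0003
c2 [-0.57  0.58  0.89  1.83 -0.37  0.71  1.09] 0.0001 0.0 0.0001
c3 [-0.76  0.34  1.01  2.12 -0.15  0.6   0.95] 0.0003 0.0001 0.0003
bowl [-0.36  0.59  0.93  1.74 -0.46  0.78  1.36] 0.0001 0.0 0.0001
tray [-0.48  0.29  1.06  2.12 -0.25  0.6   1.37] 0.0003 0.0001 0.0005
-1 roll from now 2.137880071995663
hover [-1.   -0.29  0.74  1.59  0.48  1.63 -2.69] 0.0001 0.0005
n1 [-0.31 -0.06  0.49  2.38  0.41  0.62 -2.62] 0.0 0.0 0.0001
n2 [-0.71  0.53  0.84  1.86 -0.22  0.72 -2.32] 0.0 0.0 0.0001
n3 [ 1.17 -0.13 -1.19  2.38  0.22  0.64 -2.69] 0.0001 0.0003 0.0011
c1 [-0.63  0.24  0.62  2.11  0.19  0.66 -2.67] 0.0002 0.0 0.0002
c2 [-0.56  0.57  0.87  1.83 -0.35  0.7  -2.07] 0.0001 0.0 0.0001
c3 [-0.74  0.33  0.99  2.12 -0.13  0.6  -2.21] 0.0002 0.0001 0.0003
bowl [-0.36  0.59  0.93  1.74 -0.46  0.78 -1.78] 0.0001 0.0 0.0001
tray [-0.48  0.29  1.06  2.12 -0.25  0.6  -1.78] 0.0003 0.0001 0.0005
```

Run:
```python
from h import *
rows([0.45,0.1,0.45]);rows([0.43,-0.16,0.25])
```

```text
to [0.45, 0.1, 0.45] -> [3.31 1.88 4.25] dist rows 5.5
to [0.43, -0.16, 0.25] -> [7.47 2.08 7.8 ] dist rows 10.6
```

```bash
python3 -m creep '[[[0.5,0.3,0.7,-0.09],[1,0.6,1.4,-0.18],[1.6,0.9,2.1,-0.27],[2.2,1.2,2.8,-0.36],[2.7,1.5,3.5,-0.46],[3.3,1.8,4.2,-0.55],[4,1.85,4.8,-0.64],[4.7,1.9,5.4,-0.73],[5.4,1.95,6,-0.82],[6.1,2,6.6,-0.91],[6.8,2,7.2,-1],[7.4,2.1,7.8,-1]]]' 60; python3 st.py
cat > wr.py <<'E'
from h import *
import sys
s,p,R=pose(); im,d=manip.get_image("wrist"); sp=(p,R)
cv2.imwrite(f"pics/{sys.argv[1]}.png",im)
for n in sys.argv[2:]:
    for r in manip.spot_point("wrist",n)[:4]:
        u=np.array(r["xy"]); print("spot",n,round(r["confidence"],2),np.round(u),np.round(atz("wrist",u,0,sp)[0],4))
    for r in manip.trace("wrist",n)[:4]:
        m=r["pixels"]; v,uu=np.nonzero(m)
        P=bydepth("wrist",np.c_[uu,v],d[v,uu],sp); P=P[d[v,uu]>0]
        if len(P)<20: continue
        lo_,hi_=np.percentile(P,2,0),np.percentile(P,98,0)
        c,rr=cv2.minEnclosingCircle(P[:,:2].astype(np.float32))
        print("trace",n,round(r["confidence"],2),np.round(r["xy"]),"mid",np.round((lo_+hi_)/2,4),"z",np.round([lo_[2],hi_[2]],4),"circ",np.round(c,4),round(rr,4),len(P))
E
python3 wr.py w1 nozzle0 cutter0
```

```text
time: 8.07
position: [0.4384, -0.0386, 0.343]
eef_rot: [0.717, 0.28, 0.521, -0.369]
wrist_force: [0.2, -0.1, 0.5]
grip_width: 0.7
t 8.07 p [ 0.4384 -0.0386  0.343 ] toolx [ 0.184 -0.237 -0.954] tooly [0.821 0.571 0.017] q [-0.193 -0.301 -0.002  1.892  0.275  1.417  0.385] F [ 0.2 -0.1  0.5] T [0.27 0.19 0.05] g 0.7
spot nozzle0 0.85 [247. 139.] [ 0.4239 -0.1757  0.    ]
spot nozzle0 0.79 [410. 172.] [ 0.6527 -0.086   0.    ]
spot nozzle0 0.67 [276.  76.] [ 0.411  -0.0776  0.    ]
trace nozzle0 0.91 [275.  78.] mid [ 0.408  -0.0761  0.0269] z [0.0072 0.0467] circ [ 0.409  -0.0781] 0.0136 418
trace nozzle0 0.9 [244. 141.] mid [ 0.419  -0.1749  0.0238] z [0.0018 0.0459] circ [ 0.4192 -0.1787] 0.0134 401
trace nozzle0 0.86 [409. 179.] mid [ 0.6493 -0.0891  0.0227] z [-0.0005  0.0458] circ [ 0.6547 -0.0953] 0.0205 428
spot cutter0 0.78 [366. 220.] [ 0.6562 -0.1965  0.    ]
spot cutter0 0.7 [352. 131.] [ 0.5386 -0.0827  0.    ]
spot cutter0 0.66 [313. 179.] [ 0.5387 -0.1789  0.    ]
spot cutter0 0.57 [633.  33.] [0.7458 0.2269 0.    ]
trace cutter0 0.98 [365. 226.] mid [ 0.6515 -0.1975  0.0126] z [-0.0005  0.0258] circ [ 0.6613 -0.2013] 0.035 672
trace cutter0 0.86 [313. 191.] mid [ 0.5397 -0.1797  0.0136] z [0.0011 0.026 ] circ [ 0.5408 -0.1799] 0.0236 634
trace cutter0 0.7 [358. 143.] mid [ 0.5397 -0.083   0.0126] z [-0.0005  0.0258] circ [ 0.5458 -0.0881] 0.03 736
```

View pics/w1.png

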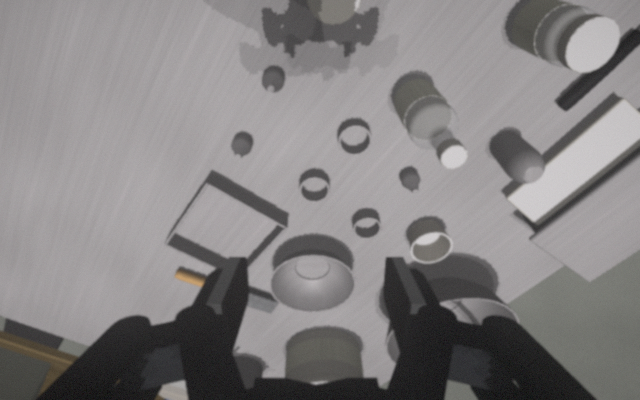

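Run:
```python
from h import *
rows([0.409,-0.078,0.12]);rows([0.409,-0.078,0.009])
```

```text
to [0.409, -0.078, 0.12] -> [ 3.63 -0.85 -0.85] dist rows 3.7
to [0.409, -0.078, 0.009] -> [ 5.39 -0.89 -1.41] dist rows 5.4
```

```bash
python3 -m creep '[[[0.9,-0.2,-0.2,0],[1.8,-0.4,-0.4,0],[2.7,-0.7,-0.7,0],[3.6,-0.85,-0.85,0],[3.6,-0.85,-0.85,0],[3.6,-0.85,-0.85,0]]]' 60; python3 st.py
python3 - <<'E'
from h import *
rows([0.409,-0.078,0.009])
E
python3 wr.py w2 nozzle0
```

```text
time: 9.07
position: [0.4112, -0.0761, 0.1237]
eef_rot: [0.718, 0.28, 0.52, -0.368]
wrist_force: [0.1, 0.3, 1.2]
grip_width: 0.705
t 9.07 p [ 0.4112 -0.0761  0.1237] toolx [ 0.188 -0.237 -0.953] tooly [0.82  0.573 0.02 ] q [ 0.04  -0.239 -0.128  2.29   0.28   0.935  0.37 ] F [0.1 0.3 1.2] T [0.24 0.2  0.  ] g 0.705
to [0.409, -0.078, 0.009] -> [ 1.82 -0.09 -0.57] dist rows 1.8
spot nozzle0 0.82 [503. 277.] [ 0.6555 -0.09   -0.    ]
spot nozzle0 0.75 [305. 145.] [ 0.4078 -0.0797  0.    ]
spot nozzle0 0.61 [255. 235.] [ 0.4208 -0.1775 -0.    ]
trace nozzle0 0.78 [307. 150.] mid [ 0.4077 -0.0776  0.0231] z [0.0001 0.0461] circ [ 0.4129 -0.0865] 0.0228 1693
trace nozzle0 0.76 [510. 291.] mid [ 0.6455 -0.0891  0.0238] z [0.0018 0.0457] circ [ 0.6806 -0.0978] 0.0458 1139
trace nozzle0 0.76 [255. 242.] mid [ 0.4175 -0.1746  0.021 ] z [0.0016 0.0404] circ [ 0.4187 -0.1795] 0.0139 1029
```

```bash
python3 -m creep '[[[0.6,-0.05,-0.2,0],[1.2,-0.1,-0.4,0],[1.8,-0.12,-0.57,0],[1.8,-0.12,-0.57,0]]]' 60 >/dev/null; python3 st.py
python3 -m creep '[[[0,0,0,0],[0,0,0,0],[0,0,0,0],[0,0,0,0]]]' 10 30; python3 st.py
python3 - <<'E'
from h import *
rows([0.412,-0.078,0.13])
rows([0.62,-0.31,0.13])
E
```

```text
t 9.72 p [ 0.403  -0.0811  0.0068] toolx [ 0.18  -0.238 -0.954] tooly [0.822 0.569 0.013] q [ 0.067 -0.041 -0.156  2.408  0.418  0.654  0.195] F [-0.1  0.1  0.4] T [ 0.32  0.18 -0.03] g 0.705
time: 10.22
position: [0.4063, -0.0809, 0.0101]
eef_rot: [0.718, 0.281, 0.519, -0.369]
wrist_force: [-1.8, 1.1, 5.7]
grip_width: 0.308
t 10.22 p [ 0.4063 -0.0809  0.0101] toolx [ 0.188 -0.238 -0.953] tooly [0.822 0.569 0.02 ] q [ 0.066 -0.047 -0.156  2.405  0.418  0.654  0.195] F [-1.8  1.1  5.7] T [ 0.2   0.35 -0.05] g 0.308
to [0.412, -0.078, 0.13] -> [-1.9   0.15  0.62] dist rows 1.9
to [0.62, -0.31, 0.13] -> [-0.33  0.79  5.52] dist rows 5.4
```

```bash
python3 -m creep '[[[-0.7,0.05,0.2,0],[-1.4,0.1,0.4,0],[-1.9,0.2,1.2,0],[-1.5,0.3,2.1,0],[-1.2,0.4,3,0],[-0.9,0.5,3.8,0],[-0.6,0.65,4.6,0],[-0.4,0.8,5.3,0],[-0.4,0.8,5.3,0],[-0.4,0.8,5.3,0]]]' >/dev/null; python3 st.py
python3 wr.py w3 bowl tray nozzle0
```

```text
t 11.47 p [ 0.6103 -0.2978  0.1273] toolx [ 0.184 -0.237 -0.954] tooly [0.822 0.569 0.017] q [0.242 0.269 0.098 1.768 0.184 0.857 0.833] F [-0.   0.5 -0.6] T [0.28 0.23 0.05] g 0.301
spot bowl 0.72 [322. 193.] [ 0.6436 -0.3322  0.    ]
trace bowl 0.92 [326. 203.] mid [ 0.6412 -0.3276  0.0271] z [0.0041 0.0501] circ [ 0.6397 -0.3261] 0.0797 21320
spot tray 0.62 [114.  71.] [ 0.4717 -0.3279  0.    ]
trace tray 0.71 [118.  86.] mid [ 0.4734 -0.3283  0.0186] z [0.0023 0.0349] circ [ 0.4806 -0.3452] 0.1085 40972
spot nozzle0 0.64 [456.  60.] [ 0.6546 -0.1949  0.    ]
spot nozzle0 0.59 [315. 252.] [ 0.6766 -0.3898  0.    ]
trace nozzle0 0.96 [318. 281.] mid [ 0.6076 -0.2928  0.1404] z [0.1179 0.1628] circ [ 0.6577 -0.3812] 0.1111 5149
trace nozzle0 0.24 [117.  82.] mid [ 0.4734 -0.3283  0.0186] z [0.0023 0.0349] circ [ 0.4923 -0.3416] 0.0993 40954
```

View pics/w3.png

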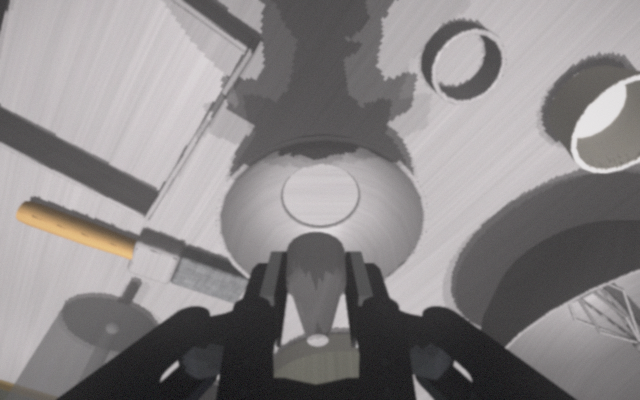

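Run:
```python
from h import *
rows([0.65,-0.34,0.09]);rows([0.65,-0.34,0.045])
```

```text
to [0.65, -0.34, 0.09] -> [0.88 0.13 0.72] dist rows 1.1
to [0.65, -0.34, 0.045] -> [1.6  0.12 0.5 ] dist rows 1.6
```

```bash
python3 -m creep '[[[0.5,0.1,0.6,0],[0.9,0.13,0.72,0],[1.3,0.13,0.6,0],[1.6,0.12,0.5,0],[1.6,0.12,0.5,0]]]' >/dev/null; python3 st.py
python3 -m creep '[[[0,0,0,0],[0,0,0,0],[-0.3,0,0,0],[-0.8,0,0,0],[-1.5,0,0,0]]]' 46; python3 st.py
python3 - <<'E'
from h import *
rows([0.419,-0.178,0.12]);rows([0.419,-0.178,0.013])
E
```

```text
t 12.45 p [ 0.6487 -0.3398  0.0421] toolx [ 0.18  -0.236 -0.955] tooly [0.822 0.569 0.014] q [0.283 0.462 0.108 1.696 0.16  0.733 0.872] F [ 0.2 -0.4 -0.6] T [ 0.3   0.18 -0.01] g 0.305
time: 13.08
position: [0.6331, -0.319, 0.1318]
eef_rot: [0.716, 0.28, 0.521, -0.37]
wrist_force: [1.3, -0.3, 0.3]
grip_width: 0.543
t 13.07 p [ 0.6331 -0.319   0.1318] toolx [ 0.183 -0.238 -0.954] tooly [0.822 0.569 0.016] q [0.259 0.322 0.106 1.691 0.165 0.877 0.869] F [ 1.3 -0.3  0.3] T [ 0.25  0.14 -0.02] g 0.543
to [0.419, -0.178, 0.12] -> [-1.02 -1.6  -3.83] dist rows 4.1
to [0.419, -0.178, 0.013] -> [ 0.68 -1.63 -4.37] dist rows 4.5
```

```bash
python3 -m creep '[[[-0.3,-0.3,-0.7,0],[-0.5,-0.6,-1.5,0],[-0.7,-1,-2.3,0],[-0.9,-1.3,-3.1,0],[-1,-1.6,-3.8,0],[-1,-1.6,-3.8,0],[-0.4,-1.61,-4,0],[0.1,-1.62,-4.2,0],[0.4,-1.63,-4.3,0],[0.68,-1.63,-4.37,0],[0.68,-1.63,-4.37,0]]]' 60 >/dev/null; python3 st.py
python3 -m creep '[[[0,0,0,0],[0,0,0,0],[0,0,0,0],[0,0,0,0]]]' 10 30; python3 st.py
python3 - <<'E'
from h import *
rows([0.60,-0.30,0.12])
E
```

```text
t 14.45 p [ 0.4199 -0.1787  0.0111] toolx [ 0.183 -0.238 -0.954] tooly [0.822 0.569 0.016] q [0.163 0.004 0.021 2.352 0.37  0.587 0.498] F [-0.  -0.5  0.2] T [0.26 0.19 0.02] g 0.702
time: 14.95
position: [0.4206, -0.1786, 0.0125]
eef_rot: [0.717, 0.281, 0.52, -0.37]
wrist_force: [-1.4, 0.9, 4.4]
grip_width: 0.305
t 14.95 p [ 0.4206 -0.1786  0.0125] toolx [ 0.186 -0.238 -0.953] tooly [0.822 0.569 0.018] q [1.630e-01 1.000e-03 2.100e-02 2.352e+00 3.700e-01 5.870e-01 4.980e-01] F [-1.4  0.9  4.4] T [ 0.2   0.31 -0.03] g 0.305
to [0.6, -0.3, 0.12] -> [-0.67  1.34  3.74] dist rows 3.9
```

```bash
python3 -m creep '[[[-0.8,0,0.2,0],[-1.6,0.1,0.6,0],[-1.5,0.3,1.4,0],[-1.2,0.7,2.2,0],[-0.9,1.1,3,0],[-0.6,1.4,3.8,0],[-0.4,1.62,4.2,0],[-0.4,1.62,4.2,0],[0,1.62,4.1,0],[0.35,1.62,4,0],[0.35,1.62,4,0]]]' >/dev/null; python3 st.py
python3 -m creep '[[[0,0,0,0],[0,0,0,0],[-0.3,0,0,0],[-0.8,0,0,0],[-1.5,0,0,0]]]' 46 >/dev/null; python3 st.py
python3 wr.py w4 nozzle0 bowl
python3 - <<'E'
from h import *
rows([0.652,-0.093,0.16])
E
```

```text
t 16.32 p [ 0.6305 -0.3157  0.0628] toolx [ 0.18  -0.236 -0.955] tooly [0.822 0.569 0.014] q [0.243 0.39  0.121 1.752 0.168 0.754 0.845] F [-0.  -0.3 -0.7] T [0.31 0.21 0.04] g 0.304
t 16.95 p [ 0.6155 -0.2952  0.152 ] toolx [ 0.183 -0.238 -0.954] tooly [0.822 0.569 0.016] q [0.218 0.254 0.117 1.735 0.175 0.907 0.84 ] F [ 0.4 -0.7  0.2] T [0.18 0.21 0.02] g 0.54
spot nozzle0 0.92 [317. 160.] [ 0.6358 -0.3171  0.    ]
spot nozzle0 0.62 [317. 187.] [ 0.6513 -0.3405  0.    ]
trace nozzle0 0.65 [319. 167.] mid [ 0.6318 -0.3137  0.0287] z [0.0062 0.0511] circ [ 0.6336 -0.3166] 0.0142 1297
trace nozzle0 0.62 [318. 202.] mid [ 0.6501 -0.3348  0.0302] z [0.0092 0.0512] circ [ 0.6535 -0.3358] 0.0273 914
spot bowl 0.66 [313. 175.] [ 0.6413 -0.3319  0.    ]
trace bowl 0.64 [302. 198.] mid [ 0.6412 -0.3316  0.0272] z [0.0043 0.0501] circ [ 0.6565 -0.3551] 0.1027 22331
trace bowl 0.64 [457.  62.] mid [ 0.6524 -0.1942  0.0128] z [-0.0002  0.0258] circ [ 0.6594 -0.1938] 0.03 2915
to [0.652, -0.093, 0.16] -> [-0.83  2.41 -2.29] dist rows 3.3
```

View pics/w4.png

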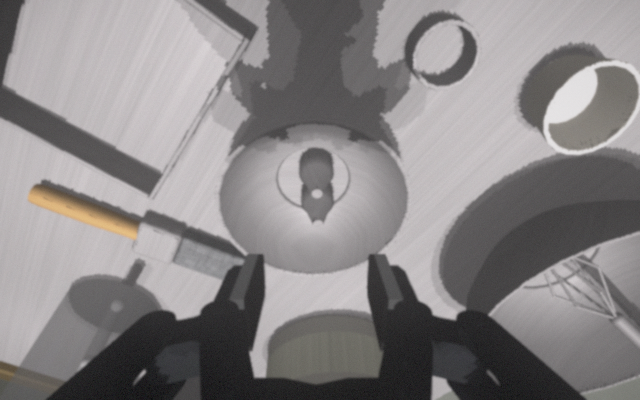

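Run:
```python
from h import *
rows([0.652,-0.195,0.11]);rows([0.652,-0.195,0.013])
```

```text
to [0.652, -0.195, 0.11] -> [ 0.37  1.43 -1.2 ] dist rows 1.8
to [0.652, -0.195, 0.013] -> [ 1.91  1.4  -1.69] dist rows 2.8
```

```bash
python3 -m creep '[[[0,0.6,-0.6,0],[0.2,1.1,-1,0],[0.37,1.43,-1.2,0],[0.37,1.43,-1.2,0],[0.9,1.42,-1.37,0],[1.4,1.41,-1.53,0],[1.7,1.4,-1.63,0],[1.91,1.4,-1.69,0],[1.91,1.4,-1.69,0]]]' 68 >/dev/null; python3 st.py
python3 -m creep '[[[0,0,0,0],[0,0,0,0],[0,0,0,0],[0,0,0,0]]]' 30 30; python3 st.py
python3 - <<'E'
from h import *
rows([0.5,-0.32,0.12]);rows([0.474,-0.36,0.10]);rows([0.474,-0.36,0.03])
E
```

```text
t 18.32 p [ 0.651  -0.1957  0.0115] toolx [ 0.182 -0.238 -0.954] tooly [0.823 0.568 0.015] q [0.069 0.428 0.087 1.82  0.276 0.694 0.551] F [-0.5 -0.6  0.5] T [ 0.25  0.17 -0.02] g 0.799
time: 18.82
position: [0.6527, -0.1954, 0.0138]
eef_rot: [0.717, 0.281, 0.52, -0.37]
wrist_force: [-1.2, 1.2, 6.1]
grip_width: 0.521
t 18.82 p [ 0.6527 -0.1954  0.0138] toolx [ 0.186 -0.238 -0.953] tooly [0.822 0.569 0.018] q [0.068 0.426 0.087 1.818 0.276 0.694 0.551] F [-1.2  1.2  6.1] T [ 0.12  0.41 -0.13] g 0.521
to [0.5, -0.32, 0.12] -> [-1.67 -3.24  0.8 ] dist rows 3.6
to [0.474, -0.36, 0.1] -> [-1.27 -3.98  0.99] dist rows 4.1
to [0.474, -0.36, 0.03] -> [-0.16 -4.    0.64] dist rows 3.9
```

```bash
python3 -m creep '[[[-0.8,0,0.2,0],[-1.7,-0.1,0.5,0],[-1.7,-0.9,0.6,0],[-1.7,-1.7,0.7,0],[-1.7,-2.5,0.75,0],[-1.6,-3.3,0.8,0],[-1.27,-3.98,0.99,0],[-1.27,-3.98,0.99,0],[-0.7,-4,0.8,0],[-0.3,-4,0.68,0],[-0.16,-4,0.64,0],[-0.16,-4,0.64,0]]]' >/dev/null; python3 st.py
python3 -m creep '[[[0,0,0,0],[0,0,0,0],[-0.3,0,0,0],[-0.8,0,0,0],[-1.6,0,0,0]]]' 66 >/dev/null; python3 st.py
python3 wr.py w5 cutter0 tray
python3 - <<'E'
from h import *
rows([0.54,-0.18,0.11]);rows([0.54,-0.18,0.013])
E
```

```text
t 20.32 p [ 0.4736 -0.3592  0.0288] toolx [ 0.183 -0.237 -0.954] tooly [0.822 0.57  0.016] q [0.357 0.217 0.195 2.069 0.123 0.578 1.053] F [ 0.6  0.6 -0.1] T [0.27 0.19 0.01] g 0.526
t 20.95 p [ 0.4545 -0.3363  0.1215] toolx [ 0.182 -0.237 -0.954] tooly [0.822 0.569 0.015] q [0.327 0.027 0.191 2.058 0.158 0.782 1.023] F [ 0.2  0.1 -0.2] T [ 0.24  0.12 -0.05] g 0.776
spot cutter0 0.76 [318. 183.] [ 0.4764 -0.3614  0.    ]
spot cutter0 0.74 [564.  36.] [ 0.542  -0.1822  0.    ]
trace cutter0 0.93 [319. 203.] mid [ 0.4726 -0.3576  0.0174] z [0.0053 0.0295] circ [ 0.4807 -0.3612] 0.0305 2608
trace cutter0 0.91 [587.  44.] mid [ 0.54   -0.1818  0.0128] z [-0.      0.0256] circ [ 0.5523 -0.178 ] 0.0353 5147
trace cutter0 0.18 [531. 266.] mid [ 0.64   -0.3245  0.0274] z [0.0046 0.0503] circ [ 0.6387 -0.3342] 0.1686 13410
spot tray 0.82 [337. 148.] [ 0.471  -0.3279 -0.    ]
trace tray 0.95 [345. 144.] mid [ 0.4693 -0.3269  0.0188] z [0.0025 0.0352] circ [ 0.4767 -0.3285] 0.1061 42630
to [0.54, -0.18, 0.11] -> [-0.18  2.64 -1.36] dist rows 2.9
to [0.54, -0.18, 0.013] -> [ 1.36  2.61 -1.84] dist rows 3.3
```

View pics/w5.png

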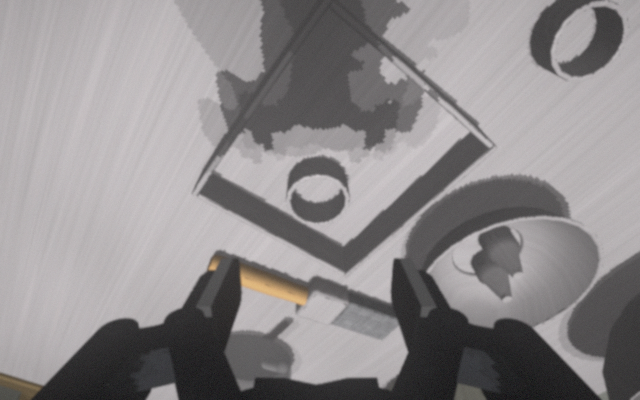

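Cutter lies in the tray at (318,190); nozzles in the bowl at (497,260). Next cutter at (0.54,-0.181).

```bash
python3 -m creep '[[[-0.2,0.8,-0.4,0],[-0.2,1.6,-0.9,0],[-0.18,2.3,-1.2,0],[-0.18,2.64,-1.36,0],[-0.18,2.64,-1.36,0],[0.3,2.63,-1.52,0],[0.8,2.62,-1.68,0],[1.15,2.61,-1.78,0],[1.36,2.61,-1.84,0],[1.36,2.61,-1.84,0]]]' 68 >/dev/null; python3 st.py
python3 -m creep '[[[0,0,0,0],[0,0,0,0],[0,0,0,0],[0,0,0,0]]]' 30 30; python3 st.py
python3 - <<'E'
from h import *
rows([0.474,-0.298,0.10]);rows([0.474,-0.298,0.03])
E
```

```text
t 22.45 p [ 0.5385 -0.1812  0.011 ] toolx [ 0.181 -0.238 -0.954] tooly [0.823 0.568 0.014] q [0.115 0.231 0.032 2.092 0.351 0.629 0.481] F [0.2 0.2 0.8] T [0.2  0.21 0.  ] g 0.792
time: 22.95
position: [0.5406, -0.1806, 0.0134]
eef_rot: [0.717, 0.281, 0.52, -0.37]
wrist_force: [-2.2, 1.1, 5.5]
grip_width: 0.525
t 22.95 p [ 0.5406 -0.1806  0.0134] toolx [ 0.185 -0.238 -0.953] tooly [0.822 0.569 0.017] q [0.114 0.228 0.031 2.09  0.352 0.629 0.48 ] F [-2.2  1.1  5.5] T [-0.    0.43 -0.14] g 0.525
to [0.474, -0.298, 0.1] -> [-1.12 -2.    1.38] dist rows 2.6
to [0.474, -0.298, 0.03] -> [-0.   -2.02  1.03] dist rows 2.2
```

```bash
python3 -m creep '[[[-0.8,0,0.2,0],[-1.5,-0.2,0.5,0],[-1.4,-0.9,0.9,0],[-1.2,-1.6,1.2,0],[-1.12,-2,1.38,0],[-1.12,-2,1.38,0],[-0.6,-2,1.2,0],[-0.2,-2.02,1.1,0],[0,-2.02,1.03,0],[0,-2.02,1.03,0]]]' >/dev/null; python3 st.py
python3 -m creep '[[[0,0,0,0],[0,0,0,0],[-0.3,0,0,0],[-0.8,0,0,0],[-1.6,0,0,0]]]' 66 >/dev/null; python3 st.py
python3 wr.py w6 cutter0 tall_bottle
python3 - <<'E'
from h import *
rows([0.5226,-0.095,0.12]);rows([0.5226,-0.095,0.013])
E
```

```text
t 24.2 p [ 0.4735 -0.2968  0.0279] toolx [ 0.182 -0.237 -0.954] tooly [0.821 0.57  0.016] q [0.293 0.158 0.136 2.14  0.218 0.587 0.862] F [-0.6 -0.1  0.8] T [0.21 0.24 0.03] g 0.521
t 24.82 p [ 0.4549 -0.2747  0.1206] toolx [ 0.182 -0.237 -0.954] tooly [0.823 0.569 0.015] q [ 0.271 -0.035  0.118  2.121  0.216  0.803  0.861] F [1.  0.5 0.3] T [0.22 0.1  0.01] g 0.776
spot cutter0 0.66 [275. 234.] [ 0.4762 -0.3634 -0.    ]
spot cutter0 0.6 [317. 180.] [ 0.4743 -0.2974  0.    ]
spot cutter0 0.21 [275. 324.] [ 0.5424 -0.4747  0.    ]
trace cutter0 0.64 [275. 252.] mid [ 0.4725 -0.3577  0.0175] z [0.0055 0.0294] circ [ 0.4774 -0.3672] 0.033 2433
trace cutter0 0.59 [315. 205.] mid [ 0.4731 -0.2963  0.0175] z [0.0054 0.0295] circ [ 0.4772 -0.307 ] 0.0333 2658
trace cutter0 0.58 [609.  13.] mid [ 0.5444 -0.0948  0.0133] z [0.0009 0.0256] circ [ 0.5438 -0.0915] 0.0208 1370
to [0.5226, -0.095, 0.12] -> [-0.5   2.62 -1.77] dist rows 3.1
to [0.5226, -0.095, 0.013] -> [ 1.2   2.59 -2.3 ] dist rows 3.5
```

```bash
python3 -m creep '[[[-0.5,0.8,-0.4,0],[-0.5,1.6,-0.9,0],[-0.5,2.3,-1.4,0],[-0.5,2.62,-1.77,0],[-0.5,2.62,-1.77,0],[-0.5,2.62,-1.77,0]]]' 28 >/dev/null; python3 st.py
python3 wr.py w7 cutter0 nozzle0
python3 - <<'E'
from h import *
rows([0.5226,-0.095,0.013])
E
```

```text
t 25.82 p [ 0.5216 -0.0961  0.1185] toolx [ 0.181 -0.238 -0.954] tooly [0.823 0.568 0.014] q [ 0.069  0.026 -0.106  2.065  0.322  0.897  0.382] F [-0.6 -0.7 -0.3] T [ 0.2   0.14 -0.01] g 0.328
spot cutter0 0.82 [344. 148.] [ 0.5409 -0.0834  0.    ]
spot cutter0 0.66 [153. 282.] [ 0.4751 -0.3027  0.    ]
spot cutter0 0.6 [132. 315.] [ 0.4745 -0.3659  0.    ]
trace cutter0 0.91 [144. 297.] mid [ 0.4743 -0.2965  0.0166] z [0.0039 0.0294] circ [ 0.4814 -0.313 ] 0.0412 1795
trace cutter0 0.72 [348. 171.] mid [ 0.5397 -0.0828  0.013 ] z [0.0006 0.0255] circ [ 0.5483 -0.0878] 0.0317 2861
trace cutter0 0.71 [122. 324.] mid [ 0.4723 -0.3576  0.0181] z [0.007  0.0292] circ [ 0.4668 -0.3669] 0.0352 1375
spot nozzle0 0.86 [441. 222.] [ 0.652  -0.0933 -0.    ]
spot nozzle0 0.78 [289. 345.] [ 0.6418 -0.3211  0.    ]
spot nozzle0 0.65 [138. 296.] [ 0.4698 -0.333   0.    ]
spot nozzle0 0.42 [287. 360.] [ 0.6561 -0.349   0.    ]
trace nozzle0 0.72 [286. 365.] mid [ 0.632  -0.313   0.0331] z [0.0234 0.0429] circ [ 0.6334 -0.3161] 0.0133 404
trace nozzle0 0.6 [453. 231.] mid [ 0.6465 -0.0881  0.0233] z [0.0008 0.0458] circ [ 0.6502 -0.0897] 0.014 1524
trace nozzle0 0.46 [296. 368.] mid [ 0.656  -0.3289  0.022 ] z [0.0095 0.0345] circ [ 0.657  -0.3302] 0.0245 87
to [0.5226, -0.095, 0.013] -> [ 1.69 -0.01 -0.54] dist rows 1.7
```

View pics/w7.png

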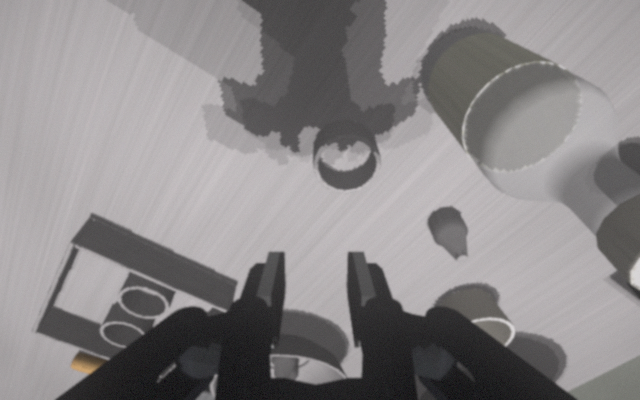

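```bash
python3 -m creep '[[[0.5,0,-0.16,0],[1,0,-0.32,0],[1.35,-0.01,-0.44,0],[1.65,-0.01,-0.54,0],[1.65,-0.01,-0.54,0]]]' 28 >/dev/null; python3 st.py
python3 -m creep '[[[0,0,0,0],[0,0,0,0],[0,0,0,0]]]' 0 30; python3 st.py
python3 - <<'E'
from h import *
rows([0.5,-0.25,0.13]);rows([0.48,-0.345,0.12]);rows([0.48,-0.345,0.05])
E
```

```text
t 26.7 p [ 0.5212 -0.0938  0.014 ] toolx [ 0.18  -0.238 -0.954] tooly [0.823 0.568 0.014] q [ 0.052  0.181 -0.098  2.147  0.429  0.684  0.243] F [0.6 0.3 0.1] T [ 0.24  0.15 -0.02] g 0.329
time: 27.08
position: [0.5234, -0.0934, 0.0163]
eef_rot: [0.717, 0.281, 0.52, -0.37]
wrist_force: [0.5, 0.1, 1.6]
grip_width: 0.046
t 27.07 p [ 0.5234 -0.0934  0.0163] toolx [ 0.185 -0.238 -0.953] tooly [0.822 0.569 0.018] q [ 0.052  0.178 -0.099  2.145  0.429  0.684  0.242] F [0.5 0.1 1.6] T [0.07 0.12 0.02] g 0.046
to [0.5, -0.25, 0.13] -> [-1.26 -1.77  2.42] dist rows 3.1
to [0.48, -0.345, 0.12] -> [-0.78 -2.95  3.43] dist rows 4.4
to [0.48, -0.345, 0.05] -> [ 0.33 -2.97  3.08] dist rows 4.1
```

Wall gripped (≈3.9 mm). Carry to the tray.

```bash
python3 -m creep '[[[-0.7,0,0.2,0],[-1.5,-0.2,0.6,0],[-1.5,-0.8,1.3,0],[-1.3,-1.5,2,0],[-1.1,-2.2,2.6,0],[-0.9,-2.7,3.1,0],[-0.78,-2.95,3.43,0],[-0.78,-2.95,3.43,0],[-0.3,-2.96,3.3,0],[0.1,-2.97,3.15,0],[0.33,-2.97,3.08,0],[0.33,-2.97,3.08,0]]]' >/dev/null; python3 st.py
python3 wr.py w8 cutter0
```

```text
t 28.57 p [ 0.479  -0.3436  0.048 ] toolx [ 0.182 -0.236 -0.954] tooly [0.822 0.57  0.015] q [0.364 0.18  0.151 2.063 0.156 0.627 0.999] F [ 0.4 -0.7 -1.2] T [ 0.25  0.24 -0.  ] g 0.043
spot cutter0 0.93 [358. 240.] [ 0.5161 -0.3499  0.    ]
spot cutter0 0.8 [294. 225.] [ 0.4776 -0.3613  0.    ]
spot cutter0 0.7 [359. 144.] [ 0.4758 -0.2989  0.    ]
trace cutter0 0.86 [277. 224.] mid [ 0.4682 -0.3576  0.0168] z [0.0043 0.0293] circ [ 0.4694 -0.3653] 0.0337 3804
trace cutter0 0.81 [369. 175.] mid [ 0.4734 -0.2962  0.0169] z [0.0043 0.0294] circ [ 0.4831 -0.3025] 0.0332 6555
trace cutter0 0.65 [374. 247.] mid [ 0.493  -0.3262  0.046 ] z [0.0336 0.0584] circ [ 0.5061 -0.3389] 0.0389 6483
```

View pics/w8.png

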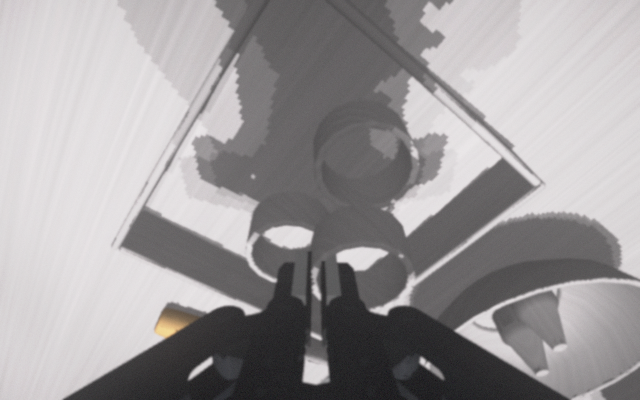

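```bash
python3 -m creep '[[[0.15,0.25,0.1,0],[0.25,0.25,0.08,0],[0.25,0.25,0.08,0]]]' >/dev/null; python3 st.py
python3 -m creep '[[[0,0,0,0],[0,0,0,0],[-0.3,0,0.1,0],[-0.8,0,0.2,0],[-1.6,0,0.4,0],[-2,0,0.5,0],[-2,0,0.5,0]]]' 20 >/dev/null; python3 st.py
python3 wr.py w9 cutter0
```

```text
t 29.1 p [ 0.497  -0.3438  0.0359] toolx [ 0.182 -0.238 -0.954] tooly [0.822 0.569 0.015] q [0.352 0.227 0.147 2.036 0.16  0.609 0.975] F [-3.4 -0.9  0.7] T [ 0.05  0.67 -0.18] g 0.045
t 29.98 p [ 0.4931 -0.3392  0.1631] toolx [ 0.189 -0.24  -0.952] tooly [0.822 0.57  0.02 ] q [0.345 0.052 0.142 1.943 0.153 0.868 1.006] F [ 0.  -0.7  0.4] T [ 0.24  0.16 -0.  ] g 0.234
spot cutter0 0.77 [278. 130.] [ 0.4748 -0.3617  0.    ]
spot cutter0 0.67 [334. 123.] [ 0.5102 -0.33    0.    ]
trace cutter0 0.97 [328.  91.] mid [ 0.4737 -0.2966  0.017 ] z [0.0042 0.0298] circ [ 0.4769 -0.3014] 0.0279 2059
trace cutter0 0.81 [275. 149.] mid [ 0.4728 -0.3582  0.0169] z [0.0044 0.0295] circ [ 0.4763 -0.3663] 0.0309 2081
trace cutter0 0.68 [338. 146.] mid [ 0.5107 -0.3291  0.0176] z [0.0055 0.0296] circ [ 0.5119 -0.3301] 0.0233 1875
trace cutter0 0.66 [450. 222.] mid [ 0.65   -0.3423  0.0288] z [0.0063 0.0513] circ [ 0.6601 -0.3418] 0.0322 941
```

View pics/w9.png

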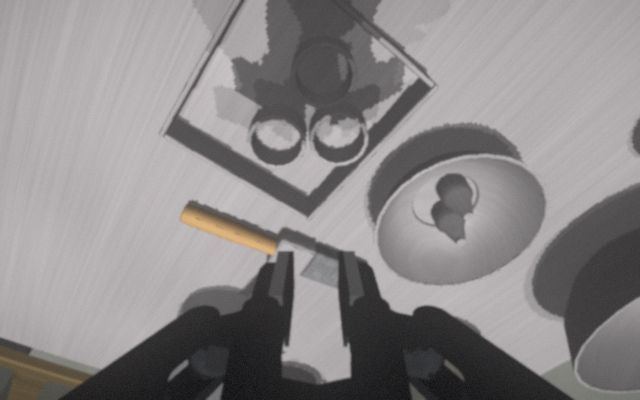

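```bash
cat > f3.py <<'E'
from model import *
from h import pose
fit(); s,p,R=pose(); q0=np.array(s["joint_positions"])
def go(q,p0,R0,p1,R1,n=25):
    r=Ro.from_matrix(R1@R0.T).as_rotvec()
    for s in np.linspace(0,1,n): q,e,eo=dls(p0+s*(p1-p0),Ro.from_rotvec(s*r).as_matrix()@R0,q)
    return q,e,eo
for roll in (2.6,2.9,3.1,-0.9):
    R1=R@Ro.from_rotvec([roll,0,0]).as_matrix()
    R1=R@Ro.from_rotvec([roll,0,0]).as_matrix()
    Rm=R@Ro.from_rotvec([roll/2,0,0]).as_matrix()
    a=np.array([.60,-.2,.25]); q,e,eo=go(q0,p,R,(p+a)/2,Rm); q,e,eo=go(q,(p+a)/2,Rm,a,R1)
    print(roll,np.round(q,2),e,eo)
    b=np.array([.651,-.091,.12]);q,e,eo=go(q,a,R1,b,R1);print("  ",np.round(q,2),round(e,4),round(eo,4))
    c=b-[0,0,.105];q,e,eo=go(q,b,R1,c,R1);print("  ",np.round(q,2),round(e,4),round(eo,4), "y",np.round(R1[:,1],2))
    d=np.array([.64,-.327,.12]);q,e,eo=go(q,b,R1,d,R1);print("  ",np.round(q,2),round(e,4),round(eo,4))
E
python3 f3.py
```

```text
2.6 [ 0.08  0.1   0.09  1.71  0.22  1.12 -1.9 ] 0.00010725084505668659 0.0009610284930817812
   [-0.06  0.28  0.03  1.77  0.3   0.93 -2.19] 0.0001 0.0003
   [-0.07  0.41  0.04  1.84  0.34  0.74 -2.27] 0.0 0.0002 y [-0.43 -0.89  0.14]
   [ 0.27  0.35  0.11  1.68  0.16  0.86 -1.72] 0.0001 0.0006
2.9 [ 0.07  0.1   0.1   1.71  0.22  1.12 -2.2 ] 0.00011807471940447758 0.0010582905237178117
   [-0.07  0.28  0.04  1.77  0.29  0.93 -2.49] 0.0001 0.0003
   [-0.08  0.41  0.05  1.84  0.34  0.74 -2.56] 0.0 0.0002 y [-0.67 -0.74  0.06]
   [ 0.26  0.35  0.12  1.68  0.15  0.86 -2.02] 0.0001 0.0006
3.1 [ 0.06  0.1   0.11  1.71  0.21  1.12 -2.4 ] 0.0001253677030424958 0.0011232751732693999
   [-0.07  0.28  0.04  1.77  0.29  0.93 -2.68] 0.0001 0.0003
   [-0.22  0.41  0.21  1.85  0.24  0.73 -2.69] 0.0001 0.0005 y [-0.8 -0.6 -0. ]
   [ 0.12  0.36  0.28  1.68  0.07  0.85 -2.16] 0.0001 0.0006
-0.9 [ 0.19  0.1  -0.03  1.71  0.23  1.12  1.58] 4.632503648991517e-05 0.00024340624333595693
   [ 0.04  0.28 -0.09  1.77  0.34  0.94  1.28] 0.0001 0.0003
   [ 0.02  0.41 -0.07  1.84  0.4   0.76  1.19] 0.0 0.0002 y [ 0.09  0.97 -0.22]
   [ 0.36  0.35 -0.01  1.67  0.21  0.87  1.74] 0.0001 0.0006
```

Run:
```python
from h import *
rows([0.62,-0.15,0.2])
```

```text
to [0.62, -0.15, 0.2] -> [-1.01  3.57 -1.1 ] dist rows 3.7
```

```bash
python3 -m creep '[[[-0.5,0.3,-0.1,0.18],[-1,0.6,-0.2,0.36],[-1,0.9,-0.3,0.54],[-1,1.2,-0.4,0.72],[-1,1.5,-0.5,0.9],[-1,1.8,-0.6,1.08],[-1,2.1,-0.7,1.26],[-1,2.4,-0.8,1.44],[-1,2.7,-0.9,1.62],[-1,3,-1,1.8],[-1,3.3,-1.1,1.98],[-1,3.57,-1.1,2.16]]]' 60 >/dev/null; python3 st.py
python3 -m creep '[[[0,0,0,0.15],[0,0,0,0.3],[0,0,0,0.45],[0,0,0,0.6],[0,0,0,0.6]]]' 60 >/dev/null; python3 st.py
python3 wr.py w10 nozzle0
python3 - <<'E'
from h import *
rows([0.651,-0.091,0.12])
rows([0.651,-0.091,0.014])
E
```

```text
t 31.62 p [ 0.6201 -0.1494  0.1981] toolx [ 0.18  -0.237 -0.955] tooly [-0.013 -0.971  0.239] q [ 0.059  0.159  0.01   1.749  0.26   1.046 -1.603] F [-0.7  0.5  0.1] T [ 0.3   0.18 -0.01] g 0.702
t 32.25 p [ 0.6199 -0.1504  0.1987] toolx [ 0.181 -0.238 -0.954] tooly [-0.561 -0.822  0.099] q [ 0.019  0.157  0.055  1.751  0.252  1.044 -2.189] F [-0.1 -0.1 -0.1] T [ 0.22  0.22 -0.  ] g 0.7
spot nozzle0 0.88 [229. 230.] [ 0.654  -0.0914  0.    ]
spot nozzle0 0.87 [427. 119.] [ 0.6327 -0.3233  0.    ]
spot nozzle0 0.79 [432.  94.] [ 0.6518 -0.3425  0.    ]
trace nozzle0 0.89 [228. 237.] mid [ 0.6518 -0.0908  0.0231] z [-0.0005  0.0466] circ [ 0.6512 -0.0883] 0.0165 767
trace nozzle0 0.78 [437.  90.] mid [ 0.6515 -0.3386  0.0291] z [0.0071 0.0511] circ [ 0.6491 -0.3456] 0.023 838
to [0.651, -0.091, 0.12] -> [ 1.12 -1.23  0.47] dist rows 1.7
to [0.651, -0.091, 0.014] -> [ 2.81 -1.41  0.97] dist rows 3.2
```

View pics/w10.png

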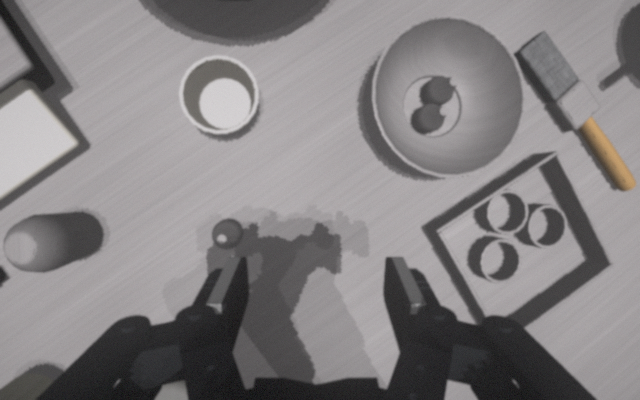

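```bash
python3 -m creep '[[[0.5,-0.6,0.2,0],[0.9,-1.1,0.4,0],[1.12,-1.23,0.47,0],[1.12,-1.23,0.47,0],[1.7,-1.29,0.64,0],[2.2,-1.35,0.8,0],[2.6,-1.39,0.9,0],[2.8,-1.41,0.97,0],[2.8,-1.41,0.97,0]]]' 60 >/dev/null; python3 st.py
python3 -m creep '[[[0,0,0,0],[0,0,0,0],[0,0,0,0],[0,0,0,0]]]' 10 30; python3 st.py
python3 - <<'E'
from h import *
rows([0.63,-0.2,0.14]);rows([0.64,-0.325,0.14]);rows([0.64,-0.325,0.08])
E
```

```text
t 33.52 p [ 0.6519 -0.092   0.016 ] toolx [ 0.183 -0.239 -0.954] tooly [-0.563 -0.821  0.097] q [-0.068  0.405  0.039  1.841  0.345  0.745 -2.429] F [-0.6  0.3 -0.5] T [ 0.23  0.21 -0.02] g 0.702
time: 34.02
position: [0.6533, -0.0909, 0.0175]
eef_rot: [-0.14, 0.757, -0.264, -0.581]
wrist_force: [-1.0, 0.9, 6.8]
grip_width: 0.283
t 34.02 p [ 0.6533 -0.0909  0.0175] toolx [ 0.186 -0.238 -0.953] tooly [-0.562 -0.821  0.095] q [-0.069  0.404  0.038  1.839  0.346  0.745 -2.429] F [-1.   0.9  6.8] T [ 0.02  0.33 -0.06] g 0.283
to [0.63, -0.2, 0.14] -> [-1.59  1.91 -1.22] dist rows 2.7
to [0.64, -0.325, 0.14] -> [-1.06  3.52 -2.43] dist rows 4.2
to [0.64, -0.325, 0.08] -> [-0.11  3.43 -2.14] dist rows 3.9
```

```bash
python3 -m creep '[[[-0.8,0,-0.2,0],[-1.5,0.4,-0.6,0],[-1.6,1,-1,0],[-1.4,1.6,-1.4,0],[-1.3,2.2,-1.8,0],[-1.2,2.8,-2.3,0],[-1.04,3.14,-2.61,0],[-1.04,3.14,-2.61,0],[-0.5,3.1,-2.45,0],[0,3.04,-2.3,0],[0,3.04,-2.3,0]]]' >/dev/null; python3 st.py
python3 -m creep '[[[0,0,0,0],[0,0,0,0],[-0.3,0,0,0],[-0.8,0,0,0],[-1.5,0,0,0]]]' 46 >/dev/null; python3 st.py
python3 wr.py w11 nozzle0 bowl
```

```text
t 35.4 p [ 0.6586 -0.3095  0.0688] toolx [ 0.178 -0.235 -0.956] tooly [-0.56  -0.822  0.098] q [ 0.238  0.428  0.103  1.682  0.174  0.792 -1.937] F [0.1 0.6 0.2] T [0.32 0.21 0.02] g 0.284
t 36.02 p [ 0.6437 -0.2906  0.1603] toolx [ 0.183 -0.238 -0.954] tooly [-0.563 -0.821  0.097] q [ 0.215  0.297  0.099  1.663  0.178  0.939 -1.939] F [ 0.6 -0.4  0.4] T [0.23 0.15 0.  ] g 0.536
spot nozzle0 0.75 [335. 218.] [ 0.6332 -0.3228  0.    ]
spot nozzle0 0.75 [340. 189.] [ 0.6518 -0.3416  0.    ]
spot nozzle0 0.72 [315. 195.] [ 0.6609 -0.3197  0.    ]
trace nozzle0 0.87 [333. 220.] mid [ 0.6354 -0.3165  0.03  ] z [0.0088 0.0511] circ [ 0.6342 -0.3164] 0.0145 905
trace nozzle0 0.67 [342. 191.] mid [ 0.6515 -0.3396  0.028 ] z [0.0047 0.0513] circ [ 0.6506 -0.3407] 0.0174 938
trace nozzle0 0.61 [304. 179.] mid [ 0.6812 -0.3163  0.0375] z [0.0281 0.0469] circ [ 0.6819 -0.3156] 0.0238 1501
trace nozzle0 0.33 [437. 309.] mid [ 0.5567 -0.3388  0.0967] z [0.0035 0.1898] circ [ 0.5592 -0.337 ] 0.0636 156
spot bowl 0.85 [340. 206.] [ 0.6402 -0.3326  0.    ]
trace bowl 0.63 [350. 206.] mid [ 0.6437 -0.332   0.0272] z [0.0042 0.0501] circ [ 0.6334 -0.3385] 0.0893 24041
trace bowl 0.29 [336. 220.] mid [ 0.6351 -0.3166  0.0305] z [0.0098 0.0512] circ [ 0.6322 -0.3176] 0.0163 892
```

View pics/w11.png

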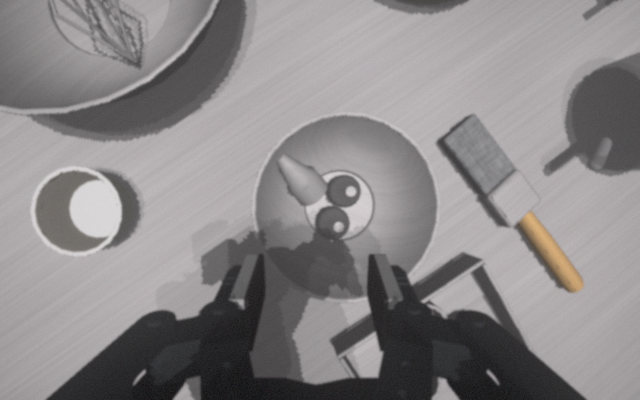

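```bash
cat > emu.py <<'E'
from model import *
fit()
def run(q,rowsl,wr=0.3,lam=0.03,n=40):
    """rowsl in tool units; returns q"""
    p0,R0=fk(q); pc,Rc=p0.copy(),R0.copy(); out=[]
    for r in rowsl:
        pt=p0+R0@(np.array(r[:3])*0.06); Rt=R0@Ro.from_rotvec([r[3],0,0]).as_matrix()
        d=pt-pc; L=np.linalg.norm(d); d=d*min(1,.0625/max(L,1e-9))
        w=Ro.from_matrix(Rt@Rc.T).as_rotvec(); a=np.linalg.norm(w); w=w*min(1,.1867/max(a,1e-9))
        qn,e,eo=dls(pc+d,Ro.from_rotvec(w).as_matrix()@Rc,q,wr=wr,lam=lam,n=n)
        dq=qn-q; lim=np.array([2.57,2.57,3.14,3.14,3.14,3.14,3.14])*.7/8; s=min(1,(lim/np.maximum(np.abs(dq),1e-9)).min()); q=q+dq*s
        pc,Rc=fk(q); out.append((q,pc,Rc))
    return out
def desc(o): q,p,R=o; return "p %s x %s y %s q %s tilt %.1f"%(np.round(p,3),np.round(R[:,0],3),np.round(R[:,1],2),np.round(q,2),np.degrees(np.arccos(-R[2,0])))
if __name__=="__main__":
    q=np.array([1.107,0.348,-0.132,1.418,0.041,1.379,-0.253])
    rr=[[-min(i,10),0,0,0] for i in range(1,13)]
    for wr in(.1,.2,.3,.5,1):
        for lam in (.01,.05,.1):
            o=run(q,rr,wr,lam); print(wr,lam,desc(o[-1]))
    print("real p .286 -.493 .727 x .165 -.253 -.953 q .575 .231 .718 .597 -.26 2.053 -.146")
E
python3 emu.py
```

```text
0.1 0.01 p [ 0.325 -0.568  0.818] x [ 0.289 -0.47  -0.834] y [ 0.24 -0.81  0.54] q [ 0.95  0.47  1.12  0.07 -1.04  2.05 -0.19] tilt 33.5
0.1 0.05 p [ 0.329 -0.571  0.826] x [ 0.293 -0.495 -0.818] y [ 0.24 -0.79  0.56] q [ 0.97  0.45  0.34  0.06 -0.29  2.02 -0.21] tilt 35.1
0.1 0.1 p [ 0.329 -0.571  0.826] x [ 0.294 -0.494 -0.818] y [ 0.24 -0.79  0.56] q [ 0.99  0.45  0.12  0.06 -0.08  2.02 -0.21] tilt 35.1
0.2 0.01 p [ 0.325 -0.564  0.808] x [ 0.269 -0.452 -0.851] y [ 0.26 -0.82  0.52] q [ 0.94  0.45  0.55  0.1  -0.46  2.05 -0.19] tilt 31.7
0.2 0.05 p [ 0.325 -0.563  0.806] x [ 0.266 -0.448 -0.854] y [ 0.26 -0.82  0.51] q [ 0.95  0.44  0.44  0.11 -0.36  2.05 -0.19] tilt 31.4
0.2 0.1 p [ 0.325 -0.563  0.806] x [ 0.266 -0.447 -0.854] y [ 0.26 -0.82  0.51] q [ 0.96  0.44  0.33  0.11 -0.26  2.05 -0.2 ] tilt 31.4
0.3 0.01 p [ 0.315 -0.543  0.756] x [ 0.204 -0.337 -0.919] y [ 0.29 -0.87  0.39] q [ 0.87  0.35  0.36  0.34 -0.21  2.05 -0.18] tilt 23.2
0.3 0.05 p [ 0.314 -0.544  0.72 ] x [ 0.165 -0.275 -0.947] y [ 0.31 -0.9   0.31] q [ 0.89  0.34  0.26  0.43 -0.13  2.05 -0.19] tilt 18.7
0.3 0.
[... 319 characters left out ...]
0.993] y [ 0.33 -0.94  0.11] q [ 0.88  0.31  0.23  0.68 -0.09  2.05 -0.19] tilt 6.5
0.5 0.1 p [ 0.304 -0.526  0.626] x [ 0.061 -0.096 -0.993] y [ 0.33 -0.94  0.11] q [ 0.88  0.31  0.23  0.68 -0.09  2.05 -0.19] tilt 6.5
1 0.01 p [ 0.291 -0.496  0.612] x [ 0.042 -0.054 -0.998] y [ 0.33 -0.94  0.06] q [ 0.97  0.24  0.05  0.78 -0.02  2.05 -0.23] tilt 3.9
1 0.05 p [ 0.3   -0.518  0.586] x [ 0.018 -0.022 -1.   ] y [ 0.34 -0.94  0.03] q [ 0.87  0.3   0.22  0.77 -0.08  2.05 -0.19] tilt 1.7
1 0.1 p [ 0.3   -0.518  0.586] x [ 0.018 -0.022 -1.   ] y [ 0.34 -0.94  0.03] q [ 0.87  0.3   0.22  0.77 -0.08  2.05 -0.19] tilt 1.7
real p .286 -.493 .727 x .165 -.253 -.953 q .575 .231 .718 .597 -.26 2.053 -.146
```

```bash
cat > f4.py <<'E'
from emu import *
q0=np.array([ 0.215,0.297,0.099,1.663,0.178,0.939,-1.939])
def world(q,d,n,roll=0,**k):
    """push world displacement per row d (m) for n rows, expressed in tool frame"""
    p,R=fk(q); u=R.T@np.array(d)/.06
    return run(q,[list(u*i)+[roll*i/n] for i in range(1,n+1)],**k)
def goto(q,t,roll=0,**k):
    p,R=fk(q); v=np.array(t)-p; n=int(np.ceil(max(np.linalg.norm(v)/.05,abs(roll)/.17)))
    return world(q,v/n,n+0,roll,**k)
if __name__=="__main__":
    for az in(-45,-60):
      for el in (20,45,70):
        q=q0; o=goto(q,[.45*np.cos(np.radians(az))*1.2,.45*np.sin(np.radians(az))*1.2,.5],roll=-1.7); print(az,el,desc(o[-1])); q=o[-1][0]
        d=np.array([np.cos(np.radians(az))*np.cos(np.radians(el)),np.sin(np.radians(az))*np.cos(np.radians(el)),np.sin(np.radians(el))])*.06
        for k in range(3):
            o=world(q,d,12); q=o[-1][0]; print("   ",desc(o[-1]))
E
python3 f4.py
```

```text
-45 20 p [ 0.382 -0.382  0.5  ] x [ 0.183 -0.238 -0.954] y [ 0.87 -0.41  0.27] q [ 0.43 -0.15  0.22  1.46  0.11  1.54  0.21] tilt 17.4
    p [ 0.667 -0.67   0.58 ] x [ 0.358 -0.412 -0.838] y [ 0.8  -0.32  0.5 ] q [ 0.71  0.87  1.2   0.06 -1.11  1.68  0.34] tilt 33.1
    p [ 0.792 -0.798  0.569] x [ 0.557 -0.603 -0.571] y [ 0.63 -0.14  0.76] q [ 0.72  1.    1.22  0.06 -1.15  1.15  0.34] tilt 55.2
    p [ 0.851 -0.859  0.551] x [ 0.633 -0.672 -0.384] y [ 0.51 -0.01  0.86] q [ 0.73  1.1   1.22  0.06 -1.16  0.84  0.34] tilt 67.4
-45 45 p [ 0.382 -0.382  0.5  ] x [ 0.183 -0.238 -0.954] y [ 0.87 -0.41  0.27] q [ 0.43 -0.15  0.22  1.46  0.11  1.54  0.21] tilt 17.4
    p [ 0.555 -0.562  0.718] x [ 0.341 -0.399 -0.851] y [ 0.81 -0.33  0.48] q [ 0.69  0.66  1.22  0.06 -1.1   1.91  0.35] tilt 31.7
    p [ 0.647 -0.657  0.806] x [ 0.557 -0.614 -0.559] y [ 0.63 -0.13  0.77] q [ 0.7   0.69  1.22  0.06 -1.11  1.45  0.36] tilt 56.0
    p [ 0.714 -0.727  0.882] x [ 0.663 -0.711 -0.235] y [0.42 0.1  0.9 ] q [ 0.71  0.75  1.22  0.06 -1.13  1.04  0.36] tilt 76.4
-45 70 p [ 0.382 -0.382  0.5  ] x [ 0.183
[... 1373 characters left out ...]
69  1.23  0.06 -1.22  1.45  0.58] tilt 56.3
    p [ 0.515 -0.88   0.883] x [ 0.513 -0.826 -0.231] y [0.54 0.1  0.84] q [ 0.98  0.75  1.23  0.06 -1.22  1.03  0.58] tilt 76.6
-60 70 p [ 0.27  -0.468  0.5  ] x [ 0.183 -0.238 -0.954] y [ 0.87 -0.41  0.27] q [ 0.52 -0.17  0.42  1.46  0.06  1.53  0.49] tilt 17.4
    p [ 0.324 -0.555  0.83 ] x [ 0.321 -0.468 -0.823] y [ 0.81 -0.32  0.5 ] q [ 0.97  0.45  0.95  0.06 -0.92  2.05  0.56] tilt 34.6
    p [ 0.343 -0.582  0.964] x [ 0.462 -0.706 -0.536] y [ 0.67 -0.12  0.73] q [ 0.95  0.39  1.23  0.06 -1.18  1.73  0.56] tilt 57.6
    p [ 0.367 -0.618  1.109] x [ 0.532 -0.835 -0.143] y [0.49 0.17 0.86] q [ 0.93  0.38  1.23  0.06 -1.17  1.32  0.56] tilt 81.8
```

```bash
cat > f5.py <<'E'
from f4 import *
def ratchet(q,az,el,ncalls,roll0):
    o=goto(q,[.54*np.cos(np.radians(az)),.54*np.sin(np.radians(az)),.5],roll=roll0);q=o[-1][0]
    d=np.array([np.cos(np.radians(az))*np.cos(np.radians(el)),np.sin(np.radians(az))*np.cos(np.radians(el)),np.sin(np.radians(el))])*.06
    for k in range(ncalls): q=world(q,d,12)[-1][0]
    return q
def rollneeded(q,sgn):
    p,R=fk(q); x=R[:,0]; h=np.cross(x,[0,0,1]);h/=np.linalg.norm(h); h*=sgn
    return np.arctan2(R[:,2]@h,R[:,1]@h)
if __name__=="__main__":
    for az in (-45,-30,-60):
      for way in ([[.6,-.25,.7],[.55,.1,.5]],[[.5,.1,.9],[.5,.15,.5]],[[.3,-.3,.7],[.4,.1,.5]]):
        for sgn in(1,-1):
          q=ratchet(q0,az,70,3,-1.7)
          for w in way+[[.55,.03,.3]]: q=goto(q,w)[-1][0]
          r=rollneeded(q,sgn)
          o=goto(q,[.52,.05,.3],roll=r); q=o[-1][0]; p,R=fk(q)
          print(az,way,sgn,"r",round(r,2),desc(o[-1]))
E
python3 f5.py
```

```text
-45 [[0.6, -0.25, 0.7], [0.55, 0.1, 0.5]] 1 r 1.96 p [0.536 0.063 0.304] x [ 0.498 -0.829 -0.255] y [-0.37 -0.47  0.8 ] q [-1.89  0.47  1.24  2.04  0.9   1.3  -2.69] tilt 75.2
-45 [[0.6, -0.25, 0.7], [0.55, 0.1, 0.5]] -1 r -1.18 p [0.52 0.05 0.3 ] x [ 0.672 -0.728 -0.133] y [0.73 0.68 0.  ] q [-0.6   0.14 -0.32  2.23  1.39  1.62 -0.81] tilt 82.3
-45 [[0.5, 0.1, 0.9], [0.5, 0.15, 0.5]] 1 r 1.96 p [0.535 0.063 0.304] x [ 0.503 -0.826 -0.256] y [-0.36 -0.47  0.8 ] q [-1.9   0.47  1.24  2.05  0.9   1.3  -2.69] tilt 75.2
-45 [[0.5, 0.1, 0.9], [0.5, 0.15, 0.5]] -1 r -1.18 p [0.52 0.05 0.3 ] x [ 0.67  -0.729 -0.14 ] y [0.74 0.68 0.  ] q [-0.57  0.14 -0.35  2.23  1.38  1.62 -0.81] tilt 81.9
-45 [[0.3, -0.3, 0.7], [0.4, 0.1, 0.5]] 1 r 1.96 p [0.527 0.046 0.316] x [ 0.616 -0.624 -0.481] y [-0.32 -0.76  0.57] q [ 0.64 -0.3  -1.25  2.11  0.88  1.11 -2.69] tilt 61.3
-45 [[0.3, -0.3, 0.7], [0.4, 0.1, 0.5]] -1 r -1.19 p [0.52 0.05 0.3 ] x [ 0.666 -0.708 -0.233] y [0.73 0.69 0.  ] q [-0.82  0.05 -0.07  2.23  1.31  1.52 -0.72] tilt 76.5
-30 [[0.6, -0.25, 0.7], [0.55, 0.1, 0.5]] 1 r 1.82 p [0.529 0.04
[... 1301 characters left out ...]
.82] tilt 81.5
-60 [[0.5, 0.1, 0.9], [0.5, 0.15, 0.5]] 1 r 2.1 p [0.529 0.059 0.301] x [ 0.438 -0.885 -0.156] y [-0.45 -0.37  0.82] q [-1.84  0.67  1.24  2.01  0.8   1.29 -2.69] tilt 81.0
-60 [[0.5, 0.1, 0.9], [0.5, 0.15, 0.5]] -1 r -1.04 p [0.52 0.05 0.3 ] x [ 0.533 -0.834 -0.143] y [0.84 0.54 0.  ] q [-0.26  0.3  -0.67  2.08  1.36  1.84 -0.83] tilt 81.8
-60 [[0.3, -0.3, 0.7], [0.4, 0.1, 0.5]] 1 r 2.1 p [0.541 0.061 0.304] x [ 0.303 -0.884 -0.355] y [-0.56 -0.47  0.69] q [-1.73  0.6   1.24  1.85  0.63  1.37 -2.69] tilt 69.2
-60 [[0.3, -0.3, 0.7], [0.4, 0.1, 0.5]] -1 r -1.05 p [0.52 0.05 0.3 ] x [ 0.526 -0.816 -0.24 ] y [0.84 0.54 0.  ] q [-0.76  0.17 -0.11  2.08  1.21  1.65 -0.74] tilt 76.1
```

Run:
```python
from h import *
rows([0.38,-0.38,0.5])
```

```text
to [0.38, -0.38, 0.5] -> [-5.87  4.24  1.16] dist rows 7.0
```

```bash
python3 -m creep '[[[-0.8,0.2,0.1,-0.17],[-1.6,0.5,0.2,-0.34],[-2.3,0.9,0.3,-0.51],[-2.9,1.3,0.4,-0.68],[-3.5,1.8,0.5,-0.85],[-4.1,2.3,0.6,-1.02],[-4.6,2.8,0.8,-1.19],[-5.1,3.3,0.9,-1.36],[-5.5,3.8,1,-1.53],[-5.87,4.24,1.16,-1.7],[-5.87,4.24,1.16,-1.7]]]' 60 >/dev/null; python3 st.py
python3 - <<'E'
from h import *
s,p,R=pose()
d=np.array([.342*.707,-.342*.707,.94]); print(np.round(R.T@d,3))
E
```

```text
t 37.65 p [ 0.3782 -0.3821  0.5009] toolx [ 0.184 -0.24  -0.953] tooly [ 0.869 -0.413  0.272] q [ 0.403 -0.16   0.244  1.464  0.118  1.535  0.201] F [0.5 0.2 0. ] T [0.28 0.18 0.02] g 0.705
[-0.793  0.566  0.226]
```

```bash
python3 -m creep '[[[-0.8,0.57,0.23,0],[-1.6,1.14,0.46,0],[-2.4,1.7,0.7,0],[-3.2,2.3,0.9,0],[-4,2.8,1.1,0],[-4.8,3.4,1.4,0],[-5.6,4,1.6,0],[-6.4,4.5,1.8,0],[-7.2,5.1,2,0],[-8,5.7,2.3,0],[-8.8,6.2,2.5,0],[-9.6,6.8,2.7,0]]]' >/dev/null; python3 st.py
python3 - <<'E'
from h import *
s,p,R=pose()
d=np.array([.342*.707,-.342*.707,.94]); print(np.round(R.T@d,3))
E
```

```text
t 39.15 p [ 0.4459 -0.4476  0.7411] toolx [ 0.231 -0.286 -0.93 ] tooly [ 0.858 -0.391  0.333] q [ 0.574  0.363  0.37   0.365 -0.147  2.052  0.348] F [ 0.1  0.5 -0.4] T [0.29 0.23 0.01] g 0.702
[-0.749  0.615  0.247]
```

```bash
python3 -m creep '[[[-0.8,0.6,0.25,0],[-1.6,1.2,0.5,0],[-2.4,1.9,0.7,0],[-3.2,2.5,1,0],[-4,3.1,1.2,0],[-4.8,3.7,1.5,0],[-5.6,4.3,1.7,0],[-6.4,4.9,2,0],[-7.2,5.5,2.2,0],[-8,6.1,2.4,0],[-8.8,6.7,2.7,0],[-9.6,7.3,3,0]]]' >/dev/null; python3 st.py
python3 - <<'E'
from h import *
s,p,R=pose()
d=np.array([.342*.707,-.342*.707,.94]); print(np.round(R.T@d,3))
E
```

```text
t 40.65 p [ 0.439  -0.4482  0.773 ] toolx [ 0.274 -0.332 -0.903] tooly [ 0.842 -0.371  0.392] q [ 0.592  0.364  0.393  0.295 -0.179  2.053  0.356] F [ 0.3  0.4 -0.4] T [0.36 0.3  0.01] g 0.702
[-0.702  0.662  0.264]
```

```bash
cat > f6.py <<'E'
from f4 import *
qs=np.array([0.403,-0.16,0.244,1.464,0.118,1.535,0.201])
A=[[-.8,.57,.23,0],[-1.6,1.14,.46,0],[-2.4,1.7,.7,0],[-3.2,2.3,.9,0],[-4,2.8,1.1,0],[-4.8,3.4,1.4,0],[-5.6,4,1.6,0],[-6.4,4.5,1.8,0],[-7.2,5.1,2,0],[-8,5.7,2.3,0],[-8.8,6.2,2.5,0],[-9.6,6.8,2.7,0]]
B=[[-.8*i,.61*i,.25*i,0] for i in range(1,13)]
for wr in(.3,.35,.4,.5,.6):
  for lam in(.03,.1):
    o=run(qs,A,wr,lam); o2=run(o[-1][0],B,wr,lam)
    print(wr,lam,desc(o[-1]),"\n      ",desc(o2[-1]))
E
python3 f6.py
```

```text
0.3 0.03 p [ 0.449 -0.457  0.834] x [ 0.373 -0.435 -0.82 ] y [ 0.79 -0.32  0.53] q [ 0.65  0.45  1.02  0.06 -0.86  2.05  0.35] tilt 34.9 
       p [ 0.404 -0.414  0.989] x [ 0.552 -0.621 -0.557] y [ 0.63 -0.13  0.77] q [ 0.57  0.28  1.23  0.06 -0.98  1.85  0.36] tilt 56.1
0.3 0.1 p [ 0.447 -0.454  0.835] x [ 0.372 -0.435 -0.82 ] y [ 0.79 -0.32  0.53] q [ 0.66  0.43  0.6   0.06 -0.45  2.05  0.34] tilt 34.9 
       p [ 0.403 -0.412  0.989] x [ 0.55  -0.621 -0.558] y [ 0.63 -0.13  0.77] q [ 0.57  0.27  0.92  0.06 -0.68  1.85  0.36] tilt 56.1
0.35 0.03 p [ 0.444 -0.452  0.796] x [ 0.311 -0.372 -0.875] y [ 0.82 -0.36  0.44] q [ 0.61  0.39  0.45  0.21 -0.25  2.05  0.35] tilt 29.0 
       p [ 0.409 -0.423  0.884] x [ 0.416 -0.481 -0.772] y [ 0.76 -0.28  0.59] q [ 0.65  0.36  0.66  0.06 -0.49  2.05  0.35] tilt 39.5
0.35 0.1 p [ 0.444 -0.452  0.796] x [ 0.311 -0.372 -0.875] y [ 0.82 -0.36  0.44] q [ 0.61  0.39  0.44  0.21 -0.24  2.05  0.35] tilt 29.0 
       p [ 0.409 -0.423  0.884] x [ 0.416 -0.481 -0.772] y [ 0.76 -0.28  0.59] q [ 0.64  0.36  0.68  0.06 -0.51  2.05  0.35] tilt 39.5
0.4 0.03
[... 926 characters left out ...]
05  0.35] tilt 23.5 
       p [ 0.425 -0.442  0.805] x [ 0.312 -0.374 -0.873] y [ 0.82 -0.35  0.45] q [ 0.6   0.34  0.42  0.25 -0.21  2.05  0.36] tilt 29.2
0.6 0.03 p [ 0.438 -0.448  0.745] x [ 0.232 -0.29  -0.928] y [ 0.85 -0.39  0.34] q [ 0.58  0.35  0.37  0.38 -0.14  2.05  0.35] tilt 21.8 
       p [ 0.429 -0.448  0.778] x [ 0.277 -0.337 -0.9  ] y [ 0.84 -0.37  0.4 ] q [ 0.6   0.35  0.39  0.31 -0.17  2.05  0.36] tilt 25.9
0.6 0.1 p [ 0.438 -0.448  0.745] x [ 0.232 -0.29  -0.928] y [ 0.85 -0.39  0.34] q [ 0.58  0.35  0.37  0.38 -0.14  2.05  0.35] tilt 21.8 
       p [ 0.429 -0.448  0.778] x [ 0.277 -0.337 -0.9  ] y [ 0.84 -0.37  0.4 ] q [ 0.6   0.35  0.39  0.31 -0.17  2.05  0.36] tilt 25.9
```

```bash
cat > f7.py <<'E'
from f4 import *
q0=np.array([0.592,0.364,0.393,0.295,-0.179,2.053,0.356]); q0=np.clip(q0,lo,hi)
az=-np.pi/4
for n in (1,2,4):
  for el in (-20,0,20,45,70,90,110,130):
    e=np.radians(el); d=np.array([np.cos(az)*np.cos(e),np.sin(az)*np.cos(e),np.sin(e)])*.0625
    q=q0; s=""
    for k in range(24//n):
        q=world(q,d,n,wr=.6)[-1][0]
        if (k+1)*n%8==0: p,R=fk(q); s+=" %.0f(%.2f %.2f)"%(np.degrees(np.arccos(-R[2,0])),np.hypot(p[0],p[1]),p[2])
    print(n,el,s)
E
python3 f7.py
```

```text
1 -20  29(0.90 0.59) 42(1.16 0.31) 57(1.28 0.09)
1 0  38(0.95 0.62) 55(1.18 0.45) 70(1.30 0.33)
1 20  40(0.88 0.71) 60(1.10 0.65) 77(1.22 0.62)
1 45  44(0.79 0.81) 65(0.93 0.87) 84(1.03 0.93)
1 70  43(0.64 0.89) 64(0.67 1.01) 85(0.71 1.13)
1 90  45(0.53 0.93) 64(0.45 1.06) 85(0.42 1.19)
1 110  44(0.43 0.95) 59(0.36 1.05) 68(0.28 1.10)
1 130  33(0.45 0.86) 51(0.24 0.98) 74(0.10 1.10)
2 -20  28(0.88 0.61) 38(1.12 0.36) 49(1.24 0.15)
2 0  35(0.91 0.63) 46(1.11 0.49) 58(1.23 0.37)
2 20  37(0.86 0.70) 50(1.03 0.64) 62(1.15 0.60)
2 45  37(0.74 0.79) 50(0.84 0.82) 63(0.93 0.85)
2 70  38(0.64 0.86) 51(0.65 0.93) 64(0.67 1.01)
2 90  39(0.55 0.90) 51(0.48 0.98) 64(0.43 1.06)
2 110  39(0.46 0.91) 54(0.38 1.02) 62(0.33 1.06)
2 130  32(0.46 0.86) 46(0.27 0.94) 63(0.17 1.05)
4 -20  27(0.86 0.62) 33(1.07 0.39) 40(1.18 0.20)
4 0  31(0.86 0.65) 37(1.04 0.50) 44(1.15 0.39)
4 20  31(0.80 0.70) 37(0.94 0.63) 44(1.04 0.58)
4 45  32(0.72 0.77) 39(0.79 0.77) 46(0.86 0.78)
4 70  33(0.63 0.82) 39(0.62 0.87) 46(0.63 0.91)
4 90  33(0.56 0.85) 41(0.50 0.92) 48(0.46 0.97)
4 110  34(0.48 0.87) 42(0.44 0.93) 51(0.40 0.99)
4 130  31(0.46 0.85) 40(0.30 0.90) 51(0.24 0.98)
```

```bash
cat > dd.py <<'E'
from h import *
show();log()
s,p,R=pose()
d=np.array([.342*.707,-.342*.707,.94]); print(np.round(R.T@d*1.04,3), "tilt",np.degrees(np.arccos(-R[2,0])))
E
for i in 1; do
python3 -m creep '[[[-0.72,0.7,0.28,0]]]'
python3 -m creep '[[[-0.72,0.7,0.28,0]]]'
python3 -m creep '[[[-0.7,0.72,0.29,0]]]'
python3 -m creep '[[[-0.7,0.72,0.29,0]]]'
python3 -m creep '[[[-0.66,0.75,0.3,0]]]'
python3 -m creep '[[[-0.66,0.75,0.3,0]]]'
done >/dev/null; python3 dd.py
```

```text
t 41.4 p [ 0.4263 -0.4381  0.8649] toolx [ 0.403 -0.462 -0.79 ] tooly [ 0.773 -0.29   0.564] q [ 0.646  0.408  1.242  0.058 -1.069  2.053  0.368] F [-47.6 -41.3   5. ] T [-2.47  3.42 -3.42] g 0.7
[-0.555  0.819  0.322] tilt 37.804394703387636
```

```bash
python3 -m creep '[[[0,0,0,0]]]' >/dev/null;  python3 dd.py
python3 -m creep '[[[-0.5,0.8,0.32,0]]]' >/dev/null;  python3 dd.py
python3 -m creep '[[[-0.5,0.8,0.32,0]]]' >/dev/null;  python3 dd.py
```

```text
t 41.52 p [ 0.4247 -0.4372  0.8666] toolx [ 0.403 -0.465 -0.788] tooly [ 0.772 -0.29   0.565] q [ 0.646  0.405  1.24   0.058 -1.065  2.053  0.368] F [-0.4 -0.2 -0.1] T [ 0.49  0.42 -0.03] g 0.704
[-0.553  0.82   0.323] tilt 37.96008173593158
t 41.65 p [ 0.4181 -0.4327  0.8743] toolx [ 0.408 -0.474 -0.78 ] tooly [ 0.767 -0.287  0.575] q [ 0.641  0.392  1.241  0.059 -1.056  2.052  0.368] F [-0.4 -0.1  0.2] T [0.49 0.5  0.01] g 0.703
[-0.541  0.827  0.326] tilt 38.69854564049306
t 41.77 p [ 0.4101 -0.4242  0.8853] toolx [ 0.418 -0.484 -0.769] tooly [ 0.76  -0.277  0.588] q [ 0.635  0.374  1.241  0.058 -1.051  2.053  0.369] F [-0.7  0.2  0.4] T [ 0.56  0.46 -0.02] g 0.705
[-0.525  0.836  0.33 ] tilt 39.74430800122999
```

```bash
sed -i 's/^q0=.*/q0=np.clip(np.array([0.635,0.374,1.241,0.058,-1.051,2.053,0.369]),lo,hi)/' f7.py; sed -i 's/for n in (1,2,4)/for n in (1,2)/' f7.py; python3 f7.py
```

```text
1 -20  45(1.00 0.64) 58(1.24 0.36) 70(1.32 0.14)
1 0  51(0.97 0.72) 67(1.21 0.55) 80(1.31 0.41)
1 20  56(0.91 0.81) 74(1.12 0.75) 89(1.23 0.70)
1 45  59(0.79 0.92) 79(0.94 0.97) 97(1.03 1.01)
1 70  60(0.63 1.00) 81(0.68 1.12) 101(0.72 1.23)
1 90  58(0.48 1.02) 79(0.44 1.16) 100(0.41 1.29)
1 110  56(0.39 1.03) 62(0.34 1.06) 77(0.23 1.14)
1 130  57(0.38 1.03) 64(0.25 1.07) 79(0.07 1.12)
2 -20  45(0.98 0.65) 55(1.21 0.40) 63(1.30 0.20)
2 0  49(0.93 0.74) 60(1.15 0.58) 70(1.26 0.46)
2 20  51(0.86 0.82) 63(1.05 0.75) 75(1.16 0.70)
2 45  52(0.74 0.90) 65(0.87 0.92) 78(0.96 0.94)
2 70  52(0.61 0.95) 65(0.65 1.03) 79(0.68 1.10)
2 90  51(0.50 0.98) 63(0.44 1.06) 76(0.42 1.14)
2 110  52(0.43 1.00) 60(0.36 1.05) 68(0.29 1.09)
2 130  55(0.40 1.02) 62(0.28 1.06) 75(0.10 1.10)
```

```bash
sed -i 's/^d=.*/d=np.array([.5,-.5,.707]); print(np.round(R.T@d*1.04,3), "tilt",np.degrees(np.arccos(-R[2,0])))/' dd.py
for i in 1; do
python3 -m creep '[[[-0.1,0.95,0.35,0]]]'
python3 -m creep '[[[-0.1,0.95,0.35,0]]]'
python3 -m creep '[[[-0.05,0.95,0.35,0]]]'
python3 -m creep '[[[0,0.95,0.35,0]]]'
done | grep force; python3 dd.py
```

```text
wrist_force: [0.4, -0.4, -0.7]
wrist_force: [1.0, -0.7, 0.2]
wrist_force: [0.0, 0.3, 0.7]
wrist_force: [0.1, 0.8, 0.2]
t 42.27 p [ 0.4788 -0.4937  0.9011] toolx [ 0.498 -0.565 -0.657] tooly [ 0.691 -0.198  0.695] q [ 0.656  0.436  1.217  0.058 -1.052  1.83   0.366] F [0.1 0.8 0.2] T [0.59 0.53 0.04] g 0.703
[0.07  0.973 0.359] tilt 48.909898204194896
```

Good rate. Continue.

```bash
for i in 1; do
python3 -m creep '[[[0.07,0.97,0.36,0]]]'
python3 -m creep '[[[0.1,0.97,0.36,0]]]'
python3 -m creep '[[[0.15,0.96,0.36,0]]]'
python3 -m creep '[[[0.2,0.95,0.36,0]]]'
python3 -m creep '[[[0.25,0.94,0.35,0]]]'
python3 -m creep '[[[0.3,0.93,0.35,0]]]'
done | grep force; python3 dd.py
```

```text
wrist_force: [0.1, -0.6, 0.1]
wrist_force: [0.3, 0.6, -0.2]
wrist_force: [-0.4, 0.6, -0.1]
wrist_force: [0.0, -0.5, 0.0]
wrist_force: [0.2, -0.1, 0.3]
wrist_force: [-0.8, 0.3, -0.1]
t 43.02 p [ 0.5744 -0.5934  0.9304] toolx [ 0.598 -0.665 -0.447] tooly [ 0.56  -0.051  0.827] q [ 0.684  0.537  1.209  0.058 -1.075  1.474  0.365] F [-0.8  0.3 -0.1] T [0.67 0.64 0.01] g 0.703
[0.329 0.926 0.341] tilt 63.47480965231575
```

```bash
for i in 1; do
python3 -m creep '[[[0.33,0.93,0.34,0]]]'
python3 -m creep '[[[0.37,0.91,0.34,0]]]'
python3 -m creep '[[[0.41,0.89,0.33,0]]]'
python3 -m creep '[[[0.45,0.88,0.32,0]]]'
python3 -m creep '[[[0.5,0.86,0.31,0]]]'
python3 -m creep '[[[0.53,0.84,0.31,0]]]'
python3 -m creep '[[[0.56,0.82,0.3,0]]]'
done | grep force; python3 dd.py
```

```text
wrist_force: [-0.1, 0.6, -0.8]
wrist_force: [-0.6, -0.2, 0.0]
wrist_force: [0.0, 0.4, -0.9]
wrist_force: [0.5, -0.9, 0.0]
wrist_force: [0.8, -0.2, -0.1]
wrist_force: [-0.7, 0.3, 0.1]
wrist_force: [0.1, -0.2, -0.2]
t 43.9 p [ 0.6608 -0.6803  0.9709] toolx [ 0.667 -0.727 -0.166] tooly [0.384 0.144 0.912] q [ 0.703  0.648  1.21   0.058 -1.098  1.068  0.362] F [ 0.1 -0.2 -0.2] T [0.79 0.73 0.  ] g 0.703
[0.603 0.795 0.292] tilt 80.45635026624755
```

```bash
cat > f8.py <<'E'
from f5 import *
q0=np.clip(np.array([0.703,0.648,1.21,0.058,-1.098,1.068,0.362]),lo,hi)
print(rollneeded(q0,1),rollneeded(q0,-1))
for way in ([([.5,-.2,.85],-.8),([.45,.15,.6],-1.2),([.43,.15,.35],-2.2)],[([.55,-.3,.7],-.8),([.5,.1,.5],-1.5),([.43,.15,.35],-2.1)],[([.4,-.3,.7],-.8),([.4,.0,.55],-1.5),([.43,.15,.35],-2.1)]):
    q=q0
    for w,r in way:
        o=goto(q,w,roll=r,wr=.6); q=o[-1][0]; print(len(o),desc(o[-1]), "maxtilt dev",max(np.degrees(np.arccos(np.clip(fk(q0)[1][:,0]@a[2][:,0],-1,1))) for a in o).round(1), "cum roll need",round(rollneeded(q,1),2))
    print()
E
python3 f8.py
```

```text
1.9583976581403295 -1.1831949954494636
11 p [ 0.54  -0.362  0.895] x [ 0.668 -0.727 -0.161] y [0.71 0.55 0.44] q [-0.03 -0.3   0.17  1.34  0.92  0.94  0.38] tilt 80.8 maxtilt dev 2.8 cum roll need 2.68
12 p [0.45 0.15 0.6 ] x [ 0.668 -0.727 -0.161] y [ 0.47  0.58 -0.67] q [-0.86 -0.1  -0.28  1.78  1.33  1.93  0.56] tilt 80.8 maxtilt dev 1.8 cum roll need -2.4
13 p [0.43 0.15 0.35] x [ 0.668 -0.727 -0.161] y [-0.74 -0.64 -0.2 ] q [-0.9   0.1  -0.31  2.11  1.18  1.85  2.2 ] tilt 80.8 maxtilt dev 0.4 cum roll need -0.2

10 p [ 0.574 -0.444  0.796] x [ 0.668 -0.726 -0.164] y [0.71 0.56 0.41] q [-0.18 -0.3   0.43  1.52  1.02  0.73  0.29] tilt 80.5 maxtilt dev 2.8 cum roll need 2.71
13 p [0.5 0.1 0.5] x [ 0.668 -0.726 -0.164] y [ 0.26  0.43 -0.86] q [-0.69 -0.09 -0.3   1.97  1.31  1.74  0.72] tilt 80.5 maxtilt dev 1.5 cum roll need -2.08
13 p [0.43 0.15 0.35] x [ 0.668 -0.726 -0.164] y [-0.73 -0.68  0.02] q [-0.8   0.11 -0.41  2.11  1.18  1.86  2.42] tilt 80.6 maxtilt dev 0.2 cum roll need 0.02

11 p [ 0.497 -0.487  0.843] x [ 0.67  -0.723 -0.17 ] y [0.7  0.53 0.48] q [ 0.45 -0.29  0.13  1.44  0.44  0.63  0.69] tilt 80.2 maxtilt dev 2.8 cum roll need 2.63
12 p [ 0.561 -0.087  0.613] x [ 0.649 -0.741 -0.172] y [ 0.33  0.48 -0.81] q [-0.36 -0.3  -0.16  1.91  1.35  1.36  0.96] tilt 80.1 maxtilt dev 2.0 cum roll need -2.17
13 p [0.43 0.15 0.35] x [ 0.649 -0.741 -0.172] y [-0.76 -0.65 -0.07] q [-0.66  0.13 -0.55  2.09  1.18  1.88  2.32] tilt 80.1 maxtilt dev 1.3 cum roll need -0.07
```

Feasible. First leg, second plan.

Run:
```python
from h import *
rows([0.55,-0.3,0.7])
```

```text
to [0.55, -0.3, 0.7] -> [-5.09 -3.92 -4.77] dist rows 7.7
```

```bash
python3 -m creep '[[[-0.5,-0.39,-0.48,-0.08],[-1,-0.78,-0.95,-0.16],[-1.5,-1.2,-1.4,-0.24],[-2,-1.6,-1.9,-0.32],[-2.5,-2,-2.4,-0.4],[-3,-2.4,-2.9,-0.48],[-3.6,-2.7,-3.3,-0.56],[-4.1,-3.1,-3.8,-0.64],[-4.6,-3.5,-4.3,-0.72],[-5.1,-3.9,-4.8,-0.8],[-5.1,-3.9,-4.8,-0.8],[-5.1,-3.9,-4.8,-0.8]]]' 80 |grep force; python3 dd.py
python3 - <<'E'
from h import *
rows([0.5,0.1,0.5])
E
```

```text
wrist_force: [0.3, 0.3, 0.5]
t 45.4 p [ 0.5652 -0.4047  0.7885] toolx [ 0.668 -0.727 -0.157] tooly [0.718 0.575 0.394] q [ 0.263 -0.302  0.053  1.578  0.893  0.676  0.32 ] F [0.3 0.3 0.5] T [ 0.65  0.71 -0.  ] g 0.94
[0.61  0.364 0.759] tilt 80.96827702190822
to [0.5, 0.1, 0.5] -> [-6.09  2.16 -7.3 ] dist rows 9.4
```

```bash
python3 -m creep '[[[-0.5,0.18,-0.6,-0.12],[-1,0.36,-1.2,-0.25],[-1.5,0.54,-1.8,-0.37],[-2,0.7,-2.4,-0.5],[-2.5,0.9,-3,-0.62],[-3,1.1,-3.6,-0.75],[-3.6,1.3,-4.3,-0.87],[-4.1,1.5,-4.9,-1],[-4.6,1.6,-5.5,-1.12],[-5.1,1.8,-6.1,-1.25],[-5.6,2,-6.7,-1.37],[-6.1,2.2,-7.3,-1.5]]]' 80 |grep force; python3 dd.py
python3 - <<'E'
from h import *
rows([0.43,0.15,0.35]); rows([.45,.14,.3])
s,p,R=pose();x=R[:,0]; h=np.cross(x,[0,0,1]);h/=np.linalg.norm(h); print("roll need",np.arctan2(R[:,2]@h,R[:,1]@h))
E
```

```text
wrist_force: [1.9, 0.8, -0.2]
t 46.9 p [0.5225 0.0292 0.5372] toolx [ 0.671 -0.725 -0.158] tooly [ 0.243  0.416 -0.877] q [-0.498 -0.207 -0.318  1.993  1.34   1.582  0.863] F [ 1.9  0.8 -0.2] T [0.79 0.71 0.09] g 0.935
[ 0.61  -0.734  0.413] tilt 80.91768961222779
to [0.43, 0.15, 0.35] -> [-2.    3.2  -1.39] dist rows 3.9
to [0.45, 0.14, 0.3] -> [-1.53  3.94 -1.63] dist rows 4.3
roll need -2.0493519178246404
```

```bash
python3 -m creep '[[[-0.4,0.3,-0.1,-0.17],[-0.8,0.7,-0.3,-0.34],[-1.2,1.1,-0.5,-0.51],[-1.5,1.5,-0.7,-0.68],[-1.8,1.9,-0.9,-0.85],[-2,2.3,-1.1,-1.02],[-2,2.7,-1.25,-1.2],[-2,3,-1.35,-1.37],[-2,3.2,-1.4,-1.55],[-2,3.2,-1.4,-1.72],[-2,3.2,-1.4,-1.9],[-2,3.2,-1.4,-2.05]]]' 80 |grep force; python3 dd.py
python3 wr.py w12 tall_bottle short_jar; python3 see.py | grep -E "bottle|jar|scale"
```

```text
wrist_force: [0.3, 0.3, 0.1]
t 48.4 p [0.4319 0.1492 0.3498] toolx [ 0.67  -0.725 -0.159] tooly [-0.734 -0.679  0.002] q [-0.669  0.119 -0.545  2.11   1.198  1.867  2.393] F [0.3 0.3 0.1] T [ 0.72  0.68 -0.05] g 0.941
[ 0.608 -0.027 -0.843] tilt 80.84138168882161
spot tall_bottle 0.86 [313. 377.] [0.5674 0.0083 0.    ]
trace tall_bottle 0.56 [482. 271.] mid [ 0.4737 -0.3679  0.0166] z [0.0038 0.0294] circ [ 0.4822 -0.3575] 0.0493 514
spot short_jar 0.67 [228. 324.] [0.7359 0.0327 0.    ]
top tall_bottle 0.78 [303. 198.] [0.573 0.005 0.   ]
top tall_bottle 0.58 [404. 234.] [ 0.463 -0.323  0.   ]
top short_jar 0.81 [258. 184.] [0.614 0.152 0.   ]
top scale_pan 0.8 [190. 208.] [0.528 0.358 0.042]
scene tall_bottle 0.63 [334. 221.] [0.562 0.007 0.   ]
scene tall_bottle 0.61 [253. 299.] [ 0.645 -0.316  0.   ]
scene short_jar 0.7 [246. 300.] [ 0.636 -0.327  0.   ]
scene short_jar 0.68 [387. 207.] [ 0.615  0.157 -0.   ]
scene scale_pan 0.67 [410. 158.] [0.528 0.365 0.042]
```

View pics/w12.png

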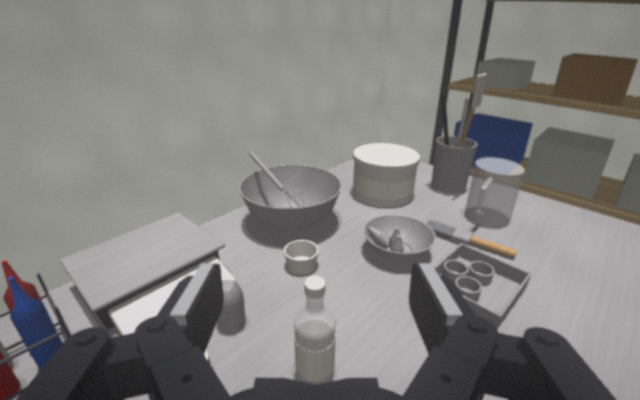

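```bash
cat > cyl.py <<'E'
from h import *
import sys
from scipy.optimize import least_squares
def cloud(cam,x0,y0,half,zmin,zmax):
    s,p,R=pose(); im,d=manip.get_image(cam); v,u=np.nonzero(d>0)
    P=bydepth(cam,np.c_[u,v],d[v,u],(p,R))
    m=(abs(P[:,0]-x0)<half)&(abs(P[:,1]-y0)<half)&(P[:,2]>zmin)&(P[:,2]<zmax); return P[m]
def fitc(P,r,x0,y0):
    s=least_squares(lambda c:np.hypot(P[:,0]-c[0],P[:,1]-c[1])-r,[x0,y0],loss="soft_l1",f_scale=.003); return s.x,np.median(abs(s.fun))
if __name__=="__main__":
    x0,y0,r,zmin,zmax=map(float,sys.argv[1:6])
    for cam in("top","scene","wrist"):
        P=cloud(cam,x0,y0,.05,zmin,zmax)
        if len(P)>30: print(cam,len(P),*[np.round(a,4) for a in fitc(P,r,x0,y0)], "z",np.round(P[:,2].max(),4))
        P=cloud(cam,x0,y0,.05,zmin,.25)
        if len(P)>30: print("   top z",np.round(np.percentile(P[:,2],99),4))
E
python3 cyl.py 0.572 0.005 0.027 0.01 0.1; python3 cyl.py 0.615 0.155 0.029 0.01 0.088
```

```text
top 48 [0.5672 0.0052] 0.0003 z 0.0992
   top z 0.174
scene 636 [0.5695 0.0027] 0.0009 z 0.0999
   top z 0.1701
wrist 1753 [0.5691 0.0037] 0.0004 z 0.1
   top z 0.1702
top 85 [0.6223 0.1544] 0.0003 z 0.0876
   top z 0.1256
scene 554 [0.6248 0.1519] 0.001 z 0.088
   top z 0.1212
   top z 0.1208
```

Run:
```python
from h import *
rows([0.4815,0.0987,0.106]); rows([.582,-.0101,.082])
```

```text
to [0.4815, 0.0987, 0.106] -> [ 1.81 -0.03  3.82] dist rows 4.1
to [0.582, -0.0101, 0.082] -> [ 4.31 -0.03  3.82] dist rows 5.5
```

```bash
python3 -m creep '[[[0.2,0,0.7,0],[0.6,0,1.4,0],[1,-0.03,2.1,0],[1.4,-0.03,2.8,0],[1.7,-0.03,3.4,0],[1.8,-0.03,3.82,0],[1.8,-0.03,3.82,0],[1.8,-0.03,3.82,0]]]' 80 |grep force; python3 dd.py
python3 cyl.py 0.569 0.004 0.027 0.01 0.1
python3 - <<'E'
from h import *
rows([.582,-.0101,.082])
E
```

```text
wrist_force: [-0.6, -0.7, 0.5]
t 51.55 p [0.481  0.0998 0.1067] toolx [ 0.67  -0.725 -0.159] tooly [-0.735 -0.678 -0.003] q [-0.649  0.614 -0.416  2.201  1.363  1.723  1.871] F [-0.6 -0.7  0.5] T [0.71 0.66 0.04] g 0.938
[ 0.608 -0.032 -0.843] tilt 80.83581968768631
top 50 [0.5671 0.005 ] 0.0003 z 0.0988
   top z 0.1734
scene 634 [0.5693 0.0028] 0.0008 z 0.0998
   top z 0.1703
wrist 6114 [0.5689 0.0037] 0.0004 z 0.1
   top z 0.1697
to [0.582, -0.0101, 0.082] -> [2.52 0.   0.01] dist rows 2.4
```

```bash
python3 -m creep '[[[0.5,0,0,0],[1,0,0,0],[1.5,0,0,0],[2,0,0,0],[2.3,0,0,0],[2.5,0,0,0],[2.5,0,0,0]]]' 80 |grep force; python3 dd.py
python3 -m creep '[[[0,0,0,0],[0,0,0,0],[0,0,0,0],[0,0,0,0]]]' 30 60; python3 dd.py
```

```text
wrist_force: [-0.1, 0.1, 0.3]
t 52.73 p [ 0.5812 -0.0099  0.082 ] toolx [ 0.669 -0.726 -0.159] tooly [-0.736 -0.677 -0.002] q [-0.464  0.637 -0.242  2.216  1.645  1.529  1.882] F [-0.1  0.1  0.3] T [0.78 0.71 0.01] g 0.935
[ 0.608 -0.032 -0.843] tilt 80.822231000436
time: 53.22
position: [0.5811, -0.009, 0.082]
eef_rot: [-0.033, 0.913, -0.4, -0.073]
wrist_force: [-1.7, 0.1, 1.8]
grip_width: 0.607
t 53.23 p [ 0.5811 -0.009   0.082 ] toolx [ 0.67  -0.725 -0.16 ] tooly [-0.735 -0.679 -0.002] q [-0.465  0.637 -0.243  2.216  1.645  1.529  1.882] F [-1.7  0.1  1.8] T [0.69 0.68 0.  ] g 0.607
[ 0.608 -0.031 -0.843] tilt 80.80631451946749
```

```bash
cat > f9.py <<'E'
from f5 import *
from h import pose
s,p,R=pose(); q=np.clip(np.array(s["joint_positions"]),lo,hi)
X=R[:,0]
def dev(o): return max(np.degrees(np.arccos(np.clip(X@a[2][:,0],-1,1))) for a in o).round(2)
o=goto(q,[.53,.05,.38],wr=.6); q=o[-1][0]; print(desc(o[-1]),dev(o))
o=goto(q,[.53,.05,.38],roll=3.1,wr=.6); print("roll",desc(o[-1]),dev(o)); q=o[-1][0]
o=goto(q,[.50,.30,.38],roll=-3.1,wr=.6); print("back",desc(o[-1]),dev(o)); q=o[-1][0]
for t in ([.54,.36,.3],[.54,.36,.14]): o=goto(q,t,wr=.6); print(desc(o[-1]),dev(o)); q=o[-1][0]
E
python3 f9.py
python3 - <<'E'
from h import *
rows([.53,.05,.38])
E
```

```text
p [0.53 0.05 0.38] x [ 0.67  -0.725 -0.16 ] y [-0.73 -0.68 -0.  ] q [-0.5  -0.   -0.38  2.15  1.36  1.59  2.55] tilt 80.8 0.0
roll p [0.53 0.05 0.38] x [ 0.67  -0.725 -0.16 ] y [ 0.73  0.68 -0.04] q [-0.5  -0.   -0.38  2.15  1.36  1.59 -0.55] tilt 80.8 0.02
back p [0.5  0.3  0.38] x [ 0.67  -0.725 -0.16 ] y [-0.73 -0.68 -0.  ] q [-0.73  0.43 -0.56  1.69  1.35  2.02  2.5 ] tilt 80.8 0.02
p [0.54 0.36 0.3 ] x [ 0.67  -0.725 -0.16 ] y [-0.73 -0.68 -0.  ] q [-0.79  0.65 -0.51  1.55  1.41  2.02  2.43] tilt 80.8 0.02
p [0.54 0.36 0.14] x [ 0.67  -0.725 -0.16 ] y [-0.73 -0.68 -0.  ] q [-0.81  0.88 -0.48  1.57  1.41  1.96  2.19] tilt 80.8 0.02
to [0.53, 0.05, 0.38] -> [-2.08 -0.05 -4.7 ] dist rows 4.9
```

```bash
python3 -m creep '[[[-0.1,0,-0.4,0],[-0.2,0,-1,0],[-0.5,0,-1.7,0],[-0.9,0,-2.4,0],[-1.3,0,-3.1,0],[-1.7,0,-3.8,0],[-2,-0.05,-4.4,0],[-2.08,-0.05,-4.7,0],[-2.08,-0.05,-4.7,0]]]' |grep -E "force|grip"; python3 dd.py
python3 wr.py w13 tall_bottle
```

```text
wrist_force: [0.8, 0.1, -2.6]
grip_width: 0.61
t 54.35 p [0.5298 0.0497 0.381 ] toolx [ 0.67  -0.725 -0.16 ] tooly [-0.735 -0.678 -0.005] q [-0.502 -0.004 -0.378  2.149  1.361  1.594  2.549] F [ 0.8  0.1 -2.6] T [1.08 0.97 0.02] g 0.61
[ 0.608 -0.033 -0.843] tilt 80.78048173264519
trace tall_bottle 0.73 [314. 258.] mid [0.5108 0.0709 0.415 ] z [0.3612 0.4688] circ [ 1.0724 -0.6934] 0.9922 31865
```

View pics/w13.png

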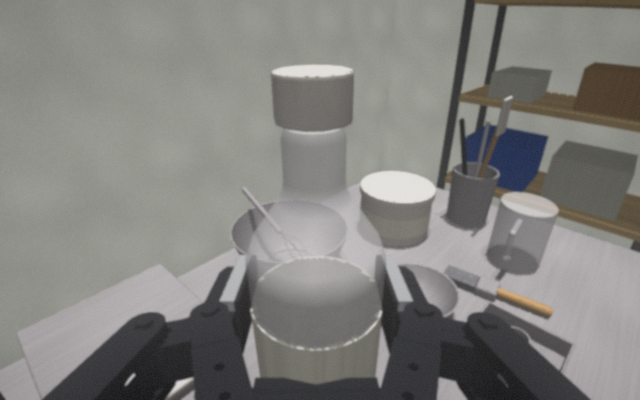

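```bash
python3 -m creep '[[[0,0,0,0.17],[0,0,0,0.34],[0,0,0,0.51],[0,0,0,0.68],[0,0,0,0.85],[0,0,0,1.02],[0,0,0,1.19],[0,0,0,1.36],[0,0,0,1.53],[0,0,0,1.7],[0,0,0,1.87],[0,0,0,2.04]]]' |grep -E "force|grip"
python3 -m creep '[[[0,0,0,0.17],[0,0,0,0.34],[0,0,0,0.51],[0,0,0,0.68],[0,0,0,0.85],[0,0,0,1.02],[0,0,0,1.1],[0,0,0,1.1]]]' |grep -E "force|grip"; python3 dd.py
python3 - <<'E'
from h import *
im,d=manip.get_image("scene"); cv2.imwrite("pics/s1.png",im)
E
```

```text
wrist_force: [0.2, -0.0, -2.5]
grip_width: 0.612
wrist_force: [-0.1, 0.3, -2.0]
grip_width: 0.612
t 57.0 p [0.5298 0.0489 0.3786] toolx [ 0.668 -0.726 -0.16 ] tooly [ 0.735  0.678 -0.003] q [-0.501 -0.    -0.379  2.151  1.362  1.595 -0.59 ] F [-0.1  0.3 -2. ] T [1.11 1.   0.01] g 0.612
[0.607 0.028 0.844] tilt 80.77104962482693
```

View pics/s1.png

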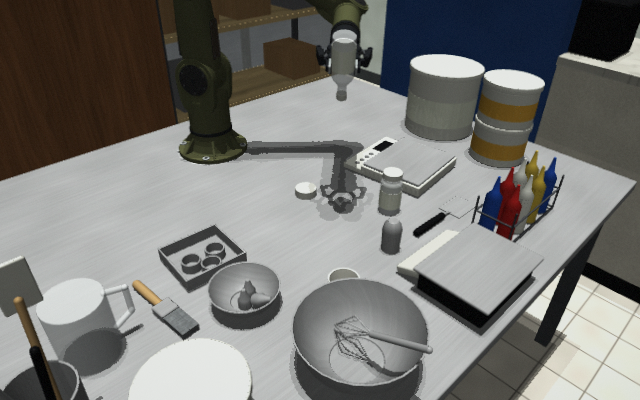

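```bash
python3 -m creep '[[[0,0,0,0],[0,0,0,0],[0,0,0,0],[0,0,0,0],[0,0,0,0],[0,0,0,0],[0,0,0,0],[0,0,0,0],[0,0,0,0]]]' |grep -E "force|grip"
cat > pan.py <<'E'
from h import *
for cam in("top","scene"):
    im,d=manip.get_image(cam); v,u=np.nonzero(d>0); P=bydepth(cam,np.c_[u,v],d[v,u])
    m=(abs(P[:,0]-.52)<.16)&(abs(P[:,1]-.36)<.17)&(P[:,2]>.036)&(P[:,2]<.05)
    Q=P[m]; z=np.median(Q[:,2]); Q=Q[abs(Q[:,2]-z)<.004]
    print(cam,len(Q),"z",round(z,4),cv2.minAreaRect((Q[:,:2]*1000).astype(np.float32)))
E
python3 pan.py; python3 st.py
```

```text
wrist_force: [-0.5, 0.6, -2.6]
grip_width: 0.611
top 3466 z 0.0422 ((526.5511474609375, 360.8866271972656), (198.43321228027344, 232.86741638183594), 8.176543235778809)
scene 2155 z 0.0414 ((531.4732055664062, 359.80792236328125), (192.35887145996094, 236.96531677246094), 7.026460647583008)
t 58.27 p [0.5299 0.0494 0.3802] toolx [ 0.669 -0.726 -0.16 ] tooly [0.735 0.678 0.   ] q [-5.010e-01 -2.000e-03 -3.790e-01  2.150e+00  1.362e+00  1.595e+00
 -5.910e-01] F [ 0.  -0.3 -1.8] T [1.05 0.95 0.01] g 0.611
```

Run:
```python
from h import *
rows([.56,.28,.36]);
s,p,R=pose();x=R[:,0]; h=np.cross(x,[0,0,1]);h/=np.linalg.norm(h); print("roll need",np.arctan2(R[:,2]@h,R[:,1]@h))
```

```text
to [0.56, 0.28, 0.36] -> [-2.4   2.97 -0.73] dist rows 3.7
roll need 3.1411127117771698
```

```bash
python3 -m creep '[[[-0.1,0.1,0,-0.17],[-0.2,0.3,-0.1,-0.34],[-0.4,0.5,-0.1,-0.51],[-0.6,0.7,-0.2,-0.68],[-0.8,0.9,-0.2,-0.85],[-1,1.2,-0.3,-1.02],[-1.2,1.5,-0.4,-1.19],[-1.4,1.7,-0.4,-1.36],[-1.6,2,-0.5,-1.53],[-1.8,2.2,-0.5,-1.7],[-2,2.5,-0.6,-1.87],[-2.2,2.7,-0.7,-2.04]]]' |grep -E "force|grip"
python3 st.py
```

```text
wrist_force: [-0.7, 0.5, -1.7]
grip_width: 0.608
t 59.77 p [0.5564 0.2607 0.3596] toolx [ 0.669 -0.726 -0.16 ] tooly [-0.432 -0.205 -0.878] q [-0.679  0.421 -0.478  1.729  1.389  1.896  1.413] F [-0.7  0.5 -1.7] T [1.08 1.02 0.02] g 0.608
```

```bash
python3 -m creep '[[[0,0,0,-0.17],[0,0,0,-0.34],[0,0,0,-0.51],[0,0,0,-0.68],[0,0,0,-0.85],[0,0,0,-1.02],[0,0,0,-1.1],[0,0,0,-1.1]]]' |grep -E "force|grip"
python3 st.py
python3 - <<'E'
from h import *
rows([.579,.305,.2]);rows([.579,.305,.126])
s,p,R=pose();x=R[:,0]; h=np.cross(x,[0,0,1]);h/=np.linalg.norm(h); print("roll need",np.arctan2(R[:,2]@h,R[:,1]@h))
im,d=manip.get_image("scene"); cv2.imwrite("pics/s2.png",im)
E
```

```text
wrist_force: [0.0, -0.7, -1.6]
grip_width: 0.607
t 60.77 p [0.5562 0.26   0.3598] toolx [ 0.669 -0.726 -0.16 ] tooly [-0.735 -0.678 -0.003] q [-0.658  0.424 -0.503  1.73   1.396  1.904  2.505] F [ 0.  -0.7 -1.6] T [ 1.04  0.95 -0.05] g 0.607
to [0.579, 0.305, 0.2] -> [ 0.14 -0.78  2.68] dist rows 2.7
to [0.579, 0.305, 0.126] -> [ 0.33 -0.78  3.9 ] dist rows 3.8
roll need -0.002800965629474366
```

View pics/s2.png

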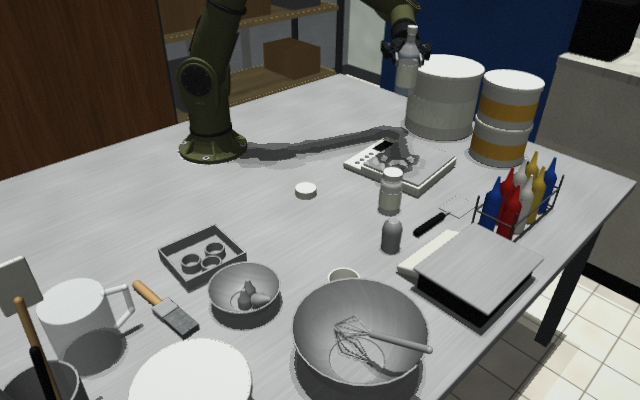

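Run:
```python
from h import *
for cam in("top","scene"):
    im,d=manip.get_image(cam); v,u=np.nonzero(d>0); P=bydepth(cam,np.c_[u,v],d[v,u])
    m=(P[:,0]>.1)&(P[:,0]<.8)&(P[:,1]>.52)&(P[:,1]<1.1)&(P[:,2]>.05)
    Q=P[m]; print(cam,len(Q))
    for a,b in((.06,.12),(.12,.2),(.2,.24),(.24,.35),(.35,.7)):
        q=Q[(Q[:,2]>a)&(Q[:,2]<=b)]
        if len(q)>20: print(a,b,len(q),"x",np.round(np.percentile(q[:,0],[1,99]),3),"y",np.round(np.percentile(q[:,1],[1,99]),3))
    im2=im.copy()
```

```text
top 11348
0.06 0.12 573 x [0.44  0.723] y [0.574 0.671]
0.12 0.2 1203 x [0.413 0.732] y [0.574 0.674]
0.2 0.24 5682 x [0.286 0.684] y [0.577 0.817]
0.24 0.35 3235 x [0.574 0.74 ] y [0.575 0.742]
0.35 0.7 557 x [0.29  0.369] y [0.52  0.573]
scene 9089
0.06 0.12 2053 x [0.327 0.747] y [0.572 0.726]
0.12 0.2 2967 x [0.363 0.747] y [0.571 0.725]
0.2 0.24 2407 x [0.316 0.744] y [0.571 0.808]
0.24 0.35 1252 x [0.581 0.748] y [0.569 0.737]
0.35 0.7 60 x [0.345 0.376] y [0.52  0.562]
```

```bash
cat > clr.py <<'E'
from h import *
import model
from model import *
fit()
def pts(q):
    R=np.eye(3);p=T[0].copy();o=[p]
    for i in range(7):
        R=R@(rot(2,-q[i]) if i%2==0 else rot(1,q[i])); p=p+R@T[i+1]; o.append(p)
    return o
E
python3 - <<'E'
from clr import *
s,p,R=pose(); q=np.array(s["joint_positions"]); o=pts(q)
for a in o: print(np.round(a,3))
C=[]
for cam in("top","scene"):
    im,d=manip.get_image(cam); v,u=np.nonzero(d>0); C.append(bydepth(cam,np.c_[u,v],d[v,u]))
P=np.vstack(C)
Pc=P[(P[:,2]>.05)&(P[:,2]<.18)&(P[:,1]>.5)&(P[:,0]<.55)&(P[:,0]>.25)&(P[:,1]<.9)]
from scipy.optimize import least_squares
f=least_squares(lambda c:np.hypot(Pc[:,0]-c[0],Pc[:,1]-c[1])-c[2],[.41,.7,.12],loss="soft_l1",f_scale=.005); print("can",f.x,len(Pc))
Pt=P[(np.hypot(P[:,0]-f.x[0],P[:,1]-f.x[1])<f.x[2]*.8)&(P[:,2]<.3)&(P[:,2]>.1)]; print("top",np.median(Pt[:,2]))
P=P[P[:,2]>.26]
for n,(a,b) in {"fore":(o[4],o[6]),"tool":(o[6],o[7])}.items():
    L=np.linalg.norm(b-a);u=(b-a)/L; t=(P-a)@u; r=np.linalg.norm(P-a-np.outer(t,u),axis=1)
    for k in np.arange(-.1,L+.05,.05):
        m=(t>=k)&(t<k+.05)&(r<.16)
        if m.sum()>10: print(n,round(k,2),m.sum(),"r99",np.percentile(r[m],98).round(3),"med",np.median(r[m]).round(3))
E
```

```text
[ 0.    -0.     0.125]
[ 0.005 -0.006  0.25 ]
[0.086 0.046 0.463]
[0.166 0.103 0.675]
[0.243 0.311 0.545]
[0.315 0.521 0.417]
[0.436 0.391 0.389]
[0.556 0.26  0.36 ]
can [0.39844673 0.70159595 0.12152575] 2921
top 0.23015068217065948
fore -0.1 1328 r99 0.126 med 0.083
fore -0.05 1136 r99 0.083 med 0.046
fore 0.0 1003 r99 0.087 med 0.047
fore 0.05 883 r99 0.13 med 0.077
fore 0.1 916 r99 0.157 med 0.106
fore 0.15 1268 r99 0.157 med 0.104
fore 0.2 2619 r99 0.15 med 0.05
fore 0.25 1849 r99 0.157 med 0.082
fore 0.3 742 r99 0.157 med 0.095
tool -0.1 955 r99 0.153 med 0.036
tool -0.05 882 r99 0.041 med 0.036
tool 0.0 862 r99 0.041 med 0.038
tool 0.05 1286 r99 0.067 med 0.031
tool 0.1 1006 r99 0.085 med 0.04
tool 0.15 1782 r99 0.086 med 0.036
tool 0.2 45 r99 0.078 med 0.066
```

Run:
```python
from clr import *
s,p,R=pose(); q=np.array(s["joint_positions"]); o=pts(q)
C=[]
for cam in("top","scene"):
    im,d=manip.get_image(cam); v,u=np.nonzero(d>0); C.append(bydepth(cam,np.c_[u,v],d[v,u]))
P=np.vstack(C); P=P[P[:,2]>.27]
w=o[5]; x=R[:,0]
f=(o[5]-o[3]);Lf=np.linalg.norm(f); f/=Lf
n=np.cross(x,f);n/=np.linalg.norm(n)
m=np.linalg.norm(P-w,axis=1)<.2
D=P[m]-w
for k in np.arange(-.12,.2,.02):
    a=(D@x>=k)&(D@x<k+.02)
    if a.sum()>10: 
        rr=np.linalg.norm(D[a]-np.outer(D[a]@x,x),axis=1); print("along toolx",round(k,2),a.sum(),"r",np.percentile(rr,[50,95]).round(3))
for k in np.arange(-.2,.12,.02):
    a=(D@f>=k)&(D@f<k+.02)&(D@x<.05)
    if a.sum()>10:
        rr=np.linalg.norm(D[a]-np.outer(D[a]@f,f),axis=1); print("along fore",round(k,2),a.sum(),"r",np.percentile(rr,[50,95]).round(3))
A=P[m&(np.linalg.norm(P-w,axis=1)<.14)]
c=np.array([.398,.7016]);rc=.1215
e=dls  # candidate targets
for t in ([.579,.305,.126],[.601,.2745,.126],[.61,.265,.126],[.53,.36,.126]):
    Q=A+np.array(t)-p; Q=Q[Q[:,2]<.25]
    print(t,"min gap",(np.hypot(Q[:,0]-c[0],Q[:,1]-c[1])-rc).min() if len(Q) else None)
```

```text
along toolx -0.06 28 r [0.043 0.046]
along toolx -0.04 210 r [0.049 0.069]
along toolx -0.02 427 r [0.06  0.103]
along toolx 0.0 607 r [0.077 0.158]
along toolx 0.02 752 r [0.092 0.188]
along toolx 0.04 1004 r [0.062 0.181]
along toolx 0.06 885 r [0.07  0.174]
along toolx 0.08 484 r [0.037 0.171]
along toolx 0.1 352 r [0.036 0.039]
along toolx 0.12 359 r [0.036 0.039]
along toolx 0.14 340 r [0.037 0.041]
along toolx 0.16 369 r [0.036 0.04 ]
along toolx 0.18 243 r [0.037 0.04 ]
along fore -0.2 90 r [0.042 0.043]
along fore -0.18 131 r [0.042 0.044]
along fore -0.16 138 r [0.042 0.043]
along fore -0.14 164 r [0.041 0.044]
along fore -0.12 180 r [0.042 0.044]
along fore -0.1 205 r [0.042 0.044]
along fore -0.08 281 r [0.044 0.051]
along fore -0.06 264 r [0.046 0.056]
along fore -0.04 319 r [0.05  0.057]
along fore -0.02 307 r [0.053 0.06 ]
along fore -0.0 251 r [0.052 0.06 ]
along fore 0.02 123 r [0.048 0.054]
[0.579, 0.305, 0.126] min gap -0.030910196684156788
[0.601, 0.2745, 0.126] min gap -0.008096403896966475
[0.61, 0.265, 0.126] min gap -0.0005947840800739623
[0.53, 0.36, 0.126] min gap -0.04575641173947158
```

```bash
cat > f10.py <<'E'
from f5 import *
q0=np.clip(np.array([-0.658,0.424,-0.503,1.73,1.396,1.904,2.505]),lo,hi)
import sys
for wr in (.6,.4):
 for sz in (.4,.55):
  for az in (-20,0,20,40):
   for el in (-10,10,30):
    for start in ([.65,.05],[.6,.3]):
     o=goto(q0,[start[0],start[1],sz],wr=wr); q=o[-1][0]
     d=np.array([np.cos(np.radians(az))*np.cos(np.radians(el)),np.sin(np.radians(az))*np.cos(np.radians(el)),np.sin(np.radians(el))])*.06
     s=""
     for k in range(24):
        o=world(q,d,1,wr=wr); q=o[-1][0]
        if k%6==5: p,R=fk(q); s+=" [%.0f %.0f|%.2f %.2f %.2f]"%(np.degrees(np.arctan2(R[1,0],R[0,0])),np.degrees(np.arcsin(R[2,0])),*p)
     print(wr,sz,az,el,start,s,np.round(q,1))
E
python3 f10.py
```

```text
0.6 0.4 -20 -10 [0.65, 0.05]  [-47 -9|0.98 -0.07 0.33] [-41 -2|1.22 -0.21 0.22] [-32 1|1.27 -0.32 0.16] [-26 -2|1.28 -0.37 0.14] [0.2 1.7 1.2 0.1 0.6 0.2 2.7]
0.6 0.4 -20 -10 [0.6, 0.3]  [-46 -8|0.92 0.17 0.32] [-41 -3|1.18 0.02 0.21] [-31 0|1.28 -0.14 0.14] [-24 -3|1.30 -0.24 0.12] [0.  1.7 1.2 0.1 0.6 0.3 2.7]
0.6 0.4 -20 10 [0.65, 0.05]  [-46 -6|0.95 -0.07 0.42] [-40 3|1.20 -0.21 0.41] [-31 9|1.27 -0.32 0.41] [-25 9|1.27 -0.38 0.43] [0.2 1.4 1.2 0.1 0.7 0.2 2.7]
0.6 0.4 -20 10 [0.6, 0.3]  [-45 -6|0.90 0.16 0.40] [-40 1|1.16 0.00 0.40] [-31 8|1.28 -0.15 0.40] [-23 9|1.29 -0.25 0.42] [0.1 1.5 1.2 0.1 0.7 0.3 2.7]
0.6 0.4 -20 30 [0.65, 0.05]  [-45 -3|0.91 -0.06 0.50] [-40 8|1.13 -0.19 0.59] [-31 18|1.22 -0.30 0.65] [-25 21|1.20 -0.35 0.71] [0.2 1.2 0.9 0.1 1.  0.2 2.7]
0.6 0.4 -20 30 [0.6, 0.3]  [-45 -4|0.85 0.17 0.48] [-40 5|1.08 0.02 0.57] [-32 15|1.21 -0.12 0.64] [-24 20|1.23 -0.22 0.70] [0.  1.2 0.7 0.1 1.1 0.3 2.7]
0.6 0.4 0 -10 [0.65, 0.05]  [-46 -8|0.98 0.04 0.32] [-39 -1|1.21 0.00 0.20] [-27 1|1.29 -0.05 0.15] [-19 -2|1.31 -0.07 0.13] [-0.1  1.7  1.2  0.1  0.6  0.4  2.7]
0.6 
[... 13374 characters left out ...]
0.66 0.24] [18 -2|1.13 0.70 0.20] [-0.7  1.6  1.2  0.1  0.4  0.3  2.7]
0.4 0.55 40 10 [0.65, 0.05]  [-43 2|0.89 0.27 0.52] [-28 12|1.07 0.42 0.52] [-4 16|1.15 0.51 0.53] [13 14|1.16 0.58 0.53] [-0.6  1.4  1.2  0.1  0.6  0.3  2.7]
0.4 0.55 40 10 [0.6, 0.3]  [-39 -1|0.82 0.47 0.50] [-20 9|0.99 0.58 0.50] [4 12|1.09 0.65 0.51] [20 11|1.11 0.69 0.51] [-0.7  1.4  1.2  0.1  0.4  0.3  2.7]
0.4 0.55 40 30 [0.65, 0.05]  [-43 4|0.85 0.24 0.61] [-30 18|1.01 0.37 0.70] [-7 27|1.08 0.45 0.78] [11 28|1.08 0.50 0.83] [-0.6  1.1  1.1  0.1  0.8  0.3  2.7]
0.4 0.55 40 30 [0.6, 0.3]  [-38 2|0.78 0.44 0.59] [-22 15|0.94 0.54 0.68] [1 23|1.02 0.59 0.77] [18 25|1.03 0.62 0.82] [-0.7  1.1  1.1  0.1  0.7  0.3  2.7]
```

```bash
cat > f11.py <<'E'
from f5 import *
q0=np.clip(np.array([-0.658,0.424,-0.503,1.73,1.396,1.904,2.505]),lo,hi)
for wr in (.6,):
 for start in ([.7,.3,.45],[.7,.3,.52]):
  for pre in (0,1.3):
   for az,el in ((25,-25),(25,-10),(40,-25),(40,-10),(60,-10),(60,-25)):
     o=goto(q0,start,roll=pre,wr=wr); q=o[-1][0]
     d=np.array([np.cos(np.radians(az))*np.cos(np.radians(el)),np.sin(np.radians(az))*np.cos(np.radians(el)),np.sin(np.radians(el))])*.06
     s=""
     for k in range(16):
        o=world(q,d,1,wr=wr); q=o[-1][0]
        if k%4==3: p,R=fk(q); s+=" [%.0f %.0f|%.2f %.2f %.2f]"%(np.degrees(np.arctan2(R[1,0],R[0,0])),np.degrees(np.arcsin(R[2,0])),*p)
     print(start,pre,az,el,s,np.round(q,1))
E
python3 f11.py
```

```text
[0.7, 0.3, 0.45] 0 25 -25  [-45 -7|0.86 0.36 0.30] [-40 -5|0.99 0.40 0.17] [-32 -4|1.07 0.40 0.07] [-25 -5|1.12 0.39 0.02] [-0.6  1.8  1.2  0.1  0.3  1.   2.7]
[0.7, 0.3, 0.45] 0 25 -10  [-44 -6|0.87 0.36 0.34] [-38 -3|1.00 0.40 0.25] [-30 -1|1.10 0.40 0.19] [-22 -1|1.16 0.40 0.16] [-0.6  1.6  0.9  0.1  0.7  1.   2.7]
[0.7, 0.3, 0.45] 0 40 -25  [-45 -7|0.83 0.41 0.29] [-39 -5|0.93 0.48 0.16] [-30 -5|0.99 0.51 0.06] [-24 -6|1.02 0.52 0.01] [-0.8  1.8  1.2  0.1  0.3  1.2  2.7]
[0.7, 0.3, 0.45] 0 40 -10  [-44 -6|0.83 0.41 0.33] [-37 -3|0.93 0.48 0.25] [-29 -2|1.01 0.52 0.19] [-20 -2|1.05 0.54 0.15] [-0.8  1.6  0.9  0.1  0.7  1.1  2.7]
[0.7, 0.3, 0.45] 0 60 -10  [-44 -6|0.77 0.46 0.33] [-38 -5|0.82 0.57 0.25] [-29 -3|0.85 0.65 0.19] [-19 -3|0.87 0.71 0.15] [-1.   1.6  0.7  0.1  0.8  1.3  2.7]
[0.7, 0.3, 0.45] 0 60 -25  [-45 -7|0.77 0.46 0.30] [-39 -6|0.82 0.56 0.16] [-31 -6|0.84 0.63 0.06] [-24 -8|0.86 0.66 0.01] [-1.   1.8  1.2  0.1  0.2  1.4  2.7]
[0.7, 0.3, 0.45] 1.3 25 -25  [-47 -9|0.90 0.39 0.35] [-43 -9|0.99 0.40 0.26] [-34 -9|1.07 0.40 0.16] [-26 -9|1.13 0.39 0.07] [-0.6  1.7  1.2
[... 2070 characters left out ...]
15 0.39 0.29] [-0.6  1.5  1.2  0.1  0.2  1.   1.9]
[0.7, 0.3, 0.52] 1.3 40 -25  [-47 -9|0.86 0.43 0.42] [-42 -9|0.93 0.46 0.32] [-34 -8|0.99 0.49 0.21] [-24 -8|1.04 0.52 0.12] [-0.8  1.7  1.2  0.1  0.2  1.2  1.7]
[0.7, 0.3, 0.52] 1.3 40 -10  [-48 -10|0.86 0.42 0.48] [-42 -8|0.93 0.45 0.41] [-32 -7|1.00 0.49 0.34] [-23 -5|1.05 0.52 0.28] [-0.8  1.5  1.2  0.1  0.2  1.1  1.9]
[0.7, 0.3, 0.52] 1.3 60 -10  [-48 -10|0.81 0.47 0.48] [-42 -8|0.84 0.53 0.41] [-33 -7|0.86 0.60 0.34] [-23 -6|0.88 0.67 0.28] [-1.   1.5  1.2  0.1  0.2  1.4  1.9]
[0.7, 0.3, 0.52] 1.3 60 -25  [-47 -9|0.80 0.48 0.42] [-42 -9|0.84 0.54 0.32] [-34 -8|0.86 0.61 0.21] [-24 -9|0.88 0.66 0.12] [-1.   1.7  1.2  0.1  0.2  1.4  1.7]
```

```bash
cat > f12.py <<'E'
from f5 import *
def elevyaw(R): return "yaw %.0f el %.1f"%(np.degrees(np.arctan2(R[1,0],R[0,0])),np.degrees(np.arcsin(R[2,0])))
def wrist(q):
    R=np.eye(3);p=T[0].copy()
    for i in range(7):
        R=R@(rot(2,-q[i]) if i%2==0 else rot(1,q[i])); p=p+R@T[i+1]
        if i==4: return p
if __name__=="__main__":
  q0=np.clip(np.array([-0.658,0.424,-0.503,1.73,1.396,1.904,2.505]),lo,hi)
  for back in ([[.8,.3,.45],[.55,.25,.4]],[[.7,.1,.5],[.55,.25,.4]]):
    q=goto(q0,[.7,.3,.6],roll=1.3,wr=.6)[-1][0]
    az,el=25,-10
    d=np.array([np.cos(np.radians(az))*np.cos(np.radians(el)),np.sin(np.radians(az))*np.cos(np.radians(el)),np.sin(np.radians(el))])*.06
    for k in range(16): q=world(q,d,1,wr=.6)[-1][0]
    print(desc((q,)+fk(q)))
    for t in back:
        o=goto(q,t,wr=.6);q=o[-1][0];p,R=fk(q);print(desc(o[-1]),elevyaw(R),"wrist",np.round(wrist(q),2))
    for sgn in (1,-1):
        r=rollneeded(q,sgn); o=goto(q,[.55,.25,.4],roll=r,wr=.6);p,R=fk(o[-1][0]);print("roll",sgn,round(r,2),desc(o[-1]),elevyaw(R))
        qq=o[-1][0]
        for t in ([.585,.30,.3],[.585,.30,.126],):
            o=goto(qq,t,wr=.6);qq=o[-1][0];p,R=fk(qq);print("   ",desc(o[-1]),elevyaw(R),"wrist",np.round(wrist(qq),2))
E
python3 f12.py
```

```text
p [1.15  0.385 0.334] x [ 0.916 -0.397 -0.06 ] y [-0.14 -0.18 -0.97] q [-0.62  1.46  1.22  0.06  0.23  0.98  1.94] tilt 86.5
p [0.8  0.3  0.45] x [ 0.916 -0.397 -0.06 ] y [-0.14 -0.18 -0.97] q [-1.65  0.72  1.24  1.64  1.09  0.72  1.46] tilt 86.5 yaw -23 el -3.5 wrist [0.47 0.44 0.47]
p [0.55 0.25 0.4 ] x [ 0.916 -0.397 -0.06 ] y [-0.14 -0.18 -0.97] q [-2.29  0.11  1.24  2.15  1.5   1.39  1.19] tilt 86.5 yaw -23 el -3.5 wrist [0.22 0.39 0.42]
roll 1 -1.35 p [0.55 0.25 0.4 ] x [ 0.916 -0.397 -0.06 ] y [-0.4  -0.92 -0.  ] q [-2.29  0.11  1.23  2.15  1.5   1.39  2.53] tilt 86.6 yaw -23 el -3.4
    p [0.585 0.3   0.3  ] x [ 0.916 -0.397 -0.06 ] y [-0.4  -0.92 -0.  ] q [-1.99  0.57  1.05  2.07  1.28  1.07  2.38] tilt 86.6 yaw -23 el -3.4 wrist [0.26 0.44 0.32]
    p [0.585 0.3   0.126] x [ 0.916 -0.397 -0.06 ] y [-0.4  -0.92 -0.  ] q [-1.83  0.94  0.84  2.05  1.19  0.96  2.07] tilt 86.6 yaw -23 el -3.4 wrist [0.26 0.44 0.15]
roll -1 1.8 p [0.55 0.25 0.4 ] x [ 0.916 -0.397 -0.061] y [ 0.4   0.92 -0.  ] q [-2.29  0.11  1.24  2.15  1.5   1.39 -0.61] tilt 86.5 yaw -23 el -3.5
    p [0.585 0.3
[... 1042 characters left out ...]
lt 86.5 yaw -23 el -3.5 wrist [0.26 0.44 0.32]
    p [0.585 0.3   0.126] x [ 0.916 -0.397 -0.062] y [-0.4  -0.92 -0.  ] q [-1.75  0.87  0.74  2.05  1.26  1.04  2.04] tilt 86.5 yaw -23 el -3.5 wrist [0.26 0.44 0.15]
roll -1 1.8 p [0.55 0.25 0.4 ] x [ 0.916 -0.397 -0.062] y [ 0.4   0.92 -0.  ] q [-2.05  0.07  0.97  2.15  1.52  1.44 -0.61] tilt 86.4 yaw -23 el -3.6
    p [0.585 0.3   0.3  ] x [ 0.916 -0.397 -0.062] y [ 0.4   0.92 -0.  ] q [-1.89  0.49  0.92  2.06  1.35  1.16 -0.78] tilt 86.4 yaw -23 el -3.6 wrist [0.26 0.44 0.32]
    p [0.585 0.3   0.126] x [ 0.916 -0.397 -0.062] y [ 0.4   0.92 -0.  ] q [-1.75  0.87  0.74  2.05  1.26  1.04 -1.1 ] tilt 86.4 yaw -23 el -3.6 wrist [0.26 0.44 0.15]
```

Run:
```python
from h import *
rows([.7,.3,.58])
```

```text
to [0.7, 0.3, 0.58] -> [ 0.54 -2.22 -3.8 ] dist rows 4.3
```

```bash
python3 -m creep '[[[0,-0.2,-0.6,0.16],[0.1,-0.5,-1.2,0.32],[0.2,-0.8,-1.8,0.48],[0.3,-1.2,-2.4,0.64],[0.4,-1.6,-2.9,0.8],[0.5,-2,-3.4,0.96],[0.54,-2.2,-3.8,1.12],[0.54,-2.2,-3.8,1.3],[0.54,-2.2,-3.8,1.3]]]' |grep -E "force|grip"
cat > dd.py <<'E'
from h import *
show();log()
s,p,R=pose()
def dv(az,el):
    a,e=np.radians([az,el]); return np.array([np.cos(a)*np.cos(e),np.sin(a)*np.cos(e),np.sin(e)])
for az,el in((25,-15),(25,0)): print(az,el,np.round(R.T@dv(az,el),2))
print("yaw %.1f el %.1f"%(np.degrees(np.arctan2(R[1,0],R[0,0])),np.degrees(np.arcsin(R[2,0]))))
x=R[:,0]; h=np.cross(x,[0,0,1]);h/=np.linalg.norm(h); print("roll need camup",np.arctan2(R[:,2]@h,R[:,1]@h))
E
python3 dd.py
```

```text
wrist_force: [-0.5, -0.3, -1.6]
grip_width: 0.609
t 62.25 p [0.6991 0.2988 0.5797] toolx [ 0.669 -0.726 -0.16 ] tooly [-0.301 -0.068 -0.951] q [-0.657  0.501 -0.416  1.148  1.587  1.85   1.753] F [-0.5 -0.3 -1.6] T [ 1.03  1.03 -0.  ] g 0.609
25 -15 [ 0.33 -0.05  0.94]
25 0 [ 0.3  -0.3   0.91]
yaw -47.4 el -9.2
roll need camup -1.299830009814875
```

```bash
for i in 1; do
python3 -m creep '[[[0.33,-0.05,0.94,0]]]'
python3 -m creep '[[[0.33,-0.05,0.94,0]]]'
python3 -m creep '[[[0.33,-0.05,0.94,0]]]'
done | grep force; python3 dd.py
```

```text
wrist_force: [2.5, 1.3, -0.6]
wrist_force: [1.1, 0.6, -1.2]
wrist_force: [2.8, 0.5, -1.6]
t 62.62 p [0.8577 0.3725 0.5346] toolx [ 0.67  -0.725 -0.159] tooly [-0.302 -0.071 -0.951] q [-0.736  0.943 -0.331  0.512  1.7    1.741  1.958] F [ 2.8  0.5 -1.6] T [1.05 0.92 0.17] g 0.61
25 -15 [ 0.33 -0.05  0.94]
25 0 [ 0.3 -0.3  0.9]
yaw -47.3 el -9.2
roll need camup -1.297283359063217
```

```bash
for i in 1; do
python3 -m creep '[[[0.33,-0.05,0.94,0]]]'
python3 -m creep '[[[0.33,-0.05,0.94,0]]]'
done | grep force; python3 dd.py
for i in 1; do
python3 -m creep '[[[0.33,-0.05,0.94,0]]]'
python3 -m creep '[[[0.33,-0.05,0.94,0]]]'
done | grep force; python3 dd.py
```

```text
wrist_force: [1.9, 0.6, -1.5]
wrist_force: [1.2, -10.6, 39.6]
t 62.88 p [0.9233 0.3894 0.4956] toolx [ 0.69  -0.707 -0.156] tooly [-0.299 -0.081 -0.951] q [-0.787  1.227 -0.097  0.057  1.52   1.634  2.126] F [  1.2 -10.6  39.6] T [-1.43 -1.47 -0.35] g 0.608
25 -15 [ 0.36 -0.05  0.93]
25 0 [ 0.33 -0.3   0.89]
yaw -45.7 el -9.0
roll need camup -1.2970630240641319
wrist_force: [0.6, 0.6, -3.6]
wrist_force: [0.4, -0.9, -0.8]
t 63.12 p [0.9741 0.3949 0.4436] toolx [ 0.737 -0.661 -0.139] tooly [-0.275 -0.105 -0.956] q [-0.766  1.293  0.327  0.061  1.092  1.511  2.067] F [ 0.4 -0.9 -0.8] T [ 0.88  1.05 -0.07] g 0.611
25 -15 [ 0.41 -0.04  0.91]
25 0 [ 0.39 -0.29  0.87]
yaw -41.9 el -8.0
roll need camup -1.3061559923619923
```

```bash
for i in 1; do
python3 -m creep '[[[0.42,-0.04,0.9,0]]]'
python3 -m creep '[[[0.46,-0.04,0.88,0]]]'
python3 -m creep '[[[0.5,-0.04,0.86,0]]]'
python3 -m creep '[[[0.54,-0.04,0.83,0]]]'
done | grep force; python3 dd.py
```

```text
wrist_force: [-0.0, 0.6, -1.0]
wrist_force: [-0.0, -0.6, -0.4]
wrist_force: [-0.3, -1.1, -2.7]
wrist_force: [0.3, 0.1, -2.0]
t 63.62 p [1.0685 0.3898 0.3616] toolx [ 0.828 -0.551 -0.107] tooly [-0.22  -0.143 -0.965] q [-0.699  1.405  0.87   0.059  0.552  1.26   1.984] F [ 0.3  0.1 -2. ] T [0.74 1.22 0.02] g 0.61
25 -15 [ 0.53 -0.    0.85]
25 0 [ 0.52 -0.26  0.82]
yaw -33.7 el -6.1
roll need camup -1.3275854067916772
```

```bash
for i in 1; do
python3 -m creep '[[[0.53,0.05,0.85,0]]]'
python3 -m creep '[[[0.57,0.05,0.82,0]]]'
python3 -m creep '[[[0.6,0.05,0.8,0]]]'
python3 -m creep '[[[0.63,0.05,0.77,0]]]'
done | grep force; python3 dd.py
python3 - <<'E'
from h import *
rows([.75,.2,.48])
E
```

```text
wrist_force: [0.0, -0.0, -1.6]
wrist_force: [-0.1, 0.2, -2.6]
wrist_force: [-0.1, -1.2, -1.6]
wrist_force: [-0.4, 0.2, -1.5]
t 64.12 p [1.1404 0.3874 0.2764] toolx [ 0.9   -0.427 -0.086] tooly [-0.173 -0.169 -0.97 ] q [-0.634  1.508  1.103  0.059  0.348  1.03   1.894] F [-0.4  0.2 -1.5] T [ 0.62  1.31 -0.01] g 0.609
25 -15 [0.64 0.03 0.77]
25 0 [ 0.64 -0.23  0.74]
yaw -25.4 el -4.9
roll need camup -1.341820483761223
to [0.75, 0.2, 0.48] -> [-4.82 -1.64 -6.14] dist rows 7.7
```

```bash
python3 -m creep '[[[-0.4,-0.2,-0.6,0],[-0.8,-0.4,-1.2,0],[-1.3,-0.6,-1.8,0],[-1.8,-0.8,-2.4,0],[-2.3,-1,-3,0],[-2.8,-1.1,-3.6,0],[-3.3,-1.2,-4.2,0],[-3.8,-1.4,-4.8,0],[-4.3,-1.5,-5.4,0],[-4.8,-1.64,-6,0],[-4.8,-1.64,-6.1,0],[-4.8,-1.64,-6.1,0]]]' |grep -E "force|grip"; python3 dd.py
python3 - <<'E'
from h import *
rows([.55,.24,.4])
E
```

```text
wrist_force: [0.5, 0.6, -2.8]
grip_width: 0.615
t 65.62 p [0.7507 0.2018 0.4789] toolx [ 0.901 -0.426 -0.087] tooly [-0.172 -0.166 -0.971] q [-1.767  0.366  1.234  1.827  1.393  0.879  1.401] F [ 0.5  0.6 -2.8] T [0.63 1.32 0.03] g 0.615
25 -15 [0.64 0.03 0.77]
25 0 [ 0.64 -0.23  0.74]
yaw -25.3 el -5.0
roll need camup -1.3454967703256122
to [0.55, 0.24, 0.4] -> [-3.17  1.75 -0.48] dist rows 3.5
```

```bash
python3 -m creep '[[[-0.4,0.2,-0.1,-0.15],[-0.8,0.4,-0.1,-0.3],[-1.2,0.6,-0.2,-0.45],[-1.6,0.8,-0.2,-0.6],[-2,1,-0.3,-0.75],[-2.4,1.3,-0.4,-0.9],[-2.8,1.5,-0.4,-1.05],[-3.1,1.7,-0.5,-1.2],[-3.17,1.75,-0.5,-1.34],[-3.17,1.75,-0.5,-1.34]]]' |grep -E "force|grip"; python3 dd.py
python3 - <<'E'
from clr import *
s,p,R=pose()
for o in pts(np.array(s["joint_positions"]))[2:]: print(np.round(o,3))
im,d=manip.get_image("scene"); cv2.imwrite("pics/s3.png",im)
im,d=manip.get_image("top"); cv2.imwrite("pics/t3.png",im)
E
```

```text
wrist_force: [0.6, 0.2, -1.7]
grip_width: 0.612
t 66.88 p [0.5496 0.2396 0.4011] toolx [ 0.901 -0.427 -0.082] tooly [-0.428 -0.904 -0.006] q [-2.238  0.074  1.18   2.136  1.484  1.429  2.549] F [ 0.6  0.2 -1.7] T [0.59 1.29 0.01] g 0.612
25 -15 [ 0.64 -0.74  0.21]
25 0 [ 0.64 -0.77 -0.05]
yaw -25.3 el -4.7
roll need camup -0.00614426168075703
[0.002 0.023 0.483]
[-0.005  0.034  0.716]
[0.113 0.212 0.574]
[0.225 0.393 0.431]
[0.388 0.316 0.416]
[0.55  0.24  0.401]
```

View pics/s3.png

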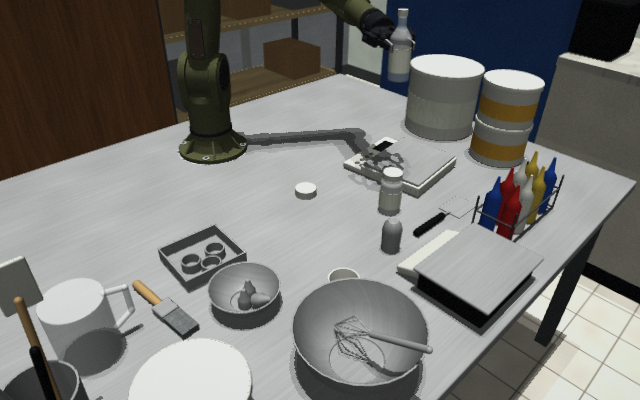

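Run:
```python
from h import *
rows([.601,.3125,.25]);rows([.601,.3125,.15]);rows([.601,.3125,.128])
```

```text
to [0.601, 0.3125, 0.25] -> [ 0.45 -1.45  2.51] dist rows 2.8
to [0.601, 0.3125, 0.15] -> [ 0.59 -1.44  4.17] dist rows 4.3
to [0.601, 0.3125, 0.128] -> [ 0.62 -1.44  4.53] dist rows 4.6
```

```bash
python3 -m creep '[[[0.1,-0.6,0.4,0],[0.25,-1.1,1,0],[0.4,-1.4,1.8,0],[0.45,-1.45,2.5,0],[0.5,-1.45,3.1,0],[0.55,-1.44,3.7,0],[0.59,-1.44,4.1,0],[0.61,-1.44,4.3,0],[0.62,-1.44,4.42,0],[0.62,-1.44,4.42,0]]]' |grep -E "force|grip"; python3 dd.py
python3 - <<'E'
from h import *
im,d=manip.get_image("scene"); cv2.imwrite("pics/s4.png",im[60:260,280:520].repeat(3,0).repeat(3,1))
P=None
for cam in("scene","top"):
    im,d=manip.get_image(cam); v,u=np.nonzero(d>0); P=bydepth(cam,np.c_[u,v],d[v,u])
    m=(np.hypot(P[:,0]-.585,P[:,1]-.32)<.06)&(P[:,2]>.03)&(P[:,2]<.3); print(cam,m.sum(),np.round(np.percentile(P[m],[1,50,99],axis=0),3).tolist())
E
```

```text
wrist_force: [0.1, 1.1, -1.3]
grip_width: 0.605
t 68.22 p [0.601  0.3125 0.1341] toolx [ 0.901 -0.426 -0.084] tooly [-0.429 -0.904 -0.007] q [-1.799  0.927  0.847  1.984  1.137  0.964  2.158] F [ 0.1  1.1 -1.3] T [ 0.59  1.29 -0.01] g 0.605
25 -15 [ 0.64 -0.74  0.21]
25 0 [ 0.64 -0.77 -0.05]
yaw -25.3 el -4.8
roll need camup -0.007037832248030616
scene 1630 [[0.529, 0.271, 0.032], [0.595, 0.304, 0.113], [0.634, 0.373, 0.221]]
top 1162 [[0.528, 0.264, 0.034], [0.573, 0.305, 0.128], [0.631, 0.376, 0.224]]
```

View pics/s4.png

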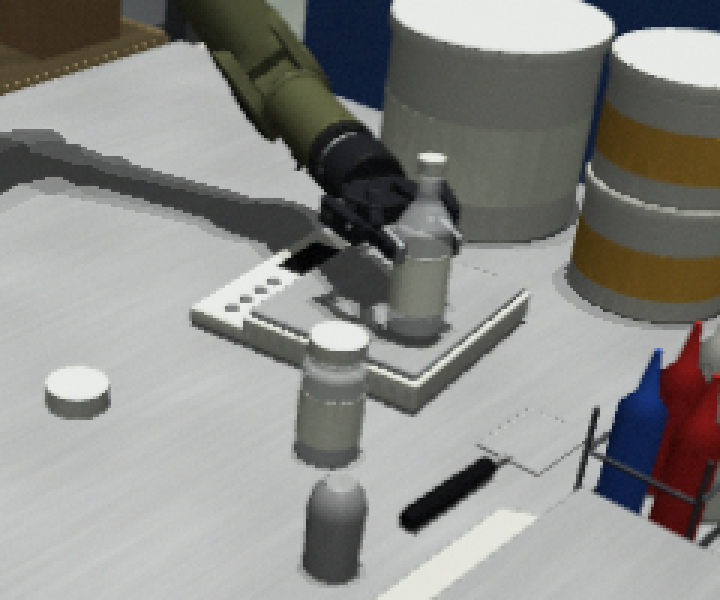

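```bash
python3 -m creep '[[[0,0,0.05,0],[0,0,0.1,0],[0,0,0.1,0]]]' |grep -E "force|pos"
python3 -m creep '[[[0,0,0.03,0],[0,0,0.03,0]]]' |grep -E "force|pos"
```

```text
position: [0.6002, 0.3125, 0.1276]
wrist_force: [0.3, -0.2, -1.8]
position: [0.6003, 0.3125, 0.1264]
wrist_force: [-0.6, 0.3, -0.3]
```

```bash
python3 -m creep '[[[0,0,0.03,0],[0,0,0.03,0]]]' |grep -E "force|pos"
python3 -m creep '[[[0,0,0,0],[0,0,0,0],[0,0,0,0],[0,0,0,0]]]' 75 |grep -E "force|pos|grip"
python3 - <<'E'
from h import *
im,d=manip.get_image("scene"); cv2.imwrite("pics/s5.png",im[60:260,280:520].repeat(3,0).repeat(3,1))
for cam in("scene","top"):
    im,d=manip.get_image(cam); v,u=np.nonzero(d>0); P=bydepth(cam,np.c_[u,v],d[v,u])
    m=(np.hypot(P[:,0]-.585,P[:,1]-.32)<.06)&(P[:,2]>.17)&(P[:,2]<.3); print(cam,m.sum(),np.round(np.percentile(P[m],[1,50,99],axis=0),3).tolist())
E
```

```text
position: [0.6005, 0.3123, 0.1263]
wrist_force: [-0.5, 0.1, 5.1]
position: [0.5999, 0.3127, 0.1241]
wrist_force: [0.6, -0.6, 0.1]
grip_width: 0.874
scene 145 [[0.576, 0.305, 0.17], [0.592, 0.312, 0.198], [0.6, 0.331, 0.214]]
top 103 [[0.578, 0.301, 0.171], [0.59, 0.312, 0.211], [0.603, 0.327, 0.217]]
```

View pics/s5.png

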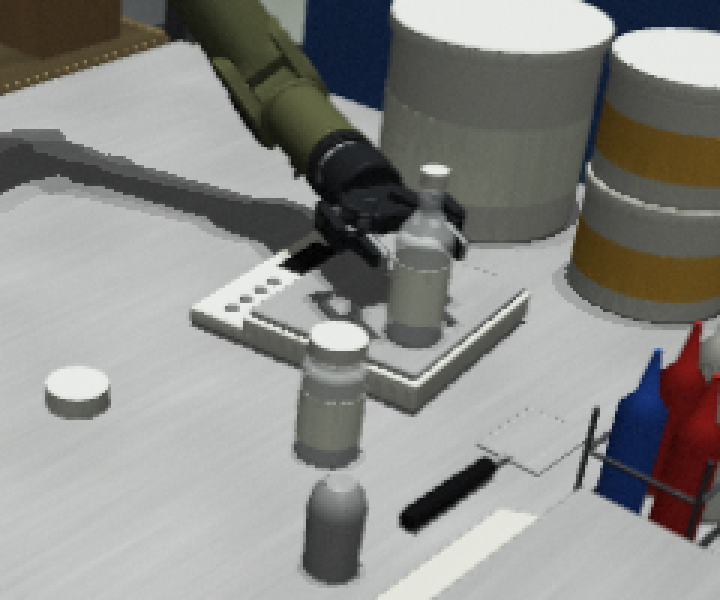

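```bash
python3 -m creep '[[[-0.3,0,0,0],[-0.8,0,0,0],[-1.4,0,0,0],[-2,0,0,0],[-2.5,0,-0.5,0],[-2.5,0,-1.2,0],[-2.5,0,-2,0]]]' 80 |grep -E "force|pos"
python3 cyl.py .585 .32 .027 .05 .14
python3 cyl.py .6235 .153 .029 .01 .088
python3 dd.py
```

```text
position: [0.4722, 0.373, 0.2573]
wrist_force: [-1.5, 1.0, -0.2]
top 138 [0.5888 0.3168] 0.0005 z 0.14
   top z 0.2164
scene 549 [0.5919 0.3163] 0.0012 z 0.1399
   top z 0.2125
wrist 3894 [0.5914 0.3166] 0.0004 z 0.14
   top z 0.2121
top 86 [0.6222 0.1545] 0.0003 z 0.0874
   top z 0.1262
scene 550 [0.6248 0.152 ] 0.001 z 0.0879
   top z 0.121
wrist 833 [0.6238 0.1522] 0.0005 z 0.088
   top z 0.1206
t 71.38 p [0.4737 0.3715 0.2561] toolx [ 0.9   -0.427 -0.084] tooly [-0.429 -0.903 -0.005] q [-2.068  0.632  0.873  1.988  1.059  1.288  2.388] F [ 0.6  1.  -0.6] T [0.43 0.93 0.01] g 0.938
25 -15 [ 0.64 -0.74  0.21]
25 0 [ 0.64 -0.77 -0.05]
yaw -25.4 el -4.8
roll need camup -0.00530066930955403
```

```bash
python3 - <<'E'
from h import *
rows([.497,.212,.17]);rows([.641,.144,.0755])
E
python3 f9.py 2>/dev/null | head -1
python3 - <<'E'
from f12 import *
from h import pose
s,p,R=pose(); q=np.clip(np.array(s["joint_positions"]),lo,hi)
for t in ([.48,.3,.25],[.497,.212,.17],[.641,.144,.0755],[.62,.15,.35]):
    o=goto(q,t,wr=.6);q=o[-1][0];print(desc(o[-1]),elevyaw(o[-1][2]),"wrist",np.round(wrist(q),3))
o=goto(q,[.62,.15,.35],roll=3.1,wr=.6);q=o[-1][0];print(desc(o[-1]),elevyaw(o[-1][2]))
E
```

```text
to [0.497, 0.212, 0.17] -> [1.6  2.24 1.29] dist rows 2.9
to [0.641, 0.144, 0.0755] -> [4.38 2.25 2.64] dist rows 5.4
p [0.525 0.11  0.35 ] x [ 0.899 -0.426 -0.103] y [-0.43 -0.9   0.  ] q [-1.85 -0.26  0.8   2.42  1.68  1.57  2.48] tilt 84.1 1.11
p [0.48 0.3  0.25] x [ 0.9   -0.427 -0.084] y [-0.43 -0.9  -0.01] q [-2.11  0.55  0.93  2.15  1.14  1.25  2.3 ] tilt 85.2 yaw -25 el -4.8 wrist [0.156 0.454 0.28 ]
p [0.497 0.212 0.17 ] x [ 0.9   -0.427 -0.084] y [-0.43 -0.9  -0.01] q [-2.03  0.68  0.9   2.32  1.21  1.07  2.05] tilt 85.2 yaw -25 el -4.8 wrist [0.173 0.365 0.2  ]
p [0.641 0.144 0.076] x [ 0.9   -0.427 -0.084] y [-0.43 -0.9  -0.01] q [-1.66  1.06  0.88  2.2   1.48  0.75  1.69] tilt 85.2 yaw -25 el -4.8 wrist [0.317 0.297 0.106]
p [0.62  0.151 0.346] x [ 0.901 -0.426 -0.083] y [-0.43 -0.9  -0.01] q [-2.02  0.17  1.24  2.24  1.62  1.16  2.38] tilt 85.3 yaw -25 el -4.7 wrist [0.296 0.304 0.376]
p [0.62 0.15 0.35] x [ 0.901 -0.426 -0.083] y [ 0.42  0.9  -0.04] q [-1.98  0.13  1.18  2.24  1.64  1.19 -0.7 ] tilt 85.3 yaw -25 el -4.7
```

```bash
python3 -m creep '[[[0.3,0.6,0.1,0],[0.7,1.2,0.4,0],[1.1,1.8,0.8,0],[1.6,2.24,1.29,0],[1.6,2.24,1.29,0],[1.6,2.24,1.29,0]]]' 82 |grep -E "force|pos"
python3 - <<'E'
from h import *
rows([.641,.144,.0755])
E
python3 cyl.py .6235 .153 .029 .01 .088 | grep -A1 wrist
```

```text
position: [0.4972, 0.2132, 0.1708]
wrist_force: [-0.7, 0.4, 1.0]
to [0.641, 0.144, 0.0755] -> [2.78 0.03 1.36] dist rows 3.0
wrist 4157 [0.6243 0.1525] 0.0004 z 0.088
   top z 0.1205
```

```bash
python3 -m creep '[[[0.4,0.01,0.3,0],[0.8,0.01,0.6,0],[1.2,0.01,0.9,0],[1.6,0.02,1.15,0],[2,0.02,1.3,0],[2.4,0.03,1.36,0],[2.65,0.03,1.36,0],[2.78,0.03,1.36,0],[2.78,0.03,1.36,0]]]' 82 |grep -E "force|pos"
python3 - <<'E'
from h import *
im,d=manip.get_image("scene"); cv2.imwrite("pics/s6.png",im[60:260,280:520].repeat(3,0).repeat(3,1))
E
```

```text
position: [0.6405, 0.1431, 0.0753]
wrist_force: [-0.6, 1.1, 0.4]
```

View pics/s6.png

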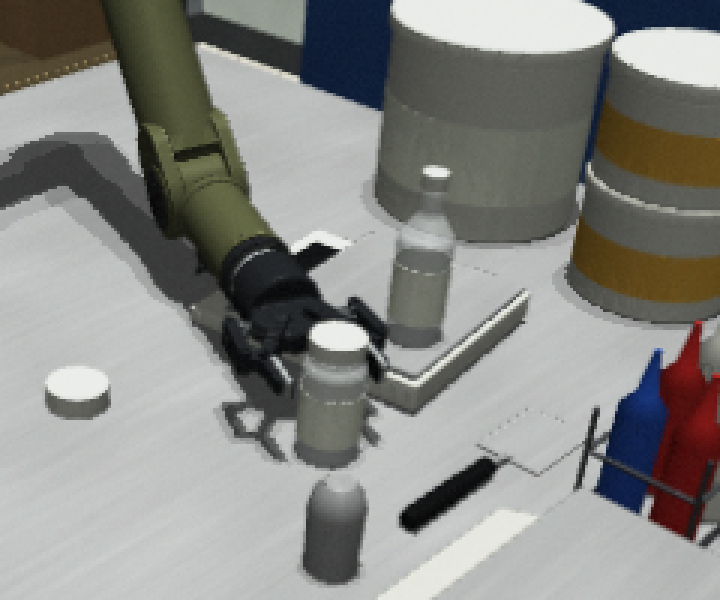

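Fingers straddle the jar; bottle stands upright on the pan. Close and lift.

```bash
python3 -m creep '[[[0,0,0,0],[0,0,0,0],[0,0,0,0],[0,0,0,0]]]' 30 60 |grep -E "force|pos|grip"
python3 - <<'E'
from h import *
rows([.641,.144,.2]); rows([.62,.15,.36])
E
```

```text
position: [0.6403, 0.1437, 0.075]
wrist_force: [-1.0, 1.4, 0.8]
grip_width: 0.656
to [0.641, 0.144, 0.2] -> [-0.17 -0.02 -2.08] dist rows 2.0
to [0.62, 0.15, 0.36] -> [-0.75  0.02 -4.7 ] dist rows 4.6
```

```bash
python3 -m creep '[[[0,0,-0.4,0],[-0.1,0,-1,0],[-0.2,0,-1.7,0],[-0.4,0,-2.4,0],[-0.5,0,-3,0],[-0.7,0,-3.7,0],[-0.75,0,-4.3,0],[-0.75,0,-4.4,0],[-0.75,0,-4.4,0]]]' |grep -E "force|pos|grip"
python3 dd.py
python3 -m creep '[[[0,0,0,0.17],[0,0,0,0.34],[0,0,0,0.51],[0,0,0,0.68],[0,0,0,0.85],[0,0,0,1.02],[0,0,0,1.19],[0,0,0,1.36],[0,0,0,1.53],[0,0,0,1.7],[0,0,0,1.87],[0,0,0,2.04]]]' |grep -E "force|grip"
python3 -m creep '[[[0,0,0,0.17],[0,0,0,0.34],[0,0,0,0.51],[0,0,0,0.68],[0,0,0,0.85],[0,0,0,1.02],[0,0,0,1.1],[0,0,0,1.1]]]' |grep -E "force|grip"; python3 dd.py
python3 - <<'E'
from h import *
im,d=manip.get_image("scene"); cv2.imwrite("pics/s7.png",im[0:260,200:520].repeat(2,0).repeat(2,1))
E
```

```text
position: [0.6189, 0.1508, 0.3402]
wrist_force: [-0.3, -0.2, -1.9]
grip_width: 0.658
t 75.22 p [0.6189 0.1508 0.3402] toolx [ 0.9   -0.426 -0.087] tooly [-0.429 -0.903 -0.007] q [-2.012  0.183  1.228  2.246  1.615  1.147  2.373] F [-0.3 -0.2 -1.9] T [0.61 1.26 0.02] g 0.658
25 -15 [ 0.64 -0.74  0.21]
25 0 [ 0.64 -0.77 -0.05]
yaw -25.3 el -5.0
roll need camup -0.006820101250235439
wrist_force: [-0.1, 0.4, -1.8]
grip_width: 0.657
wrist_force: [-0.6, 0.8, -1.4]
grip_width: 0.652
t 77.72 p [0.6186 0.1511 0.3409] toolx [ 0.9   -0.427 -0.082] tooly [ 0.429  0.903 -0.001] q [-1.96   0.166  1.166  2.246  1.627  1.171 -0.763] F [-0.6  0.8 -1.4] T [ 0.56  1.21 -0.01] g 0.652
25 -15 [ 0.64  0.74 -0.21]
25 0 [0.64 0.77 0.05]
yaw -25.4 el -4.7
roll need camup -3.140991801083868
```

View pics/s7.png

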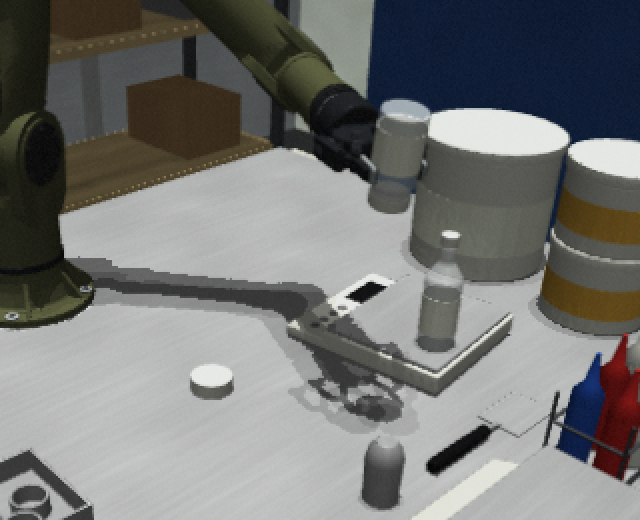

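```bash
python3 -m creep '[[[0,0,0,0],[0,0,0,0],[0,0,0,0],[0,0,0,0],[0,0,0,0],[0,0,0,0],[0,0,0,0],[0,0,0,0],[0,0,0,0]]]' |grep -E "force|grip"
python3 - <<'E'
from h import *
rows([.508,.355,.36])
E
python3 - <<'E'
from f12 import *
from h import pose
s,p,R=pose(); q=np.clip(np.array(s["joint_positions"]),lo,hi)
o=goto(q,[.508,.355,.36],roll=-3.14,wr=.6);q=o[-1][0];print(desc(o[-1]),elevyaw(o[-1][2]))
for t in ([.508,.355,.2],[.508,.355,.118],[.40,.40,.13]):
    o=goto(q,t,wr=.6);q=o[-1][0];print(desc(o[-1]),elevyaw(o[-1][2]),"wrist",np.round(wrist(q),3))
E
```

```text
wrist_force: [0.2, -0.3, -1.4]
grip_width: 0.659
to [0.508, 0.355, 0.36] -> [-3.14  2.28  0.03] dist rows 3.7
p [0.508 0.355 0.36 ] x [ 0.9   -0.427 -0.084] y [-0.43 -0.9  -0.01] q [-2.02  0.39  0.87  1.96  1.23  1.39  2.53] tilt 85.2 yaw -25 el -4.8
p [0.508 0.355 0.2  ] x [ 0.901 -0.427 -0.084] y [-0.43 -0.9  -0.01] q [-1.91  0.7   0.75  2.    1.12  1.23  2.27] tilt 85.2 yaw -25 el -4.8 wrist [0.184 0.508 0.23 ]
p [0.508 0.355 0.118] x [ 0.901 -0.427 -0.084] y [-0.43 -0.9  -0.01] q [-1.86  0.86  0.68  1.98  1.07  1.17  2.15] tilt 85.2 yaw -25 el -4.8 wrist [0.184 0.508 0.148]
p [0.4  0.4  0.13] x [ 0.901 -0.427 -0.084] y [-0.43 -0.9  -0.01] q [-2.    0.82  0.6   1.94  0.94  1.36  2.19] tilt 85.2 yaw -25 el -4.8 wrist [0.076 0.553 0.16 ]
```

```bash
python3 -m creep '[[[-0.2,0.1,-0.2,-0.17],[-0.4,0.3,-0.3,-0.34],[-0.7,0.5,-0.3,-0.51],[-1,0.7,-0.3,-0.68],[-1.3,0.9,-0.2,-0.85],[-1.6,1.1,-0.2,-1.02],[-1.9,1.3,-0.1,-1.19],[-2.2,1.5,-0.1,-1.36],[-2.5,1.7,0,-1.53],[-2.7,1.9,0,-1.7],[-2.9,2.1,0,-1.87],[-3.14,2.28,0,-2.04]]]' |grep -E "force|grip"
python3 -m creep '[[[0,0,0,-0.17],[0,0,0,-0.34],[0,0,0,-0.51],[0,0,0,-0.68],[0,0,0,-0.85],[0,0,0,-1.02],[0,0,0,-1.1],[0,0,0,-1.1]]]' |grep -E "force|grip"
python3 dd.py
python3 - <<'E'
from h import *
rows([.508,.355,.16]);rows([.508,.355,.122])
E
```

```text
wrist_force: [0.2, -0.0, -0.7]
grip_width: 0.66
wrist_force: [-1.1, -0.1, -1.2]
grip_width: 0.654
t 81.4 p [0.5081 0.3553 0.3584] toolx [ 0.9   -0.427 -0.084] tooly [-0.429 -0.903 -0.007] q [-1.98   0.376  0.823  1.959  1.245  1.41   2.517] F [-1.1 -0.1 -1.2] T [0.55 1.23 0.05] g 0.654
25 -15 [ 0.64 -0.74  0.21]
25 0 [ 0.64 -0.77 -0.05]
yaw -25.4 el -4.8
roll need camup -0.007284325062337296
to [0.508, 0.355, 0.16] -> [0.28 0.03 3.29] dist rows 3.2
to [0.508, 0.355, 0.122] -> [0.33 0.03 3.93] dist rows 3.8
```

```bash
python3 -m creep '[[[0.1,0.01,0.8,0],[0.15,0.02,1.6,0],[0.2,0.03,2.3,0],[0.25,0.03,2.9,0],[0.28,0.03,3.3,0],[0.3,0.03,3.6,0],[0.32,0.03,3.8,0],[0.33,0.03,3.93,0],[0.33,0.03,3.93,0]]]' |grep -E "force|pos"
python3 -m creep '[[[0,0,0.04,0],[0,0,0.04,0]]]' |grep -E "force|pos"
python3 -m creep '[[[0,0,0.03,0],[0,0,0.03,0]]]' |grep -E "force|pos"
```

```text
position: [0.508, 0.3552, 0.1219]
wrist_force: [-0.6, -0.1, -0.8]
position: [0.5078, 0.3552, 0.1197]
wrist_force: [0.5, -0.1, -1.0]
position: [0.5076, 0.3552, 0.1176]
wrist_force: [0.3, 0.2, -1.3]
```

```bash
python3 -m creep '[[[0,0,0.03,0],[0,0,0.03,0]]]' |grep -E "force|pos"
python3 - <<'E'
from h import *
im,d=manip.get_image("scene"); cv2.imwrite("pics/s8.png",im[60:260,280:520].repeat(3,0).repeat(3,1))
E
```

```text
position: [0.5077, 0.3553, 0.117]
wrist_force: [-1.5, 0.3, 3.3]
```

View pics/s8.png

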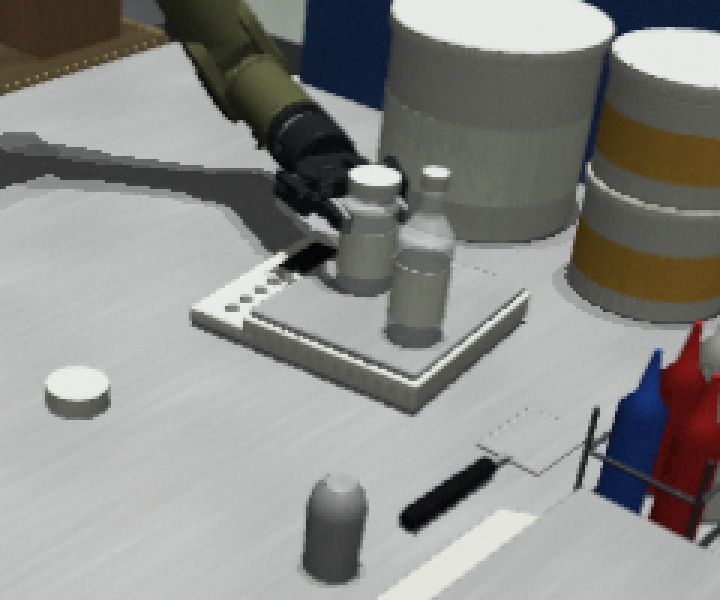

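Contact made. Release, back off, and check everything.

```bash
python3 -m creep '[[[0,0,0,0],[0,0,0,0],[0,0,0,0],[0,0,0,0],[0,0,0,0]]]' 80 |grep -E "force|pos|grip"
python3 -m creep '[[[-0.3,0,0,0],[-0.8,0,0,0],[-1.4,0,0,0],[-2,0,0,0],[-2.5,0,-0.5,0],[-2.5,0,-1.2,0],[-2.5,0,-2,0],[-2.5,0,-3,0],[-2.5,0,-3,0]]]' |grep -E "force|pos"
python3 cyl.py .492 .364 .029 .05 .13; python3 cyl.py .591 .3165 .027 .05 .14
python3 see.py; python3 dd.py|head -1
```

```text
position: [0.5075, 0.3553, 0.1158]
wrist_force: [0.2, 0.3, -0.6]
grip_width: 0.935
position: [0.3857, 0.4124, 0.3112]
wrist_force: [-0.2, -0.3, -0.5]
top 144 [0.4899 0.3642] 0.0005 z 0.1298
   top z 0.1677
scene 470 [0.4931 0.3636] 0.0013 z 0.1299
   top z 0.1633
wrist 504 [0.4929 0.363 ] 0.0003 z 0.13
   top z 0.163
top 141 [0.5891 0.3166] 0.0006 z 0.1395
   top z 0.217
scene 556 [0.592  0.3164] 0.0012 z 0.1398
   top z 0.2122
wrist 1017 [0.5912 0.3168] 0.0004 z 0.14
   top z 0.2124
top tall_bottle 0.61 [202. 187.] [0.6   0.333 0.   ]
top short_jar 0.95 [187. 220.] [0.49  0.377 0.   ]
top scale_pan 0.97 [189. 207.] [0.53  0.36  0.042]
top scale_pan 0.72 [185. 218.] [0.494 0.373 0.042]
top bowl 0.71 [200. 190.] [0.592 0.34  0.   ]
top bowl 0.68 [405. 179.] [ 0.644 -0.327  0.   ]
top tray 0.73 [404. 233.] [ 0.467 -0.326  0.   ]
top tray 0.18 [189. 221.] [0.488 0.371 0.   ]
top nozzle0 0.65 [401. 183.] [ 0.628 -0.315  0.   ]
top nozzle0 0.55 [403. 172.] [ 0.665 -0.322  0.   ]
top nozzle0 0.4 [409. 181.] [ 0.636 -0.342  0.   ]
top cutter0 0.52 [416. 234.] [ 0.463 -0.363  0.   ]
top cutt
[... 1024 characters left out ...]
 cutter0 0.81 [194. 268.] [ 0.474 -0.355  0.   ]
scene cutter0 0.6 [214. 254.] [ 0.466 -0.296 -0.   ]
scene cutter0 0.51 [210. 269.] [ 0.504 -0.331  0.   ]
scene cutter0 0.41 [401. 151.] [0.435 0.445 0.   ]
scene cutter0 0.36 [303. 194.] [0.41  0.034 0.   ]
scene timer 0.85 [303. 196.] [0.417 0.026 0.   ]
scene shaker 0.95 [387. 248.] [0.726 0.025 0.   ]
scene spatula 0.71 [443. 217.] [0.746 0.232 0.   ]
scene brush 0.96 [165. 308.] [ 0.542 -0.465  0.   ]
scene egg_cup 0.53 [346. 287.] [ 0.752 -0.146  0.   ]
t 86.97 p [0.3856 0.4117 0.3078] toolx [ 0.9   -0.427 -0.084] tooly [-0.429 -0.903 -0.006] q [-2.072  0.485  0.673  1.913  1.071  1.573  2.437] F [0.4 0.  0.1] T [0.4  0.99 0.  ] g 0.937
```

View pics/b_scene.png

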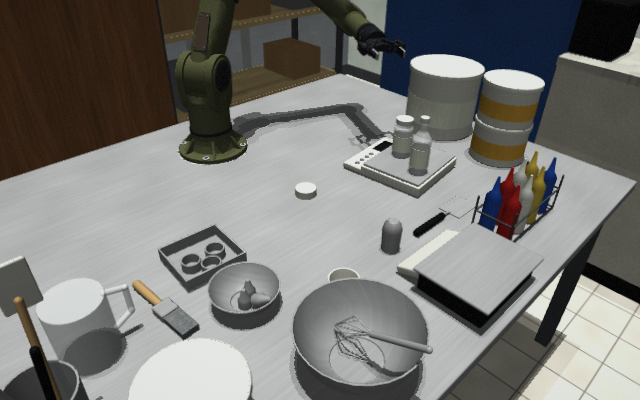

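View pics/b_top.png

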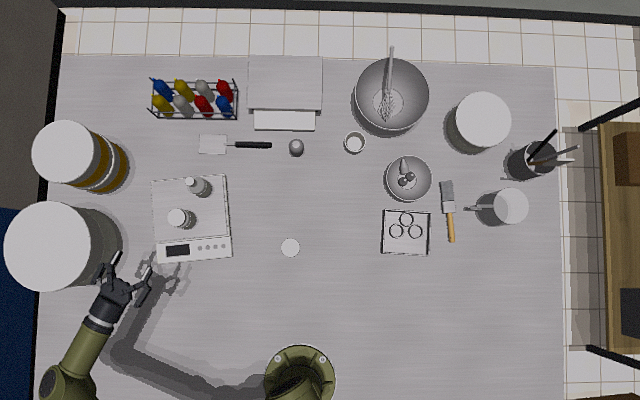

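Run:
```python
from h import *
print(manip.job_done()); show()
```

```text
the job is handed in; nothing more can be done
None
the job is handed in; nothing more can be done
```

The job is handed in, at about 87 s of the 200 s. I put the three nozzles in the round bowl and the three cutters in the tray. Then I turned the bottle upside down for about a second and stood it on the scale pan, and did the same with the jar.

The moves could only turn the tool about its own axis. To tilt it level for the inversions I pushed the arm against its reach limits in small steps. The big canister beside the scale also forced a second turn of the tool before I could set the bottle down.

**Last checks that passed:**
- **Bottle:** on the pan at about (0.591, 0.317), cap top at 0.212 m, so its foot is at the pan's 42 mm height.
- **Jar:** on the pan at about (0.493, 0.364), lid top at 0.163 m. That also puts its foot at the pan's height.
- **Bottle and jar:** both look upright, measured from the scene and wrist cameras.
- **Nozzles and cutters:** all three nozzles are in the bowl, one lying on its slope, and all three cutters lie flat in the tray. No small pieces are left on the bench.
- **Other things:** the timer, shaker, spatula, brush and egg cup read within about 15 mm of their first readings.
- **Arm:** open, clear of everything, with the wrist force near zero.

**Readings that disagreed:**
- The top camera put the bottle and jar 2–3 mm off, and their tops about 4–5 mm higher than the other two cameras did.
- The networks sometimes labelled the bottle or jar as a bowl, tray, nozzle or cutter; I set those readings aside against the pictures.
- While I pushed against the reach limits, the wrist force twice jumped briefly, to about 63 N and 41 N, below the 120 N limit.
- Three joint readings went 1–3 thousandths of a radian past their stated range (for example 0.057 against 0.06); nothing reported a fault.

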